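# Bed the tube blocks down in the gang vise, lock it and hang the chip guard

### The job

Get the clamped tube blocks ready for reaming: with the brass-footed drift, never with the gripper itself, tap every block in the vise down until it beds firmly on the two parallels so they can no longer slide. Then lock the jaw of each occupied station by pushing a lock pin from the rack fully home through the bridge and the jaw's tongue, and after that drape the chip guard over the vise's guard rail. Leave the drift standing on its rubber mat and do not disturb the jar, the tip box or the beaker.

Things in the scene. Friction and masses are not known exactly. Their poses are not given: they have to be found in the camera images.
- vise: Grey gang vise fixed to the bench, base 250 (x) x 280 (y) x 30 mm high; origin at the centre of its underside, x away from the robot, y along the row. Stations 0, 1, 2 at x = 0, y = -80, 0, +80 mm. Fixed jaw: face x = +30, back +52, top 95 mm above the bench. Dark bridge plate on the -x side: centred at x = -85, 44 (x) x 250 (y), 10 thick, top 78 mm above the bench, over the jaws' tongues.
- lock0 (a point): Centre of the mouth of the square 16 mm lock hole in the bridge's top face at station 0 (vise x = -85, y = -80; 78 mm above the bench). Where a block is nipped, the 16.5 mm hole of its jaw's tongue (50 to 60 mm above the bench) lies right below it; an empty station's jaw has sprung 6 mm further to +x and its hole is out of line. Axes as the vise's.
- lock1 (a point): The same at station 1 (y = 0). Each station has its own sprung jaw on the -x side, 60 mm wide: nipping a block, its face is at vise x = -30, its back at -48, its top 90 mm above the bench. It presses with about 11 N; friction then holds the block up, and 8 to 18 N push it down.
- lock2 (a point): The same at station 2 (y = +80).
- rail_mid (a point): Middle of the axis of the guard rail: a level round steel bar of 16 mm diameter along the vise's y, 250 mm free between its two square end posts (posts 14 mm wide, up to 155 mm above the bench); axis 150 mm above the bench, 108 mm beyond the vise's centre. Axes as the vise's.
- parallel_near: Steel parallel, a loose bar 300 long (y) x 8 wide (x) x 24 mm high lying on the vise's base along y, nearer the robot, at x = -18 mm in the vise; origin at the centre of its underside. Its top is 54 mm above the bench.
- parallel_far: The other parallel, the same, at x = +18 mm in the vise.
- block0: Aluminium tube block 60 (x) x 56 (y) x 50 mm high with nine shallow dark tube holes in its top, about 0.3 kg, nipped in station 0 (y = -80 mm) of the vise, standing 4 to 9 mm above the parallels at the start; origin at the centre of its underside (54 mm above the bench when bedded down; its top is then at 104 mm). Absent in some runs.
- block1: Aluminium tube block 60 (x) x 56 (y) x 50 mm high with nine shallow dark tube holes in its top, about 0.3 kg, nipped in station 1 (y = 0 mm) of the vise, standing 4 to 9 mm above the parallels at the start; origin at the centre of its underside (54 mm above the bench when bedded down; its top is then at 104 mm). Absent in some runs.
- block2: Aluminium tube block 60 (x) x 56 (y) x 50 mm high with nine shallow dark tube holes in its top, about 0.3 kg, nipped in station 2 (y = 80 mm) of the vise, standing 4 to 9 mm above the parallels at the start; origin at the centre of its underside (54 mm above the bench when bedded down; its top is then at 104 mm). Absent in some runs.
- mat: Fixed round dark rubber mat, 100 mm across, 3 mm thick; origin at the centre of its underside.
- drift: Drift (a hand tamping tool), about 0.4 kg, standing on its mat: round brass foot 50 mm diameter and 28 mm high, tapering to a white round handle of 26 mm diameter from 34 up to 125 mm; origin at the centre of the foot's flat underside, z along the handle.
- rack: Fixed blue pin rack 210 (x) x 58 (y) x 50 mm high; origin at the centre of its underside. Its four square holes lie in a row along its x at -75, -25, +25 and +75 mm.
- pin0: Steel lock pin, one of four alike (some are spares), 95 mm long, 0.1 kg, standing in the rack: 12 mm shank with a 10 mm tapered point, a collar of 24 mm diameter 45 to 51 mm above the point, then a round grip of 20 mm diameter up to 95 mm. Origin at the point, z towards the grip. In the rack the point is 5 mm above the bench; fully home, 33 mm, with the collar on the bridge.
- pin1: Steel lock pin, one of four alike (some are spares), 95 mm long, 0.1 kg, standing in the rack: 12 mm shank with a 10 mm tapered point, a collar of 24 mm diameter 45 to 51 mm above the point, then a round grip of 20 mm diameter up to 95 mm. Origin at the point, z towards the grip. In the rack the point is 5 mm above the bench; fully home, 33 mm, with the collar on the bridge.
- pin2: Steel lock pin, one of four alike (some are spares), 95 mm long, 0.1 kg, standing in the rack: 12 mm shank with a 10 mm tapered point, a collar of 24 mm diameter 45 to 51 mm above the point, then a round grip of 20 mm diameter up to 95 mm. Origin at the point, z towards the grip. In the rack the point is 5 mm above the bench; fully home, 33 mm, with the collar on the bridge.
- pin3: Steel lock pin, one of four alike (some are spares), 95 mm long, 0.1 kg, standing in the rack: 12 mm shank with a 10 mm tapered point, a collar of 24 mm diameter 45 to 51 mm above the point, then a round grip of 20 mm diameter up to 95 mm. Origin at the point, z towards the grip. In the rack the point is 5 mm above the bench; fully home, 33 mm, with the collar on the bridge.
- guard: Chip guard, about 0.2 kg: an aluminium ridge tent (inverted V, each side leaning 50 degrees from vertical), 160 mm long (its y), 125 mm wide at its lower edges (its x), ridge 55 mm high, sheet 4 mm thick, open below and at both ends, with a black grip fin on the ridge 12 mm thick (x), 70 mm long (y), up to 99 mm above its lower edges. Origin between the lower edges at mid-length, z up.
- guard_saddle (a point): Middle of the inside of the guard's ridge (50 mm above its lower edges); when the guard is draped it lies 10 mm above the rail's axis.
- jar: Bystander: white jar, 90 mm diameter, 110 mm high; origin at the centre of its underside.
- tipbox: Bystander: pipette tip box 80 x 115 x 70 mm; origin at the centre of its underside.
- beaker: Bystander: white beaker, 70 mm diameter, 90 mm high; origin at the centre of its underside.

How it is judged (in metres and radians):
On the way, in this order (a step that is already met when the one before it is completed fails the run):
1. every block in the vise beds on both parallels (z of block0 in the frame of vise between 0.052 and 0.0556 m and angle between each of block0, block1, block2's own z axis and vertical below 0.04 rad and z of block1 in the frame of vise between 0.052 and 0.0556 m and z of block2 in the frame of vise between 0.052 and 0.0556 m), for 0.2 s.
2. the jaw of every occupied station is locked with a pin, fully home (((x of pin0 in the frame of block0 between -0.097 and -0.073 m and y of pin0 in the frame of block0 between -0.012 and 0.012 m and z of pin0 in the frame of block0 below -0.0155 m and angle between pin0's own z axis and vertical below 0.15 rad) or (x of pin1 in the frame of block0 between -0.097 and -0.073 m and y of pin1 in the frame of block0 between -0.012 and 0.012 m and z of pin1 in the frame of block0 below -0.0155 m and angle between pin1's own z axis and vertical below 0.15 rad) or (x of pin2 in the frame of block0 between -0.097 and -0.073 m and y of pin2 in the frame of block0 between -0.012 and 0.012 m and z of pin2 in the frame of block0 below -0.0155 m and angle between pin2's own z axis and vertical below 0.15 rad) or (x of pin3 in the frame of block0 between -0.097 and -0.073 m and y of pin3 in the frame of block0 between -0.012 and 0.012 m and z of pin3 in the frame of block0 below -0.0155 m and angle between pin3's own z axis and vertical below 0.15 rad)) and ((x of pin0 in the frame of block1 between -0.097 and -0.073 m and y of pin0 in the frame of block1 between -0.012 and 0.012 m and z of pin0 in the frame of block1 below -0.0155 m and angle between pin0's own z axis and vertical below 0.15 rad) or (x of pin1 in the frame of block1 between -0.097 and -0.073 m and y of pin1 in the frame of block1 between -0.012 and 0.012 m and z of pin1 in the frame of block1 below -0.0155 m and angle between pin1's own z axis and vertical below 0.15 rad) or (x of pin2 in the frame of block1 between -0.097 and -0.073 m and y of pin2 in the frame of block1 between -0.012 and 0.012 m and z of pin2 in the frame of block1 below -0.0155 m and angle between pin2's own z axis and vertical below 0.15 rad) or (x of pin3 in the frame of block1 between -0.097 and -0.073 m and y of pin3 in the frame of block1 between -0.012 and 0.012 m and z of pin3 in the frame of block1 below -0.0155 m and angle between pin3's own z axis and vertical below 0.15 rad)) and ((x of pin0 in the frame of block2 between -0.097 and -0.073 m and y of pin0 in the frame of block2 between -0.012 and 0.012 m and z of pin0 in the frame of block2 below -0.0155 m and angle between pin0's own z axis and vertical below 0.15 rad) or (x of pin1 in the frame of block2 between -0.097 and -0.073 m and y of pin1 in the frame of block2 between -0.012 and 0.012 m and z of pin1 in the frame of block2 below -0.0155 m and angle between pin1's own z axis and vertical below 0.15 rad) or (x of pin2 in the frame of block2 between -0.097 and -0.073 m and y of pin2 in the frame of block2 between -0.012 and 0.012 m and z of pin2 in the frame of block2 below -0.0155 m and angle between pin2's own z axis and vertical below 0.15 rad) or (x of pin3 in the frame of block2 between -0.097 and -0.073 m and y of pin3 in the frame of block2 between -0.012 and 0.012 m and z of pin3 in the frame of block2 below -0.0155 m and angle between pin3's own z axis and vertical below 0.15 rad))), for 0.2 s.
3. the chip guard hangs over the guard rail (z of guard_saddle in the frame of rail_mid between 0.006 and 0.018 m and x of guard_saddle in the frame of rail_mid between -0.012 and 0.012 m and y of guard_saddle in the frame of rail_mid between -0.055 and 0.055 m and angle between the y axis of guard and the y axis of vise, either way round below 0.25 rad and angle between guard's own z axis and vertical below 0.3 rad), for 0.2 s.
At the end, for the whole second after the job is handed in: Blocks within 1.5 mm of the parallels; each occupied station has a pin through bridge and tongue, collar within 5 mm of the bridge; guard astride the rail between the posts, upright within 0.3 rad; drift upright within 30 mm of its mat's centre; all at rest (all of step 1 and all of step 2 and all of step 3 and horizontal distance between drift and mat below 0.03 m and z of drift in the frame of mat below 0.006 m and angle between drift's own z axis and vertical below 0.1 rad and linear speed of each of guard, drift, pin0, pin1, pin2, pin3 below 0.03 m/s); the robot touches nothing.
It fails at once if a bystander (jar, tip box or beaker) is moved by more than 30 mm (distance of any of jar, tipbox, beaker from where it was at the start of the episode above 0.03 m).
It fails at once if the gripper itself presses on a block (contact force between the fingers and block0 above 4 N or contact force between the fingers and block1 above 4 N or contact force between the fingers and block2 above 4 N).
Of block0, block1, block2 only 2 to 3 are there at a start; the rules pass over those that are not, and their reading is None.
At some moment in a run one of drift, guard may be knocked a few centimetres aside while the robot is not near it.
Once in a run the grip may slacken for a moment while it holds something.
It also fails if it takes over 210 s, if anything falls off the work surface, if the arm or the gripper's body presses on something with over 40 N, if the wrist force passes 120 N, or if a joint passes its speed limit or range.

### The arm

A 6-joint arm with a two-finger parallel gripper is mounted at the origin on the work surface. World frame = base frame: x ahead of the robot, y to its left, z up, the work surface at z = 0. Lengths are in mm, angles in rad, forces in N, time in s.
With the tool pointing down it reaches from about 350 to 975 mm from the base axis. Payload 4.9 kg.
Tool frame: the origin (TCP) lies midway between the tips of the shut fingers; the grasp point (between the pads) lies 19 mm behind it (arm.hold_point_z is the distance from the TCP to the grasp point, in mm); y points along the fingers, x is the direction in which the jaws open and shut, and the axes are right-handed (so a half turn about y gives the same grasp; the last joint's range is limited). The gripper opens to 85 mm and grips with 20 to 120 N. Pads are 22 mm wide; open, the fingers measure 114 mm over their backs; the gripper's body (76 mm by 85 mm) begins 54 mm behind the grasp point. The pads swing forward as they close: fully open they stand 13 mm farther back than shut.
Start: joints at [-0.119, 0.053, 1.613, -0, 1.476, -0.119], TCP at [624.981, 0.003, 231.304] pointing down, gripper open.
Joint ranges: [-3.01, 3.01], [-1.01, 2.22], [0.06, 2.58], [-1.02, 4.17], [0.09, 2.62], [-3.14, 3.14]. Speed limits (rad/s): [2.57, 2.57, 3.14, 3.14, 3.14, 3.14].

### API

Orientations are given as a unit quaternion [w, x, y, z].
In Python, from station import readout, vision, workorder, arm gives the robot as it stands.
- The arm moves only by the tool carry_out, never from a script. Its argument "deltas" is a list of rows, each an object with "fingers": the closure, from 0 (fully open) to 1 (shut); "offset": the shift along the tool's x, y, z in mm, a list of three; "yaw": the turn about the tool's y in degrees. In form: [{"fingers": fingers, "offset": [dx, dy, dz], "yaw": yaw}, ...]. A call has 1 to 20 rows; each row shifts and turns the pose as measured when the row begins, along the tool's axes as they then stand; what a row does not reach is not made up. A row lasts 1/10 s, in which the tool goes at most 50 mm and 8.59 degrees, less where a joint would pass 70% of its speed; a pose out of reach is approached as far as the arm can. A call with a gripper value outside its range is refused whole. The fingers move at their own pace and stop on an object; "newtons" is the grip in N (left out, the last holds). Time passes only in rows, so rows that do not move let the fingers close. It gives the time, the measured TCP pose, the force and the opening at its end, in the units of the state.
- readout.get_obs(): the state, without advancing time (a new reading comes with each control period).
- vision.grab_frame(name): name is "scene" or "side" or "wrist"; returns a dict with "pixels" (420x560x3 uint8, red, green, blue), "vertical_fov" (degrees; the focal length in pixels is half the picture's height over the tangent of half this angle, whatever the lens; pixels are square), "cx", "cy" (the principal point, pixels), "k1" (the pictures are not rectified: a ray, as slopes to the right and down, at radius r is drawn at 1 + k1 r^2 times it, then the intrinsics apply), "R" (3x3) and "t" (3): a world point X has camera coordinates R X + t; the wrist camera has in their place "tool_from_camera" (4x4, takes a point from camera to tool coordinates, whose origin is the TCP and whose axes are the tool frame's). Camera axes: x right, y down, z forward; pixel columns grow to the right and rows downward; lengths in mm; the calibration is good to about 2 mm. A picture is of the moment at which its call begins: read the wrist's pose just before it. There is no depth.
- workorder.hand_in(): hands the job in, once; it reports no verdict.
The state is a dict: "time_s": time; "q": joint angles; "qd": joint speeds; "joint_torque": joint torques, N m; "tcp_pos": TCP position; "tcp_rot": TCP orientation; "wrist_force": force on the tool from outside, world axes, zero at the start; "moment": the same for the moment, N m; "width": opening from 0.0 (shut) to 1.0 (fully open).
Only numpy, scipy, OpenCV 4.12 (cv2) and the standard library are available. Lean on these libraries where they do the work, as an engineer would, in place of code of your own. Each camera call takes 0.05 s, during which the arm holds its last target.

## Working session

There is one attempt and no reset: what is moved stays moved. The work goes in short steps, Python scripts to look and compute and a tool call to move; the robot and the scene stay as the last step left them, time stands still between calls to the robot, and variables do not carry over. Pictures are saved under pics/ and viewed, and the job is handed in when it is done.

Besides the shell and the picture viewer there is one more tool, called after "Call:" in YAML: its name, and indented under it one key for each argument. carry_out: Moves the arm, as the interface text tells. Its arguments: {"type":"object","properties":{"deltas":{"type":"array","items":{"type":"object","properties":{"fingers":{"type":"number"},"offset":{"type":"array","items":{"type":"number"}},"yaw":{"type":"number"}}}},"newtons":{"type":"number"}},"required":["deltas"]}

```bash
ls; mkdir -p pics; python3 - <<'E'
from station import readout, vision, workorder, arm
import cv2, numpy as np
o=readout.get_obs(); print(o)
print([a for a in dir(arm) if a[0]!='_'], arm.hold_point_z)
for n in ["scene","side","wrist"]:
    f=vision.grab_frame(n)
    cv2.imwrite(f"pics/{n}0.png",f["pixels"][:,:,::-1])
    print(n,{k:(np.round(v,4).tolist() if not isinstance(v,(int,float)) else v) for k,v in f.items() if k!="pixels"})
E
```

```text
pics
{'time_s': 0.0, 'q': array([-1.18976264e-01,  5.33647916e-02,  1.61429918e+00,  1.90551323e-05,
        1.47600901e+00, -1.19028491e-01]), 'qd': array([ 0.00197892, -0.00013384, -0.00108191, -0.00187824,  0.00121453,
        0.00069848]), 'joint_torque': array([ 2.70554956e-04, -3.93670499e+01, -3.70175600e+01, -1.62778279e-04,
        6.93513779e-03, -6.06393527e-06]), 'tcp_pos': array([6.24372785e+02, 9.55688146e-02, 2.30055015e+02]), 'tcp_rot': array([ 0.70720038, -0.70701242,  0.00071169,  0.00074733]), 'wrist_force': array([-0.10465988,  0.42676774,  0.36312648]), 'moment': array([ 0.01876341,  0.00517437, -0.03896263]), 'width': 1.0031031062563456}
['Unreachable', 'hold_point_z'] 18.700000000000003
scene {'vertical_fov': 53.12498123651279, 'cx': 278.9265457328939, 'cy': 206.50901344138572, 'k1': -0.11842776765792742, 'R': [[-0.4737, 0.8806, 0.0132], [0.6874, 0.3791, -0.6195], [-0.5505, -0.2844, -0.7849]], 't': [233.9262, -303.0573, 1481.0052]}
side {'vertical_fov': 50.9221048008806, 'cx': 282.8031027008759, 'cy': 215.08356719983524, 'k1': 0.021733461326912628, 'R': [[0.8286, -0.5596, 0.0161], [-0.4046, -0.6185, -0.6736], [0.3869, 0.5517, -0.7389]], 't': [-427.8431, 279.4429, 1066.4358]}
wrist {'vertical_fov': 59.17292790294849, 'cx': 276.8309876201926, 'cy': 208.42243448880544, 'k1': -0.01577177225737163, 'tool_from_camera': [[1.0, -0.0008, -0.0007, -0.7423], [0.0004, -0.2773, 0.9608, -142.0079], [-0.0009, -0.9608, -0.2773, 69.7289], [0.0, 0.0, 0.0, 1.0]]}
```

View images.

View pics/scene0.png

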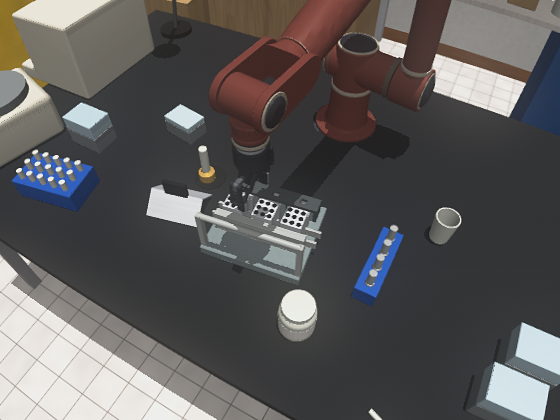

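View pics/side0.png

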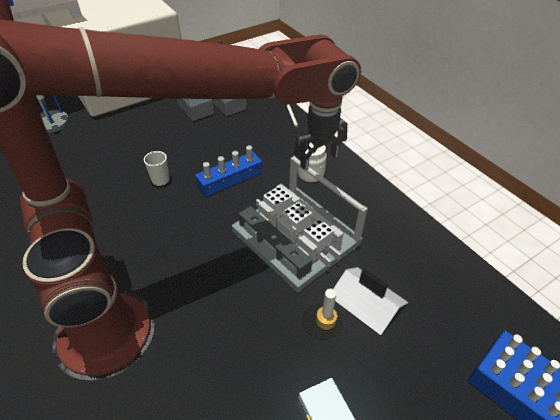

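View pics/wrist0.png

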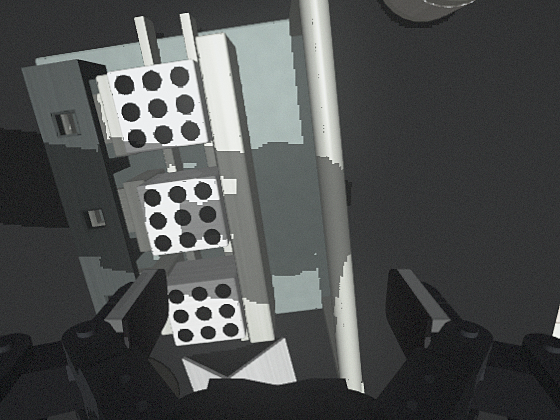

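```bash
cat > h.py <<'E'
from station import readout, vision, workorder, arm
import cv2, numpy as np
from scipy.spatial.transform import Rotation as Ro
from scipy.optimize import least_squares
class Cam: pass
def grab(name,save=None):
    o=readout.get_obs()
    f=vision.grab_frame(name); c=Cam(); p=f["pixels"]
    c.f=210/np.tan(np.radians(f["vertical_fov"]/2)); c.cx,c.cy,c.k1=f["cx"],f["cy"],f["k1"]
    if name=="wrist":
        q=o["tcp_rot"]; T=np.eye(4); T[:3,:3]=Ro.from_quat([q[1],q[2],q[3],q[0]]).as_matrix(); T[:3,3]=o["tcp_pos"]
        W=T@np.array(f["tool_from_camera"]); Wi=np.linalg.inv(W); c.R=Wi[:3,:3]; c.t=Wi[:3,3]
    else: c.R=np.array(f["R"]);c.t=np.array(f["t"])
    c.img=p[:,:,::-1].copy()
    if save: cv2.imwrite(f"pics/{save}.png",c.img)
    np.savez(f"/tmp/{save or name}.npz",f=c.f,cx=c.cx,cy=c.cy,k1=c.k1,R=c.R,t=c.t,img=c.img)
    return c
def load(n):
    d=np.load(f"/tmp/{n}.npz"); c=Cam()
    for k in d: setattr(c,k,d[k])
    return c
def proj(c,X):
    X=np.atleast_2d(X)@c.R.T+c.t; s=X[:,:2]/X[:,2:]; r2=(s**2).sum(1,keepdims=True)
    return s*(1+c.k1*r2)*c.f+[c.cx,c.cy]
def ray(c,uv):
    d=(np.atleast_2d(uv).astype(float)-[c.cx,c.cy])/c.f; s=d.copy()
    for _ in range(20): s=d/(1+c.k1*(s**2).sum(1,keepdims=True))
    v=np.c_[s,np.ones(len(s))]@c.R
    return -c.R.T@c.t, v
def onz(c,uv,z):
    o,v=ray(c,uv); return o+v*((z-o[2])/v[:,2])[:,None]
def crop(c,x0,y0,w,h,s,name):
    im=cv2.resize(c.img[y0:y0+h,x0:x0+w],None,fx=s,fy=s,interpolation=cv2.INTER_CUBIC)
    for x in range((x0+19)//20*20,x0+w,20): cv2.putText(im,str(x),(int((x-x0)*s),10),0,.35,(0,255,255),1); cv2.line(im,(int((x-x0)*s),12),(int((x-x0)*s),18),(0,255,255),1)
    for y in range((y0+19)//20*20,y0+h,20): cv2.putText(im,str(y),(0,int((y-y0)*s)+4),0,.35,(0,255,255),1); cv2.line(im,(24,int((y-y0)*s)),(30,int((y-y0)*s)),(0,255,255),1)
    cv2.imwrite(f"pics/{name}.png",im)
def pose2(x,y,th,P):
    P=np.atleast_2d(P).astype(float); c,s=np.cos(th),np.sin(th)
    return np.c_[x+c*P[:,0]-s*P[:,1],y+s*P[:,0]+c*P[:,1],P[:,2]]
def fit(obs,x0):
    "obs: list of (cam, P(n,3), uv(n,2))"
    def r(p): return np.concatenate([(proj(c,pose2(*p,P))-uv).ravel() for c,P,uv in obs])
    s=least_squares(r,x0,x_scale=[10,10,.1],loss='soft_l1'); return s.x,s.fun,r(s.x)
E
python3 - <<'E'
from h import *
for n,b in [("scene",(140,135,200,150,4)),("side",(225,170,190,170,3.4))]:
    c=grab(n,n+"1"); crop(c,*b,n+"1z")
    if n=="scene": crop(c,340,190,130,120,5,n+"1r")
    else: crop(c,140,140,130,60,6,n+"1r")
c=grab("wrist","wrist1"); crop(c,0,0,400,420,1.4,"wrist1z")
E
```

```text
(no output)
```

View pics/scene1z.png

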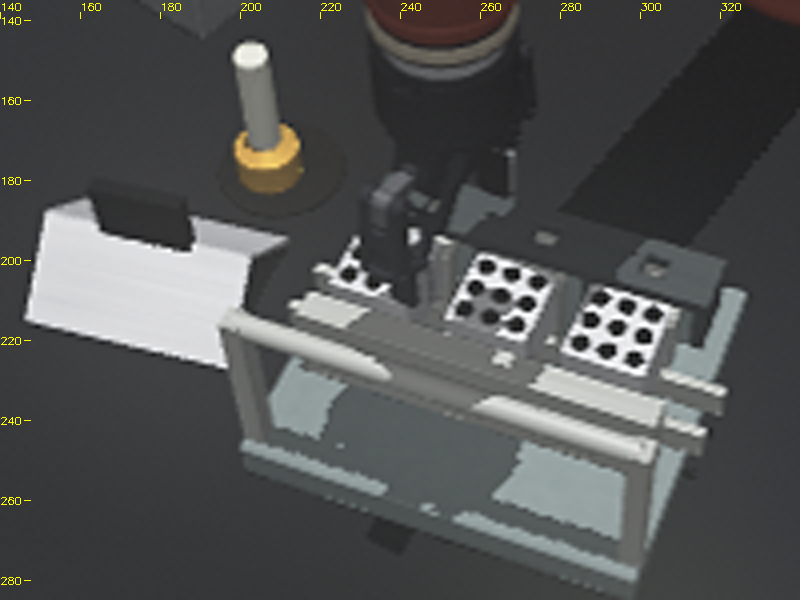

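View pics/side1z.png

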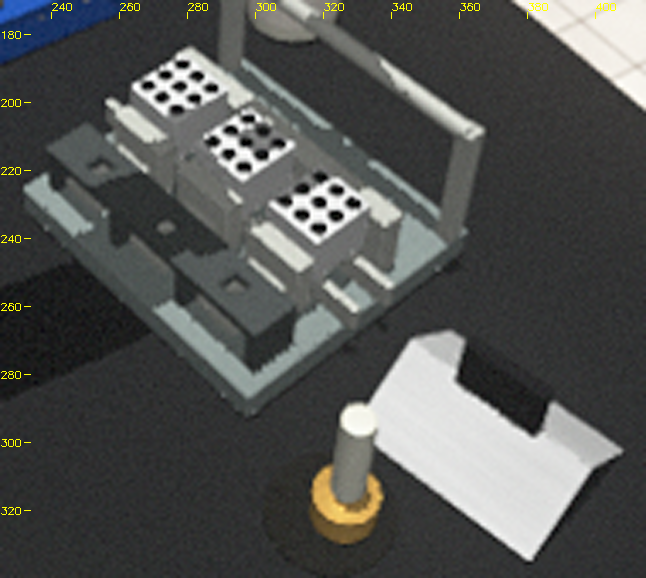

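View pics/wrist1z.png

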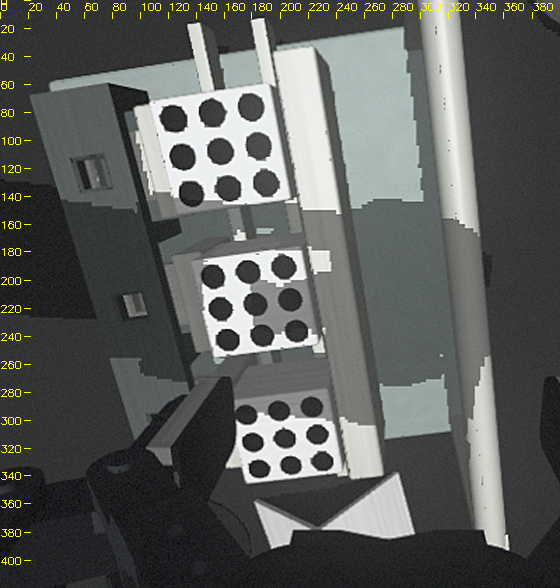

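View pics/scene1r.png

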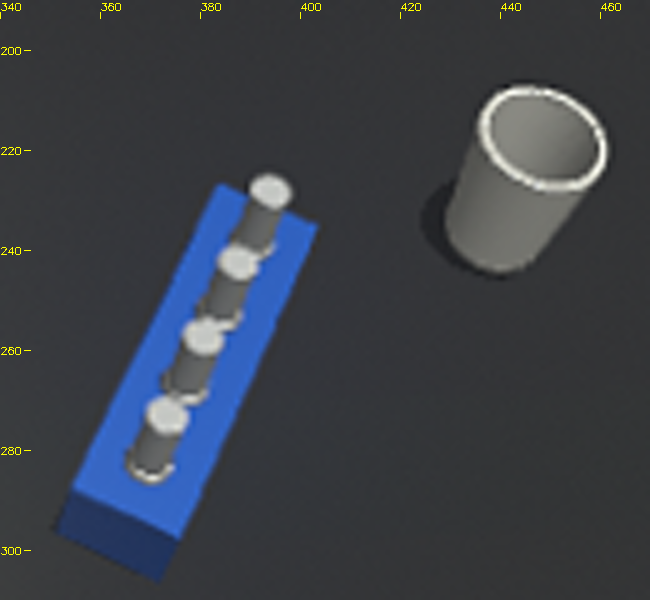

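View pics/side1r.png

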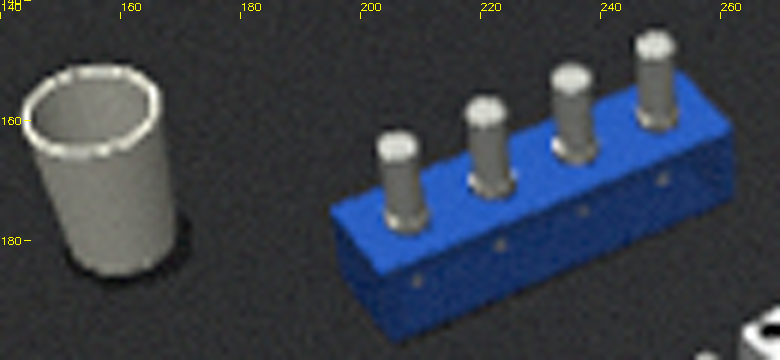

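```bash
cat > fit1.py <<'E'
from h import *
S,D,W=load("scene1"),load("side1"),load("wrist1")
def A(*r): return np.array(r,float)
P=A((125,-140,30),(125,140,30),(-125,140,30),(-85,80,78),(-85,0,78)); u=A((200,246.2),(299.2,280),(326.2,207.5),(303.7,201.7),(276.2,194.5))
P2=A((-125,-140,30),(-125,140,30),(125,-140,30),(-107,-125,78),(-63,-125,78),(-85,80,78),(-85,0,78),(-85,-80,78)); u2=A((297.6,287.6),(236.8,221.5),(361.8,238.2),(298.5,270),(311.8,259.7),(255.3,218.5),(273.5,236.8),(294.1,254.4))
P3=A((-85,80,78),(-85,0,78),(-63,125,78),(-107,125,78),(125,140,30)); u3=A((66.4,122.9),(95.7,217),(76.4,59.3),(21.4,67.9),(288.6,20))
for nm,ob in [("all",[(S,P,u),(D,P2,u2),(W,P3,u3)]),("S",[(S,P,u)]),("D",[(D,P2,u2)]),("W",[(W,P3,u3)])]:
    v,f,r=fit(ob,[600,0,0]); print("vise",nm,v.round(3),"maxres",abs(r).max().round(1))
v,_,_=fit([(S,P,u),(D,P2,u2),(W,P3,u3)],[600,0,0])
print("locks",pose2(*v,[[-85,-80,78],[-85,0,78],[-85,80,78]]).round(1).tolist(),"rail",pose2(*v,[108,0,150]).round(1))
Pr=A((-75,0,100),(-25,0,100),(25,0,100),(75,0,100)); C=A((-105,-29,50),(-105,29,50),(105,29,50),(105,-29,50))
us=A((394.2,228),(387.6,242.6),(380.8,257.4),(373.4,272.8)); cs=A((383.6,226.6),(403.6,235),(376,298),(354.4,287.4))
ud=A((206.3,164.5),(221.2,158.3),(235.2,153),(249,147.3)); cd=A((203.3,185.8),(195,175.3),(254.2,152.5),(262.5,160.8))
for ob in ([(S,Pr,us),(S,C,cs),(D,Pr,ud),(D,C,cd)],[(S,Pr,us),(S,C,cs)],[(D,Pr,ud),(D,C,cd)]):
    k,f,r=fit(ob,[600,350,0]); print("rack",k.round(3),abs(r).max().round(1))
k,_,_=fit([(S,Pr,us),(S,C,cs),(D,Pr,ud),(D,C,cd)],[600,350,0]); print(pose2(*k,Pr).round(1).tolist())
G=A((62.5,-80,0),(62.5,80,0),(0,-80,55),(0,80,55),(-62.5,80,0)); gs=A((25,318),(230,368),(48,210),(250,250),(288,238))/4+[140,135]
G2=A((-62.5,80,0),(-62.5,-80,0),(0,80,55),(0,-80,55),(62.5,-80,0)); gd=A((365,435),(530,560),(415,338),(590,465),(622,450))/3.4+[225,170]
for ob in ([(S,G,gs),(D,G2,gd)],[(S,G,gs)],[(D,G2,gd)]):
    g,f,r=fit(ob,[600,-300,0]); print("guard",g.round(3),r.round(1).tolist())
for c,uv in ((S,(203.5,149.2)),(D,(330.3,293.5))): print("drift top",onz(c,uv,128).round(1))
print("foot side",onz(D,A((346,530))/3.4+[225,170],3),"foot scene",onz(S,A((270,183))/4+[140,135],3))
print("mat S",onz(S,A((283,168))/4+[140,135],3),"mat D",onz(D,A((330,517))/3.4+[225,170],3))
print("jar",onz(S,(298,307),110),"beaker",onz(S,(448,218),90), "tipbox",onz(S,(184,117),70),onz(S,(87,117),70))
E
python3 fit1.py
```

```text
vise all [ 5.52526e+02 -1.49640e+01  1.25000e-01] maxres 30.3
vise S [ 5.53836e+02 -1.04110e+01  1.39000e-01] maxres 1.3
vise D [ 5.52326e+02 -1.69150e+01  1.16000e-01] maxres 5.1
vise W [ 5.52372e+02 -1.53610e+01  1.23000e-01] maxres 30.5
locks [[478.2, -105.0, 78.0], [468.2, -25.6, 78.0], [458.2, 53.8, 78.0]] rail [[659.7  -1.5 150. ]]
rack [ 5.16892e+02  3.06063e+02 -8.00000e-03] 1.9
rack [ 5.17043e+02  3.07171e+02 -8.00000e-03] 0.3
rack [ 5.14979e+02  3.00790e+02 -1.20000e-02] 0.9
[[441.9, 306.7, 100.0], [491.9, 306.3, 100.0], [541.9, 305.9, 100.0], [591.9, 305.5, 100.0]]
guard [ 5.88855e+02 -2.84174e+02  2.45000e-01] [-0.3, 0.7, -0.6, -0.3, -1.2, -0.3, -0.3, 0.5, -0.1, -0.4, -4.0, -1.3, -0.2, 0.6, -1.7, 0.1, 0.7, -0.0, -0.2, -0.2]
guard [ 5.87879e+02 -2.83051e+02  2.39000e-01] [0.2, 0.5, -0.2, -0.2, -0.6, -0.5, 0.2, 0.6, 0.4, -0.3]
guard [ 5.90462e+02 -2.85152e+02  2.37000e-01] [-3.2, -1.6, 0.2, 0.6, -0.8, -0.0, 1.3, 0.1, 0.5, -0.0]
drift top [[ 462.6 -265.2  128. ]]
drift top [[ 458.3 -274.1  128. ]]
foot side [[ 452.82107919 -286.2983188     3.        ]] foot scene [[ 472.37367963 -262.27932014    3.        ]]
mat S [[ 454.51508779 -262.25652194    3.        ]] mat D [[ 449.51341342 -271.70701833    3.        ]]
jar [[759.22910018 189.07654968 110.        ]] beaker [[331.25111699 427.33403615  90.        ]] tipbox [[ 320.92069326 -451.8652666    70.        ]] [[ 475.88620111 -748.96958838   70.        ]]
```

Call:
carry_out:
  deltas:
    - {"fingers": 0, "offset": [-24, 0, -38], "yaw": 0}
    - {"fingers": 0, "offset": [-24, 0, -38], "yaw": 0}
    - {"fingers": 0, "offset": [-24, 0, -38], "yaw": 0}
    - {"fingers": 0, "offset": [-24, 0, -38], "yaw": 0}
    - {"fingers": 0, "offset": [-24, 0, -38], "yaw": 0}
    - {"fingers": 0, "offset": [-24, 0, -38], "yaw": 0}
    - {"fingers": 0, "offset": [-20, 0, -38], "yaw": 0}
    - {"fingers": 0, "offset": [0, 0, 0], "yaw": 0}
    - {"fingers": 0, "offset": [0, 0, 0], "yaw": 0}
  newtons: 60

```text
time_s: 1.2
tcp_pos: [455.4, -274.6, 230.5]
tcp_rot: [-0.707, 0.707, 0.001, -0.001]
wrist_force: [0.4, -0.1, 0.5]
width: 0.999
```

```bash
python3 - <<'E'
from h import *
print(readout.get_obs()["tcp_pos"],readout.get_obs()["tcp_rot"])
grab("wrist","wrist2"); c=grab("scene","scene2"); crop(c,140,135,200,150,4,"scene2z")
E
```

```text
[ 455.36491835 -274.6347501   230.52306735] [-0.70673068  0.7074809   0.00137876 -0.00078849]
```

View pics/wrist2.png

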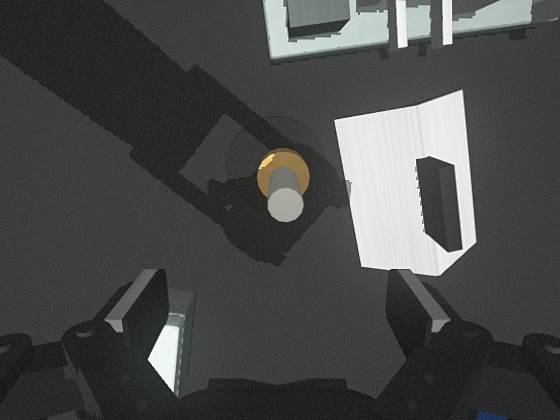

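View pics/scene2z.png

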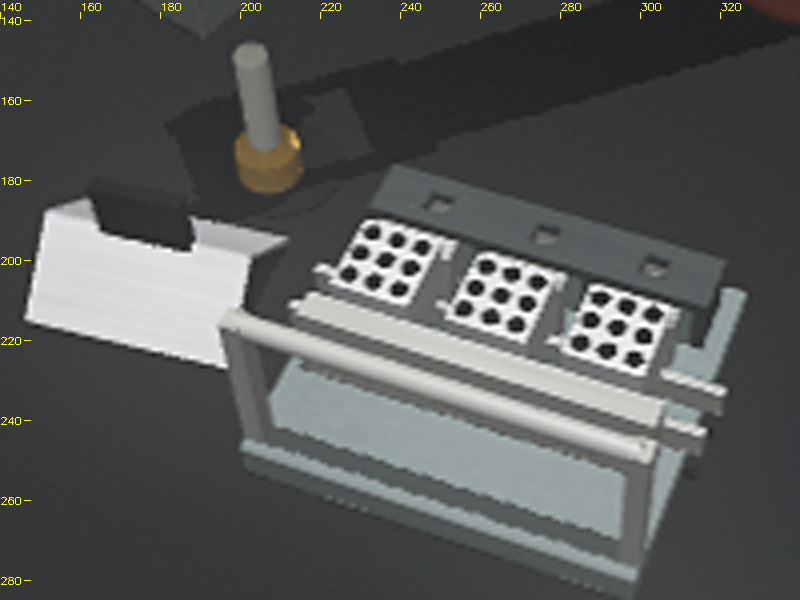

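```bash
python3 - <<'E'
from h import *
W=load("wrist2"); S=load("scene2"); A=np.array
print("drift top W",onz(W,(285,205),128),"S",onz(S,A((251,57))/4+[140,135],128))
# foot top circle etc
print("foot bottom left/right W",onz(W,[(258,176),(309,176)],20))
print("mat L/T",onz(W,[(227,162),(272,114),(322,150)],3))
G=A([(-62.5,80,0),(-62.5,-80,0),(0,80,55),(0,-80,55),(62.5,-80,0)],float); gw=A([(334,120),(362,268),(463,90),(476,242),(440,276)],float)
# right view: which
for o in ([0,1,2,3],):
    print(fit([(W,G[[0,1]],gw[[0,1]])],[588,-284,.24])[0])
for nm,q in (("a",A([(-62.5,80,0),(-62.5,-80,0),(0,80,55),(0,-80,55)],float)),):
    for uv in (A([(334,120),(362,268),(418,104),(440,276)],float),A([(334,120),(362,268),(463,90),(476,242)],float)):
        g,f,r=fit([(W,q,uv)],[588,-284,.24]);print(g,r.round(1).tolist())
    
E
```

```text
drift top W [[ 460.1344605  -273.12372667  128.        ]] S [[ 463.76234772 -266.99196963  128.        ]]
foot bottom left/right W [[ 436.35029951 -274.24341331   20.        ]
 [ 485.70551142 -274.13875934   20.        ]]
mat L/T [[ 404.52845295 -263.37607353    3.        ]
 [ 449.77273003 -216.52137996    3.        ]
 [ 499.4774014  -251.17789892    3.        ]]
[ 5.90288164e+02 -2.86243275e+02  2.36242792e-01]
[ 5.90334888e+02 -2.85116923e+02  2.38713160e-01] [0.1, -0.0, 0.1, -2.6, -0.1, 1.3, -0.0, -0.2]
[ 6.05346590e+02 -2.67711041e+02  4.39327434e-01] [4.2, -0.3, 32.1, -11.8, -43.7, 0.0, -0.9, 11.6]
```

Call:
carry_out:
  deltas:
    - {"fingers": 0, "offset": [5, 0, 1], "yaw": 0}
    - {"fingers": 0, "offset": [0, 40, 0], "yaw": 0}
    - {"fingers": 0, "offset": [0, 40, 0], "yaw": 0}
    - {"fingers": 0, "offset": [0, 40, 0], "yaw": 0}
    - {"fingers": 0, "offset": [0, 15, 0], "yaw": 0}
    - {"fingers": 0, "offset": [0, 0, 0], "yaw": 0}
    - {"fingers": 1, "offset": [0, 0, 0], "yaw": 0}
    - {"fingers": 1, "offset": [0, 0, 0], "yaw": 0}
    - {"fingers": 1, "offset": [0, 0, 0], "yaw": 0}
    - {"fingers": 1, "offset": [0, 0, 0], "yaw": 0}
    - {"fingers": 1, "offset": [0, 0, 0], "yaw": 0}
    - {"fingers": 1, "offset": [0, 0, 0], "yaw": 0}
    - {"fingers": 1, "offset": [0, 0, 0], "yaw": 0}
    - {"fingers": 1, "offset": [0, 0, 0], "yaw": 0}
  newtons: 110

```text
time_s: 2.7
tcp_pos: [472.7, -266.4, 98.7]
tcp_rot: [-0.704, 0.71, 0.012, -0.003]
wrist_force: [-0.7, -0.1, -1.1]
width: 0.269
```

```bash
python3 - <<'E'
from h import *
o=readout.get_obs();print(o["tcp_pos"],o["tcp_rot"],o["wrist_force"])
c=grab("side","side3"); crop(c,270,250,160,120,4,"side3z")
c=grab("scene","scene3"); crop(c,140,115,160,120,4,"scene3z")
E
```

```text
[ 472.6904989  -266.43889738   98.6995337 ] [-0.7042982   0.7097925   0.0122174  -0.00306366] [-0.67580761 -0.0515965  -1.09523551]
```

View pics/side3z.png

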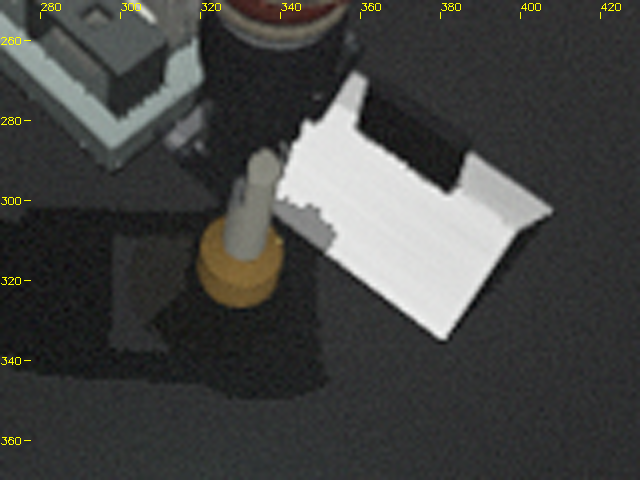

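View pics/scene3z.png

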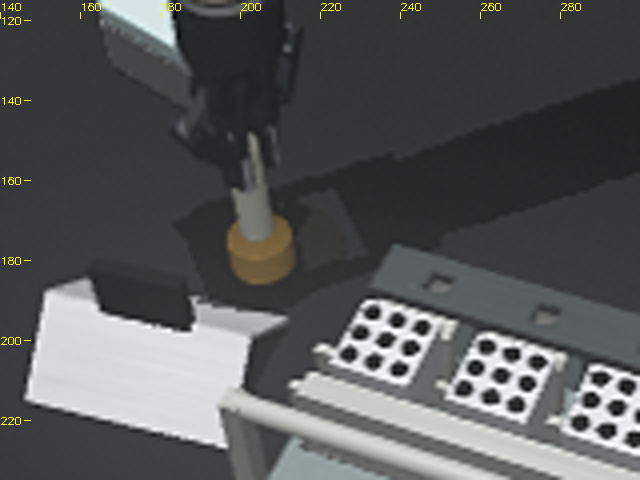

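```bash
python3 - <<'E'
from h import *
o=readout.get_obs();print(o["tcp_pos"],o["tcp_rot"],o["wrist_force"],o["moment"],o["width"])
D=load("side3");S=load("scene3");A=np.array
print(onz(D,A((264,160))/4+[270,250],128), "foot",onz(D,A((240,253))/4+[270,250],31),onz(S,A((260,232))/4+[140,115],31), "S2 foot", onz(load("scene2"),A((266,140))/4+[140,135],31))
c=grab("wrist","wrist3")
E
```

```text
[ 472.66783102 -266.43817486   98.6696345 ] [-0.70430501  0.70978598  0.01218685 -0.0031293 ] [ 0.43884643  0.17268783 -1.44117705] [5.06489659e-02 1.70508137e-05 2.76483781e-02] 0.27676130393972154
[[ 474.93409783 -273.94000831  128.        ]] foot [[ 468.81961139 -274.48885477   31.        ]] [[ 468.94748834 -269.86161978   31.        ]] S2 foot [[ 456.36255046 -272.97198392   31.        ]]
```

View pics/wrist3.png

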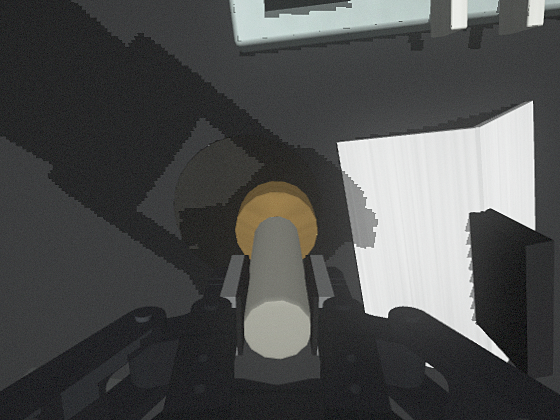

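```bash
cat >> h.py <<'E'
def st():
    o=readout.get_obs(); q=o["tcp_rot"]; M=Ro.from_quat([q[1],q[2],q[3],q[0]]).as_matrix()
    print("t",round(o["time_s"],2),"tcp",o["tcp_pos"].round(1),"x-axis",M[:,0].round(3),"down",M[:,1].round(3),"F",o["wrist_force"].round(1),"M",o["moment"].round(2),"w",round(o["width"],3)); return o,M
def todelta(target):
    "world displacement from tcp -> tool axes offset"
    o,M=st(); d=np.array(target)-o["tcp_pos"]; print("tool offset",(M.T@d).round(1), "tool yaw now",np.degrees(np.arctan2(M[1,0],M[0,0])).round(2))
E
python3 - <<'E'
from h import *
st(); W=load("wrist3")
print(onz(W,(277,330),128), onz(W,[(235,228),(317,228)],20))
E
```

```text
t 2.85 tcp [ 472.7 -266.4   98.7] x-axis [1.    0.022 0.013] down [ 0.013 -0.008 -1.   ] F [-1.   0.6 -1.2] M [0.01 0.01 0.05] w 0.273
[[ 471.61960952 -273.44168579  128.        ]] [[ 446.54295606 -274.29423795   20.        ]
 [ 498.27358822 -273.44422234   20.        ]]
```

Call:
carry_out:
  deltas:
    - {"fingers": 0.5, "offset": [0, 0, 0], "yaw": 0}
    - {"fingers": 0.5, "offset": [0, 0, 0], "yaw": 0}
    - {"fingers": 0.5, "offset": [0, 0, -7], "yaw": 1}
    - {"fingers": 0.5, "offset": [0, 0, 0], "yaw": 0}

```text
time_s: 3.25
tcp_pos: [473.8, -274.7, 100.1]
tcp_rot: [-0.704, 0.71, 0.006, 0.004]
wrist_force: [-0.3, -0.1, 0.5]
width: 0.498
```

```bash
python3 - <<'E'
from h import *
st(); c=grab("wrist","wrist4")
E
```

```text
t 3.25 tcp [ 473.8 -274.7  100.1] x-axis [1.    0.003 0.015] down [ 0.015 -0.01  -1.   ] F [-0.3 -0.1  0.5] M [-0.01  0.01 -0.03] w 0.498
```

View pics/wrist4.png

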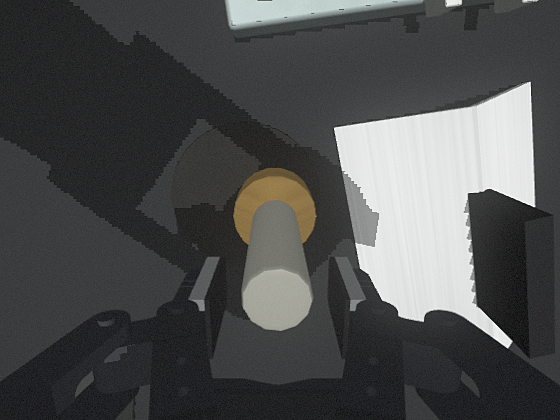

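Call:
carry_out:
  deltas:
    - {"fingers": 0.5, "offset": [-1, 9, 1], "yaw": 0}
    - {"fingers": 1, "offset": [0, 0, 0], "yaw": 0}
    - {"fingers": 1, "offset": [0, 0, 0], "yaw": 0}
    - {"fingers": 1, "offset": [0, 0, 0], "yaw": 0}
    - {"fingers": 1, "offset": [0, 0, 0], "yaw": 0}
  newtons: 110

```text
time_s: 3.8
tcp_pos: [472.9, -273.8, 91.2]
tcp_rot: [-0.704, 0.71, 0.006, 0.004]
wrist_force: [-0.3, -1.0, 1.1]
width: 0.279
```

```bash
python3 - <<'E'
from h import *
st(); c=grab("wrist","wrist5")
E
```

```text
t 3.8 tcp [ 472.9 -273.8   91.2] x-axis [1.    0.003 0.015] down [ 0.015 -0.01  -1.   ] F [-0.3 -1.   1.1] M [0.05 0.14 0.02] w 0.279
```

View pics/wrist5.png

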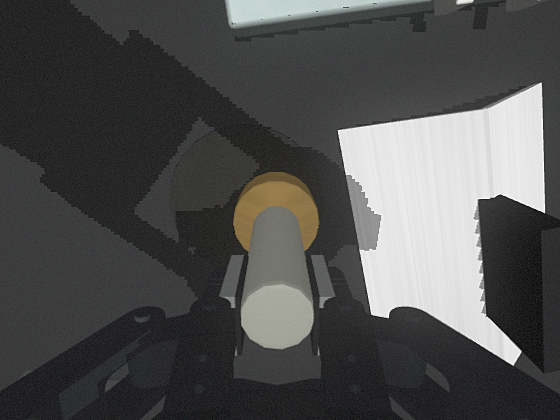

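Call:
carry_out:
  deltas:
    - {"fingers": 1, "offset": [0, -40, 0], "yaw": 0}
    - {"fingers": 1, "offset": [0, -50, 0], "yaw": 0}
    - {"fingers": 1, "offset": [0, -50, 0], "yaw": 0}
    - {"fingers": 1, "offset": [0, 0, 0], "yaw": 0}

```text
time_s: 4.25
tcp_pos: [467.8, -269.7, 227.8]
tcp_rot: [-0.707, 0.707, 0.003, 0.0]
wrist_force: [1.4, -0.4, -3.0]
width: 0.28
```

```bash
python3 - <<'E'
from h import *
st(); 
def A(*r): return np.array(r,float)
D,W=load("side1"),load("wrist1")
P2=A((-125,-140,30),(-125,140,30),(125,-140,30),(-107,-125,78),(-63,-125,78),(-85,80,78),(-85,0,78),(-85,-80,78)); u2=A((297.6,287.6),(236.8,221.5),(361.8,238.2),(298.5,270),(311.8,259.7),(255.3,218.5),(273.5,236.8),(294.1,254.4))
P3=A((-85,80,78),(-85,0,78),(-63,125,78),(-107,125,78)); u3=A((66.4,122.9),(95.7,217),(76.4,59.3),(21.4,67.9))
for ob in ([(D,P2,u2)],[(W,P3,u3)],[(D,P2,u2),(W,P3,u3)]):
    v,f,r=fit(ob,[552,-15,.12]); print(v.round(3),r.round(1).tolist())
# block holes: centre holes from wrist at z~110
for uv in ((220,152),(255,304),(285,438)): print(onz(W,np.array(uv)/1.4,[110]))
for z in (104,110): print("holes", z, onz(W,np.array([(220,152),(255,304),(285,438)])/1.4,z).round(1).tolist())
print("exp",pose2(*v,A((0,80,110),(0,0,110),(0,-80,110))).round(1))
c=grab("wrist","wrist6")
E
```

```text
t 4.25 tcp [ 467.8 -269.7  227.8] x-axis [1.    0.003 0.004] down [ 0.004 -0.001 -1.   ] F [ 1.4 -0.4 -3. ] M [-0.16 -0.12  0.05] w 0.28
[ 5.52326e+02 -1.69150e+01  1.16000e-01] [-0.6, 0.2, -5.1, 2.6, 1.8, 0.7, 0.6, -0.7, 0.2, 0.5, -0.1, -0.3, 0.3, -1.4, -0.3, -0.6]
[ 5.55357e+02 -1.18860e+01  1.53000e-01] [0.2, 0.3, -0.0, 2.5, 0.2, -1.6, -0.4, -0.2]
[ 5.52732e+02 -1.50450e+01  1.24000e-01] [-0.2, -0.4, -5.4, 2.6, 1.4, -0.3, 0.9, -1.3, 0.3, -0.2, -0.4, -0.5, 0.2, -1.8, -0.2, -1.2, -0.5, 0.9, -3.4, 3.3, 1.3, -0.3, 0.1, -0.7]
[[541.38544863  65.5012823  110.        ]]
[[553.07628519 -12.76805339 110.        ]]
[[564.48405764 -93.69884163 110.        ]]
holes 104 [[539.5, 65.4, 104.0], [551.5, -14.7, 104.0], [563.1, -97.4, 104.0]]
holes 110 [[541.4, 65.5, 110.0], [553.1, -12.8, 110.0], [564.5, -93.7, 110.0]]
exp [[542.8  64.3 110. ]
 [552.7 -15.  110. ]
 [562.6 -94.4 110. ]]
```

View pics/wrist6.png

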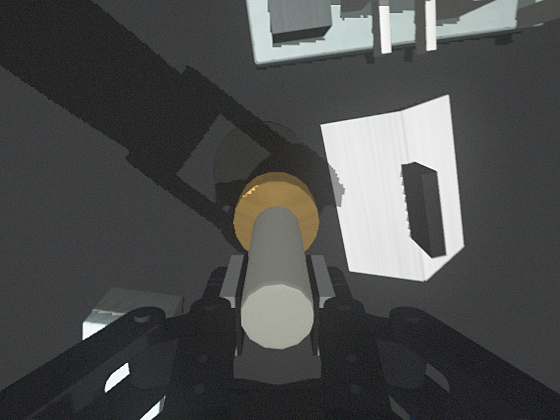

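Call:
carry_out:
  deltas:
    - {"fingers": 1, "offset": [19, 0, 34], "yaw": 0}
    - {"fingers": 1, "offset": [19, 0, 34], "yaw": 0}
    - {"fingers": 1, "offset": [19, 0, 34], "yaw": 0}
    - {"fingers": 1, "offset": [19, 0, 34], "yaw": 0}
    - {"fingers": 1, "offset": [16, 0, 33], "yaw": 0}
    - {"fingers": 1, "offset": [0, 0, 0], "yaw": 0}
    - {"fingers": 1, "offset": [0, 0, 0], "yaw": 0}

```text
time_s: 5.0
tcp_pos: [551.0, -89.9, 200.5]
tcp_rot: [0.713, -0.701, 0.011, 0.011]
wrist_force: [-0.3, -0.2, -3.6]
width: 0.276
```

```bash
python3 - <<'E'
from h import *
todelta([564,-94.5,205]); c=grab("wrist","wrist7");c=grab("side","side7"); crop(c,225,140,190,170,3.4,"side7z")
E
```

```text
t 5.0 tcp [551.  -89.9 200.5] x-axis [ 0.999  0.    -0.032] down [-0.032  0.016 -0.999] F [-0.3 -0.2 -3.6] M [-0.01 -0.02  0.03] w 0.276
tool offset [12.8 -4.9 -4.5] tool yaw now 0.02
```

View pics/wrist7.png

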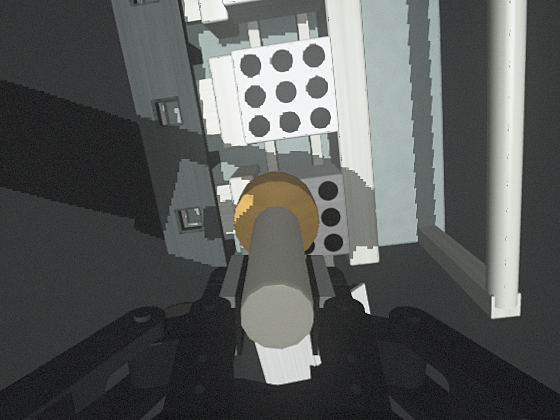

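View pics/side7z.png

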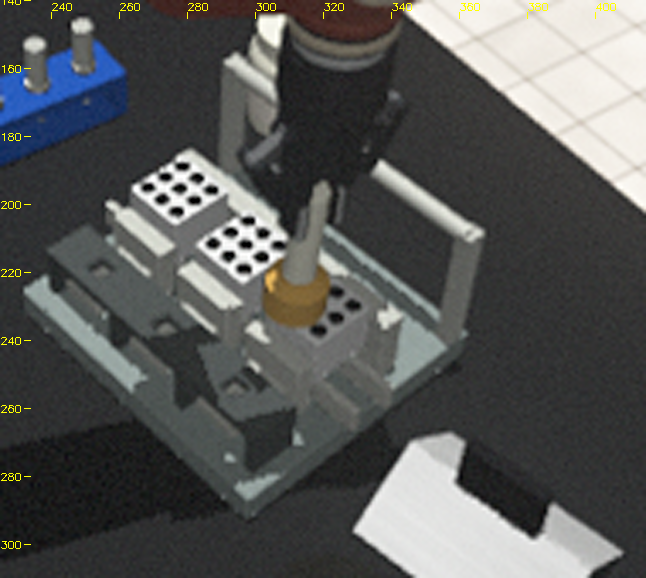

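Call:
carry_out:
  deltas:
    - {"fingers": 1, "offset": [3, -2, -1], "yaw": -2}
    - {"fingers": 1, "offset": [3, -2, -1], "yaw": -2}
    - {"fingers": 1, "offset": [3, -2, -1], "yaw": -2}
    - {"fingers": 1, "offset": [3, -2, -1], "yaw": -2}

```text
time_s: 5.5
tcp_pos: [560.2, -98.6, 204.9]
tcp_rot: [0.712, -0.699, -0.036, 0.061]
wrist_force: [-0.1, -0.4, -3.3]
width: 0.283
```

```bash
python3 - <<'E'
from h import *
todelta([564,-94.5,205])
E
```

```text
t 5.5 tcp [560.2 -98.6 204.9] x-axis [ 0.99   0.136 -0.034] down [-0.037  0.017 -0.999] F [-0.1 -0.4 -3.3] M [-0.01 -0.09  0.03] w 0.283
tool offset [ 4.3 -0.1  3.5] tool yaw now 7.82
```

Call:
carry_out:
  deltas:
    - {"fingers": 1, "offset": [0, -30, 0], "yaw": 0}
    - {"fingers": 1, "offset": [0, 0, 0], "yaw": 0}
    - {"fingers": 1, "offset": [0, 0, 0], "yaw": 0}

```text
time_s: 5.8
tcp_pos: [559.4, -102.6, 232.4]
tcp_rot: [0.713, -0.698, -0.033, 0.06]
wrist_force: [-1.3, 0.5, -4.4]
width: 0.283
```

```bash
python3 - <<'E'
from h import *
todelta([564,-94.5,205])
E
```

```text
t 5.8 tcp [ 559.4 -102.6  232.4] x-axis [ 0.991  0.131 -0.037] down [-0.04   0.018 -0.999] F [-1.3  0.5 -4.4] M [-0.01 -0.03 -0.04] w 0.283
tool offset [ 6.7 27.4  6.8] tool yaw now 7.53
```

Call:
carry_out:
  deltas:
    - {"fingers": 1, "offset": [-30, 0, 0], "yaw": 0}
    - {"fingers": 1, "offset": [0, 0, 0], "yaw": 0}
    - {"fingers": 1, "offset": [0, 0, 0], "yaw": 0}

```text
time_s: 6.1
tcp_pos: [526.9, -107.6, 228.8]
tcp_rot: [0.713, -0.698, -0.03, 0.061]
wrist_force: [0.3, -0.8, -4.0]
width: 0.278
```

```bash
python3 - <<'E'
from h import *
todelta([564,-94.5,205])
E
```

```text
t 6.1 tcp [ 526.9 -107.6  228.8] x-axis [ 0.991  0.128 -0.042] down [-0.045  0.019 -0.999] F [ 0.3 -0.8 -4. ] M [-0.08 -0.14  0.01] w 0.278
tool offset [39.4 22.3  7.7] tool yaw now 7.38
```

Call:
carry_out:
  deltas:
    - {"fingers": 1, "offset": [5, 0, 0], "yaw": 0}
    - {"fingers": 1, "offset": [5, 0, 0], "yaw": 0}
    - {"fingers": 1, "offset": [5, 0, 0], "yaw": 0}
    - {"fingers": 1, "offset": [5, 0, 0], "yaw": 0}
    - {"fingers": 1, "offset": [5, 0, 0], "yaw": 0}
    - {"fingers": 1, "offset": [5, 0, 0], "yaw": 0}

```text
time_s: 6.7
tcp_pos: [559.9, -103.3, 225.3]
tcp_rot: [0.714, -0.697, -0.03, 0.061]
wrist_force: [0.4, 0.2, -3.3]
width: 0.278
```

```bash
python3 - <<'E'
from h import *
todelta([564,-94.5,205])
E
```

```text
t 6.7 tcp [ 559.9 -103.3  225.3] x-axis [ 0.991  0.128 -0.043] down [-0.046  0.02  -0.999] F [ 0.4  0.2 -3.3] M [-0.08 -0.1   0.04] w 0.278
tool offset [ 6.  20.3  7.6] tool yaw now 7.39
```

Call:
carry_out:
  deltas:
    - {"fingers": 1, "offset": [0, 0, -40], "yaw": 0}
    - {"fingers": 1, "offset": [0, 0, -40], "yaw": 0}
    - {"fingers": 1, "offset": [0, 0, -40], "yaw": 0}
    - {"fingers": 1, "offset": [0, 0, 0], "yaw": 0}

```text
time_s: 7.1
tcp_pos: [578.8, -224.5, 222.2]
tcp_rot: [0.713, -0.697, -0.032, 0.062]
wrist_force: [0.6, 0.8, -2.6]
width: 0.28
```

```bash
python3 - <<'E'
from h import *
todelta([564,-94.5,205])
E
```

```text
t 7.1 tcp [ 578.8 -224.5  222.2] x-axis [ 0.99   0.134 -0.041] down [-0.044  0.02  -0.999] F [ 0.6  0.8 -2.6] M [ 0.03 -0.12  0.  ] w 0.28
tool offset [  3.4  20.3 130.3] tool yaw now 7.69
```

Call:
carry_out:
  deltas:
    - {"fingers": 1, "offset": [0, 0, 10], "yaw": 0}
    - {"fingers": 1, "offset": [0, 0, 10], "yaw": 0}
    - {"fingers": 1, "offset": [0, 0, 10], "yaw": 0}
    - {"fingers": 1, "offset": [0, 0, 10], "yaw": 0}
    - {"fingers": 1, "offset": [0, 0, 10], "yaw": 0}
    - {"fingers": 1, "offset": [0, 0, 10], "yaw": 0}
    - {"fingers": 1, "offset": [0, 0, 10], "yaw": 0}
    - {"fingers": 1, "offset": [0, 0, 10], "yaw": 0}
    - {"fingers": 1, "offset": [0, 0, 10], "yaw": 0}
    - {"fingers": 1, "offset": [0, 0, 10], "yaw": 0}
    - {"fingers": 1, "offset": [0, 0, 10], "yaw": 0}
    - {"fingers": 1, "offset": [0, 0, 10], "yaw": 0}

```text
time_s: 8.3
tcp_pos: [561.5, -91.6, 225.9]
tcp_rot: [0.714, -0.697, -0.034, 0.063]
wrist_force: [-0.6, 0.1, -2.7]
width: 0.276
```

```bash
python3 - <<'E'
from h import *
todelta([564,-94.5,205])
E
```

```text
t 8.3 tcp [561.5 -91.6 225.9] x-axis [ 0.99   0.137 -0.041] down [-0.044  0.021 -0.999] F [-0.6  0.1 -2.7] M [-0.04 -0.05 -0.04] w 0.276
tool offset [ 3.  20.7 -3.8] tool yaw now 7.9
```

Call:
carry_out:
  deltas:
    - {"fingers": 1, "offset": [-6, -10, 0], "yaw": 0}
    - {"fingers": 1, "offset": [-6, -10, 0], "yaw": 0}
    - {"fingers": 1, "offset": [-6, -10, 0], "yaw": 0}
    - {"fingers": 1, "offset": [-6, -10, 0], "yaw": 0}
    - {"fingers": 1, "offset": [-6, -10, 0], "yaw": 0}
    - {"fingers": 1, "offset": [-6, -10, 0], "yaw": 0}
    - {"fingers": 1, "offset": [-6, -10, 0], "yaw": 0}
    - {"fingers": 1, "offset": [-6, -10, 0], "yaw": 0}
    - {"fingers": 1, "offset": [-6, -10, 0], "yaw": 0}
    - {"fingers": 1, "offset": [-6, -10, 0], "yaw": 0}

```text
time_s: 9.3
tcp_pos: [501.4, -103.0, 337.9]
tcp_rot: [0.713, -0.697, -0.034, 0.063]
wrist_force: [-0.9, -0.0, -4.0]
width: 0.283
```

```bash
python3 - <<'E'
from h import *
todelta([564,-94.5,205])
E
```

```text
t 9.3 tcp [ 501.4 -103.   337.9] x-axis [ 0.99   0.136 -0.04 ] down [-0.043  0.02  -0.999] F [-0.9 -0.  -4. ] M [-0.03 -0.06 -0.01] w 0.283
tool offset [ 68.4 130.2  -3.4] tool yaw now 7.84
```

Call:
carry_out:
  deltas:
    - {"fingers": 1, "offset": [0, 50, 0], "yaw": 0}
    - {"fingers": 1, "offset": [0, 40, 0], "yaw": 0}
    - {"fingers": 1, "offset": [0, 0, 0], "yaw": 0}
    - {"fingers": 1, "offset": [0, 0, 0], "yaw": 0}

```text
time_s: 9.7
tcp_pos: [499.1, -102.6, 254.0]
tcp_rot: [0.712, -0.699, -0.037, 0.059]
wrist_force: [0.1, 0.1, -2.6]
width: 0.281
```

```bash
python3 - <<'E'
from h import *
todelta([564,-94.5,205])
E
```

```text
t 9.7 tcp [ 499.1 -102.6  254. ] x-axis [ 0.99   0.136 -0.03 ] down [-0.032  0.016 -0.999] F [ 0.1  0.1 -2.6] M [-0.   -0.04 -0.03] w 0.281
tool offset [66.8 47.  -1.7] tool yaw now 7.81
```

Call:
carry_out:
  deltas:
    - {"fingers": 1, "offset": [50, 0, 0], "yaw": 0}
    - {"fingers": 1, "offset": [0, 0, 0], "yaw": 0}
    - {"fingers": 1, "offset": [0, 0, 0], "yaw": 0}

```text
time_s: 10.0
tcp_pos: [549.2, -95.8, 252.4]
tcp_rot: [0.712, -0.698, -0.035, 0.061]
wrist_force: [-0.4, -0.1, -3.1]
width: 0.278
```

```bash
python3 - <<'E'
from h import *
todelta([564,-94.5,205])
E
```

```text
t 10.0 tcp [549.2 -95.8 252.4] x-axis [ 0.99   0.135 -0.035] down [-0.038  0.017 -0.999] F [-0.4 -0.1 -3.1] M [ 0. -0. -0.] w 0.278
tool offset [16.4 46.8 -1.7] tool yaw now 7.78
```

Call:
carry_out:
  deltas:
    - {"fingers": 1, "offset": [0, -12, 0], "yaw": 0}
    - {"fingers": 1, "offset": [0, -12, 0], "yaw": 0}
    - {"fingers": 1, "offset": [0, -12, 0], "yaw": 0}
    - {"fingers": 1, "offset": [0, -12, 0], "yaw": 0}
    - {"fingers": 1, "offset": [0, -12, 0], "yaw": 0}
    - {"fingers": 1, "offset": [0, -12, 0], "yaw": 0}
    - {"fingers": 1, "offset": [0, -12, 0], "yaw": 0}
    - {"fingers": 1, "offset": [0, -12, 0], "yaw": 0}
    - {"fingers": 1, "offset": [0, -12, 0], "yaw": 0}
    - {"fingers": 1, "offset": [0, -12, 0], "yaw": 0}
    - {"fingers": 1, "offset": [0, -12, 0], "yaw": 0}
    - {"fingers": 1, "offset": [0, -12, 0], "yaw": 0}
    - {"fingers": 1, "offset": [0, -12, 0], "yaw": 0}
    - {"fingers": 1, "offset": [0, 50, 0], "yaw": 0}
    - {"fingers": 1, "offset": [0, 50, 0], "yaw": 0}
    - {"fingers": 1, "offset": [0, 50, 0], "yaw": 0}
    - {"fingers": 1, "offset": [0, 0, 0], "yaw": 0}
    - {"fingers": 1, "offset": [0, 0, 0], "yaw": 0}

```text
time_s: 11.8
tcp_pos: [553.0, -97.9, 284.6]
tcp_rot: [0.71, -0.701, -0.042, 0.053]
wrist_force: [1.0, -0.3, -1.5]
width: 0.28
```

```bash
python3 - <<'E'
from h import *
todelta([564,-94.5,205])
E
```

```text
t 11.8 tcp [553.  -97.9 284.6] x-axis [ 0.991  0.134 -0.015] down [-0.017  0.011 -1.   ] F [ 1.  -0.3 -1.5] M [-0.04 -0.06 -0.  ] w 0.28
tool offset [12.5 79.4  0.9] tool yaw now 7.72
```

Call:
carry_out:
  deltas:
    - {"fingers": 1, "offset": [2, -12, 0], "yaw": 0}
    - {"fingers": 1, "offset": [2, -12, 0], "yaw": 0}
    - {"fingers": 1, "offset": [2, -12, 0], "yaw": 0}
    - {"fingers": 1, "offset": [2, -12, 0], "yaw": 0}
    - {"fingers": 1, "offset": [2, -12, 0], "yaw": 0}
    - {"fingers": 1, "offset": [2, -12, 0], "yaw": 0}
    - {"fingers": 1, "offset": [0, 50, 0], "yaw": 0}
    - {"fingers": 1, "offset": [0, 50, 0], "yaw": 0}
    - {"fingers": 1, "offset": [0, 50, 0], "yaw": 0}
    - {"fingers": 1, "offset": [0, 0, 0], "yaw": 0}
    - {"fingers": 1, "offset": [0, 0, 0], "yaw": 0}

```text
time_s: 12.9
tcp_pos: [578.4, -99.2, 237.9]
tcp_rot: [-0.705, 0.706, 0.055, -0.04]
wrist_force: [0.6, -0.5, -2.1]
width: 0.281
```

```bash
python3 - <<'E'
from h import *
todelta([564,-94.5,205])
c=grab("wrist","wrist8"); c=grab("side","side8"); crop(c,225,140,190,170,3.4,"side8z")
E
```

```text
t 12.9 tcp [578.4 -99.2 237.9] x-axis [0.991 0.135 0.021] down [ 0.021 -0.001 -1.   ] F [ 0.6 -0.5 -2.1] M [-0.02 -0.03  0.03] w 0.281
tool offset [-14.3  32.6   6.7] tool yaw now 7.74
```

View pics/wrist8.png

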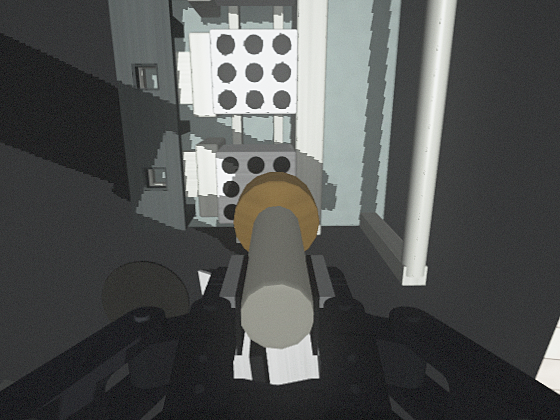

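View pics/side8z.png

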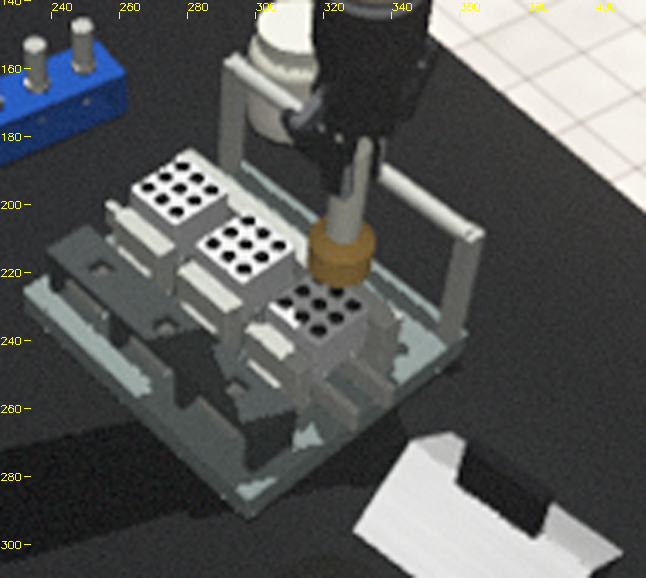

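Call:
carry_out:
  deltas:
    - {"fingers": 1, "offset": [0, -40, 0], "yaw": 0}
    - {"fingers": 1, "offset": [0, -40, 0], "yaw": 0}
    - {"fingers": 1, "offset": [0, 0, 0], "yaw": 0}
    - {"fingers": 1, "offset": [-2, 8, 1], "yaw": 0}
    - {"fingers": 1, "offset": [-2, 8, 1], "yaw": 0}
    - {"fingers": 1, "offset": [-2, 8, 1], "yaw": 0}
    - {"fingers": 1, "offset": [-2, 8, 1], "yaw": 0}
    - {"fingers": 1, "offset": [-2, 8, 1], "yaw": 0}
    - {"fingers": 1, "offset": [-2, 8, 1], "yaw": 0}

```text
time_s: 13.9
tcp_pos: [567.0, -95.4, 277.8]
tcp_rot: [-0.703, 0.708, 0.059, -0.036]
wrist_force: [0.5, -0.5, -3.8]
width: 0.281
```

```bash
python3 - <<'E'
from h import *
todelta([564,-94.5,205])
E
```

```text
t 13.9 tcp [567.  -95.4 277.8] x-axis [0.99  0.135 0.032] down [ 0.033 -0.005 -0.999] F [ 0.5 -0.5 -3.8] M [0.01 0.01 0.06] w 0.281
tool offset [-5.2 72.7  2. ] tool yaw now 7.75
```

Call:
carry_out:
  deltas:
    - {"fingers": 1, "offset": [0, -40, 0], "yaw": 0}
    - {"fingers": 1, "offset": [0, -40, 0], "yaw": 0}
    - {"fingers": 1, "offset": [0, 0, 0], "yaw": 0}

```text
time_s: 14.2
tcp_pos: [560.1, -93.7, 347.6]
tcp_rot: [-0.705, 0.706, 0.053, -0.042]
wrist_force: [0.5, 0.2, -1.9]
width: 0.278
```

```bash
python3 - <<'E'
from h import *
todelta([564,-94.5,205])
E
```

```text
t 14.2 tcp [560.1 -93.7 347.6] x-axis [0.991 0.135 0.015] down [ 0.015  0.001 -1.   ] F [ 0.5  0.2 -1.9] M [-0.04 -0.09 -0.05] w 0.278
tool offset [  1.6 142.6  -1.1] tool yaw now 7.74
```

Call:
carry_out:
  deltas:
    - {"fingers": 1, "offset": [0, 8, 0], "yaw": 0}
    - {"fingers": 1, "offset": [0, 8, 0], "yaw": 0}
    - {"fingers": 1, "offset": [0, 8, 0], "yaw": 0}
    - {"fingers": 1, "offset": [0, 8, 0], "yaw": 0}
    - {"fingers": 1, "offset": [0, 8, 0], "yaw": 0}

```text
time_s: 14.7
tcp_pos: [558.6, -93.0, 296.2]
tcp_rot: [0.707, -0.704, -0.05, 0.046]
wrist_force: [0.1, 0.1, -4.2]
width: 0.277
```

```bash
python3 - <<'E'
from h import *
todelta([564,-94.5,205])
E
```

```text
t 14.7 tcp [558.6 -93.  296.2] x-axis [0.991 0.135 0.006] down [ 0.006  0.004 -1.   ] F [ 0.1  0.1 -4.2] M [ 0.01 -0.01  0.  ] w 0.277
tool offset [ 4.6 91.2 -2.5] tool yaw now 7.74
```

Call:
carry_out:
  deltas:
    - {"fingers": 1, "offset": [0, 0, 0], "yaw": 0}
    - {"fingers": 1, "offset": [0, 0, 0], "yaw": 0}
    - {"fingers": 1, "offset": [0, 0, 0], "yaw": 0}
    - {"fingers": 1, "offset": [0, 0, 0], "yaw": 0}
    - {"fingers": 1, "offset": [0, 0, 0], "yaw": 0}

```text
time_s: 15.2
tcp_pos: [557.8, -92.8, 293.1]
tcp_rot: [0.707, -0.704, -0.048, 0.047]
wrist_force: [-0.0, -0.1, -3.8]
width: 0.28
```

```bash
python3 - <<'E'
from h import *
todelta([564,-94.5,205])
E
```

```text
t 15.2 tcp [557.8 -92.8 293.1] x-axis [0.991 0.135 0.002] down [ 0.002  0.005 -1.   ] F [-0.  -0.1 -3.8] M [-0.    0.03  0.05] w 0.28
tool offset [ 5.7 88.1 -3. ] tool yaw now 7.74
```

Call:
carry_out:
  deltas:
    - {"fingers": 1, "offset": [1, 12, -0.5], "yaw": 0}
    - {"fingers": 1, "offset": [1, 12, -0.5], "yaw": 0}
    - {"fingers": 1, "offset": [1, 12, -0.5], "yaw": 0}
    - {"fingers": 1, "offset": [1, 12, -0.5], "yaw": 0}
    - {"fingers": 1, "offset": [1, 12, -0.5], "yaw": 0}
    - {"fingers": 1, "offset": [1, 8, -0.5], "yaw": 0}
    - {"fingers": 1, "offset": [0, 0, 0], "yaw": 0}
    - {"fingers": 1, "offset": [0, 0, 0], "yaw": 0}

```text
time_s: 16.0
tcp_pos: [564.2, -94.6, 217.5]
tcp_rot: [0.707, -0.704, -0.048, 0.048]
wrist_force: [-1.0, 0.2, -3.9]
width: 0.278
```

```bash
python3 - <<'E'
from h import *
todelta([564,-94.5,190])
E
```

```text
t 16.0 tcp [564.2 -94.6 217.5] x-axis [0.991 0.135 0.   ] down [-0.     0.006 -1.   ] F [-1.   0.2 -3.9] M [-0.06 -0.02  0.01] w 0.278
tool offset [-0.2 27.5 -0. ] tool yaw now 7.74
```

Call:
carry_out:
  deltas:
    - {"fingers": 1, "offset": [0, 5, 0], "yaw": 0}
    - {"fingers": 1, "offset": [0, 5, 0], "yaw": 0}
    - {"fingers": 1, "offset": [0, 5, 0], "yaw": 0}
    - {"fingers": 1, "offset": [0, 3, 0], "yaw": 0}
    - {"fingers": 1, "offset": [0, 3, 0], "yaw": 0}

```text
time_s: 16.5
tcp_pos: [565.5, -94.8, 197.5]
tcp_rot: [0.707, -0.704, -0.049, 0.046]
wrist_force: [-0.2, 0.1, -2.8]
width: 0.28
```

Call:
carry_out:
  deltas:
    - {"fingers": 1, "offset": [0, 3, 0], "yaw": 0}
    - {"fingers": 1, "offset": [0, 3, 0], "yaw": 0}

```text
time_s: 16.7
tcp_pos: [565.8, -95.5, 195.3]
tcp_rot: [0.706, -0.705, -0.049, 0.046]
wrist_force: [-5.4, 0.5, 9.1]
width: 0.279
```

```bash
python3 - <<'E'
from h import *
todelta([564,-94.5,190])
E
```

```text
t 16.7 tcp [565.8 -95.5 195.3] x-axis [0.991 0.135 0.005] down [ 0.004  0.002 -1.   ] F [-5.4  0.5  9.1] M [0.19 1.34 0.06] w 0.279
tool offset [-1.7  5.3  1.2] tool yaw now 7.75
```

Contact at about 196. Keep pressing.

Call:
carry_out:
  deltas:
    - {"fingers": 1, "offset": [-0.5, 4, 0], "yaw": 0}
    - {"fingers": 1, "offset": [-0.5, 4, 0], "yaw": 0}

```text
time_s: 16.9
tcp_pos: [565.7, -95.9, 193.2]
tcp_rot: [0.706, -0.705, -0.05, 0.045]
wrist_force: [-4.9, 1.1, 7.7]
width: 0.284
```

Call:
carry_out:
  deltas:
    - {"fingers": 1, "offset": [0, 4, 0], "yaw": 0}
    - {"fingers": 1, "offset": [0, 4, 0], "yaw": 0}

```text
time_s: 17.1
tcp_pos: [566.0, -96.0, 192.4]
tcp_rot: [0.706, -0.705, -0.05, 0.045]
wrist_force: [-9.3, 1.9, 14.5]
width: 0.277
```

```bash
python3 - <<'E'
from h import *
todelta([564,-94.5,190])
E
```

```text
t 17.1 tcp [566.  -96.  192.4] x-axis [0.991 0.135 0.007] down [ 0.007  0.001 -1.   ] F [-9.3  1.9 14.5] M [0.57 2.03 0.05] w 0.277
tool offset [-1.8  2.4  1.8] tool yaw now 7.77
```

Call:
carry_out:
  deltas:
    - {"fingers": 1, "offset": [-1, 8, 0], "yaw": 0}
    - {"fingers": 1, "offset": [-1, 10, 0], "yaw": 0}

```text
time_s: 17.3
tcp_pos: [566.4, -96.4, 192.2]
tcp_rot: [-0.705, 0.706, 0.052, -0.044]
wrist_force: [-18.9, 5.7, 39.3]
width: 0.278
```

Call:
carry_out:
  deltas:
    - {"fingers": 1, "offset": [-1, 14, 0], "yaw": 0}
    - {"fingers": 1, "offset": [0, 14, 0], "yaw": 0}

```text
time_s: 17.5
tcp_pos: [567.2, -96.7, 192.2]
tcp_rot: [-0.704, 0.706, 0.053, -0.044]
wrist_force: [-29.1, 7.3, 51.6]
width: 0.277
```

```bash
python3 - <<'E'
from h import *
todelta([564,-94.5,190])
c=grab("side","side9"); crop(c,225,140,190,170,3.4,"side9z")
E
```

```text
t 17.5 tcp [567.2 -96.7 192.2] x-axis [0.99  0.137 0.013] down [ 0.014 -0.002 -1.   ] F [-29.1   7.3  51.6] M [ 1.53  6.78 -0.09] w 0.277
tool offset [-2.9  2.2  2.7] tool yaw now 7.88
```

View pics/side9z.png

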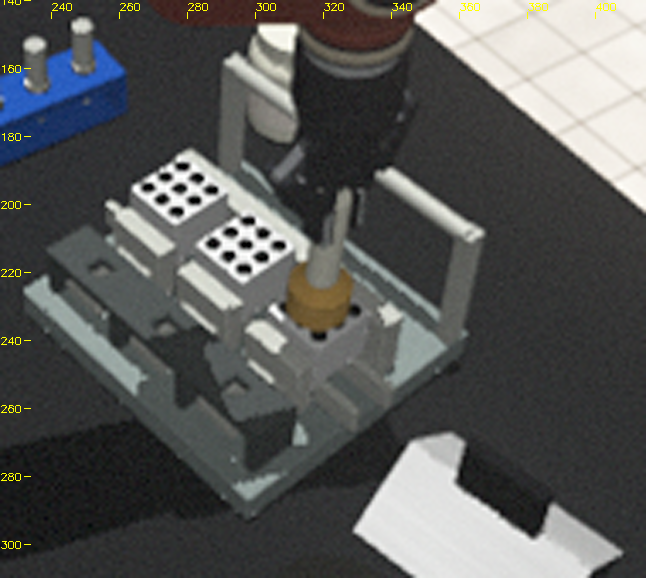

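Call:
carry_out:
  deltas:
    - {"fingers": 1, "offset": [0, -4, 0], "yaw": 0}
    - {"fingers": 1, "offset": [0, -10, 0], "yaw": 0}
    - {"fingers": 1, "offset": [0, -10, 0], "yaw": 0}
    - {"fingers": 1, "offset": [0, -6, 0], "yaw": 0}
    - {"fingers": 1, "offset": [0, 0, 10], "yaw": 0}
    - {"fingers": 1, "offset": [0, 0, 10], "yaw": 0}
    - {"fingers": 1, "offset": [0, 0, 10], "yaw": 0}
    - {"fingers": 1, "offset": [0, 0, 10], "yaw": 0}
    - {"fingers": 1, "offset": [0, 0, 10], "yaw": 0}
    - {"fingers": 1, "offset": [0, 0, 10], "yaw": 0}
    - {"fingers": 1, "offset": [0, 0, 10], "yaw": 0}
    - {"fingers": 1, "offset": [0, 0, 8], "yaw": 0}
    - {"fingers": 1, "offset": [0, 0, 0], "yaw": 0}
    - {"fingers": 1, "offset": [0, 0, 0], "yaw": 0}

```text
time_s: 18.95
tcp_pos: [554.5, -10.7, 224.1]
tcp_rot: [-0.704, 0.706, 0.054, -0.045]
wrist_force: [-0.4, 0.0, -4.0]
width: 0.277
```

```bash
python3 - <<'E'
from h import *
todelta([553,-14,190])
c=grab("wrist","wrist10")
E
```

```text
t 18.95 tcp [554.5 -10.7 224.1] x-axis [0.99  0.139 0.013] down [ 0.014 -0.002 -1.   ] F [-0.4  0.  -4. ] M [-0.03  0.05  0.03] w 0.277
tool offset [-2.4 34.1 -2.9] tool yaw now 8.02
```

View pics/wrist10.png

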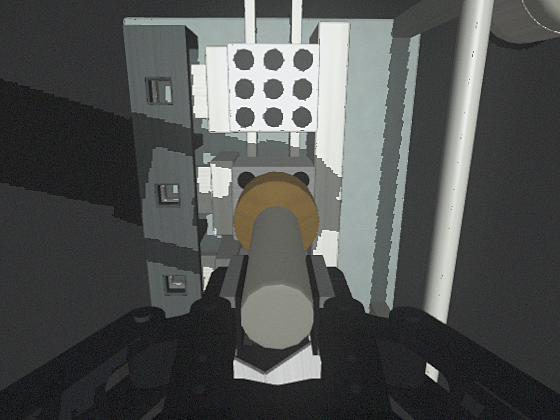

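Call:
carry_out:
  deltas:
    - {"fingers": 1, "offset": [-1, 8, -1], "yaw": 0}
    - {"fingers": 1, "offset": [-1, 8, -1], "yaw": 0}
    - {"fingers": 1, "offset": [-1, 6, -1], "yaw": 0}
    - {"fingers": 1, "offset": [0, 4, 0], "yaw": 0}
    - {"fingers": 1, "offset": [0, 4, 0], "yaw": 0}
    - {"fingers": 1, "offset": [0, 4, 0], "yaw": 0}

```text
time_s: 19.6
tcp_pos: [553.2, -16.5, 192.2]
tcp_rot: [-0.704, 0.707, 0.054, -0.043]
wrist_force: [-6.5, 2.4, 16.4]
width: 0.277
```

Call:
carry_out:
  deltas:
    - {"fingers": 1, "offset": [0, 5, 0], "yaw": 0}
    - {"fingers": 1, "offset": [0, 5, 0], "yaw": 0}
    - {"fingers": 1, "offset": [0, 6, 0], "yaw": 0}

```text
time_s: 19.9
tcp_pos: [554.1, -16.5, 192.1]
tcp_rot: [-0.704, 0.707, 0.054, -0.043]
wrist_force: [-14.3, 2.9, 24.6]
width: 0.275
```

Call:
carry_out:
  deltas:
    - {"fingers": 1, "offset": [-1, 9, 0], "yaw": 0}
    - {"fingers": 1, "offset": [-1, 12, 0], "yaw": 0}

```text
time_s: 20.1
tcp_pos: [554.6, -16.8, 192.0]
tcp_rot: [-0.704, 0.707, 0.055, -0.042]
wrist_force: [-24.6, 4.2, 53.9]
width: 0.278
```

```bash
python3 - <<'E'
from h import *
todelta([553,-14,190])
E
```

```text
t 20.1 tcp [554.6 -16.8 192. ] x-axis [0.99  0.138 0.018] down [ 0.018 -0.004 -1.   ] F [-24.6   4.2  53.9] M [ 0.79  5.83 -0.03] w 0.278
tool offset [-1.2  2.   3. ] tool yaw now 7.93
```

Block 1 bedded (192.0 stop). Next block 2.

Call:
carry_out:
  deltas:
    - {"fingers": 1, "offset": [0, -4, 0], "yaw": 0}
    - {"fingers": 1, "offset": [0, -10, 0], "yaw": 0}
    - {"fingers": 1, "offset": [0, -10, 0], "yaw": 0}
    - {"fingers": 1, "offset": [0, -6, 0], "yaw": 0}
    - {"fingers": 1, "offset": [0, 0, 10], "yaw": 0}
    - {"fingers": 1, "offset": [0, 0, 10], "yaw": 0}
    - {"fingers": 1, "offset": [0, 0, 10], "yaw": 0}
    - {"fingers": 1, "offset": [0, 0, 10], "yaw": 0}
    - {"fingers": 1, "offset": [0, 0, 10], "yaw": 0}
    - {"fingers": 1, "offset": [0, 0, 10], "yaw": 0}
    - {"fingers": 1, "offset": [0, 0, 10], "yaw": 0}
    - {"fingers": 1, "offset": [0, 0, 8], "yaw": 0}
    - {"fingers": 1, "offset": [0, 0, 0], "yaw": 0}
    - {"fingers": 1, "offset": [0, 0, 0], "yaw": 0}

```text
time_s: 21.5
tcp_pos: [541.4, 69.0, 221.8]
tcp_rot: [-0.704, 0.707, 0.055, -0.044]
wrist_force: [0.2, -0.3, -4.0]
width: 0.279
```

```bash
python3 - <<'E'
from h import *
todelta([542,65,190])
c=grab("wrist","wrist11");c=grab("side","side11"); crop(c,225,140,190,170,3.4,"side11z")
E
```

```text
t 21.5 tcp [541.4  69.  221.8] x-axis [0.99  0.14  0.016] down [ 0.017 -0.003 -1.   ] F [ 0.2 -0.3 -4. ] M [-0.03  0.04 -0.01] w 0.279
tool offset [-0.5 31.9 -3.9] tool yaw now 8.05
```

View pics/wrist11.png

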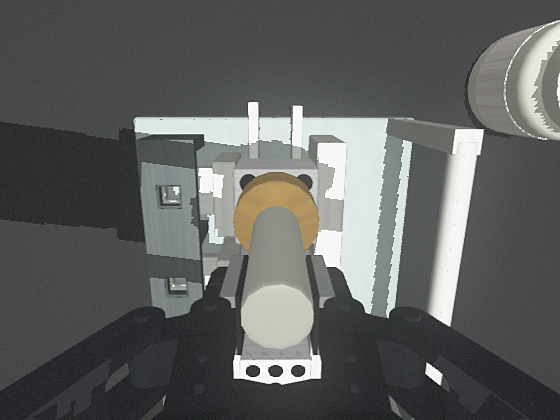

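View pics/side11z.png

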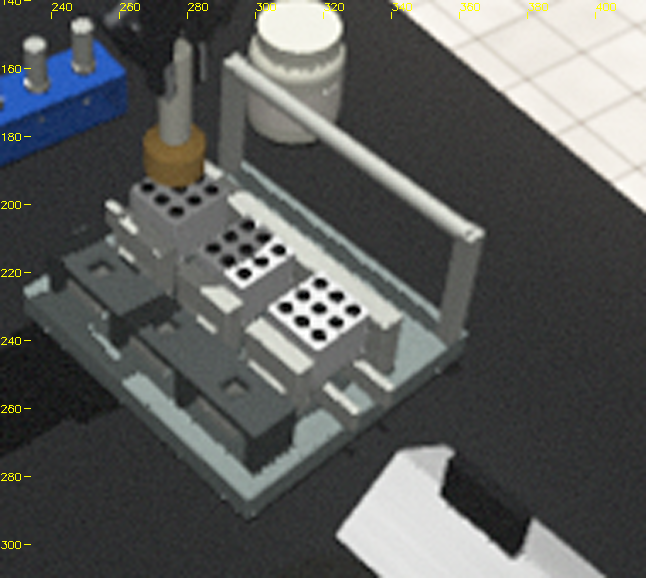

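Call:
carry_out:
  deltas:
    - {"fingers": 1, "offset": [-0.5, 8, -1], "yaw": 0}
    - {"fingers": 1, "offset": [-0.5, 8, -1], "yaw": 0}
    - {"fingers": 1, "offset": [-0.5, 5, -1], "yaw": 0}
    - {"fingers": 1, "offset": [0, 4, 0], "yaw": 0}
    - {"fingers": 1, "offset": [0, 4, 0], "yaw": 0}
    - {"fingers": 1, "offset": [0, 4, 0], "yaw": 0}

```text
time_s: 22.2
tcp_pos: [542.0, 63.6, 192.1]
tcp_rot: [-0.704, 0.707, 0.055, -0.042]
wrist_force: [-6.2, 1.2, 18.4]
width: 0.281
```

Call:
carry_out:
  deltas:
    - {"fingers": 1, "offset": [0, 5, 0], "yaw": 0}
    - {"fingers": 1, "offset": [0, 5, 0], "yaw": 0}
    - {"fingers": 1, "offset": [0, 6, 0], "yaw": 0}

```text
time_s: 22.5
tcp_pos: [542.9, 63.8, 192.1]
tcp_rot: [-0.704, 0.707, 0.055, -0.043]
wrist_force: [-13.4, 0.6, 25.8]
width: 0.282
```

Call:
carry_out:
  deltas:
    - {"fingers": 1, "offset": [-1, 9, 0], "yaw": 0}
    - {"fingers": 1, "offset": [-1, 12, 0], "yaw": 0}

```text
time_s: 22.7
tcp_pos: [543.3, 63.8, 191.9]
tcp_rot: [-0.704, 0.707, 0.056, -0.042]
wrist_force: [-25.5, 0.0, 54.8]
width: 0.277
```

```bash
python3 - <<'E'
from h import *
todelta([541.5,65,190])
def A(*r): return np.array(r,float)
W=load("wrist10")
P=A((-85,80,78),(-85,0,78),(-85,-80,78)); u=A((159,91),(169,194),(175,284))
v,f,r=fit([(W,P,u)],[552,-15,.13]); print(v.round(3),r.round(1))
W=load("wrist11"); P=A((-85,80,78),(-85,0,78)); u=A((170,196),(178,284))
v,f,r=fit([(W,P,u)],[552,-15,.13]); print(v.round(3),r.round(1))
W=load("wrist7"); P=A((-85,0,78),(-85,-80,78)); u=A((167,112),(190,217))
v,f,r=fit([(W,P,u)],[552,-15,.13]); print(v.round(3),r.round(1))
E
```

```text
t 22.7 tcp [543.3  63.8 191.9] x-axis [0.99  0.138 0.02 ] down [ 0.021 -0.003 -1.   ] F [-25.5   0.   54.8] M [0.06 6.02 0.05] w 0.277
tool offset [-1.6  1.9  1.5] tool yaw now 7.93
[ 5.53611e+02 -1.29730e+01  1.37000e-01] [ 0.4 -1.3 -1.1  0.5  0.4  0.6]
[ 5.54535e+02 -1.14990e+01  1.43000e-01] [-0.  -1.1  0.   1.7]
[ 5.53094e+02 -1.18050e+01  1.46000e-01] [-0.1 -1.2  0.1  1.9]
```

Call:
carry_out:
  deltas:
    - {"fingers": 1, "offset": [0, -4, 0], "yaw": 0}
    - {"fingers": 1, "offset": [0, -10, 0], "yaw": 0}
    - {"fingers": 1, "offset": [0, -10, 0], "yaw": 0}
    - {"fingers": 1, "offset": [0, -10, 0], "yaw": 0}
    - {"fingers": 1, "offset": [0, -6, 0], "yaw": 0}
    - {"fingers": 1, "offset": [-6, 0, -14], "yaw": 0}
    - {"fingers": 1, "offset": [-6, 0, -14], "yaw": 0}
    - {"fingers": 1, "offset": [-6, 0, -14], "yaw": 0}
    - {"fingers": 1, "offset": [-6, 0, -14], "yaw": 0}
    - {"fingers": 1, "offset": [-6, 0, -14], "yaw": 0}
    - {"fingers": 1, "offset": [-6, 0, -14], "yaw": 0}
    - {"fingers": 1, "offset": [-6, 0, -14], "yaw": 0}
    - {"fingers": 1, "offset": [-6, 0, -14], "yaw": 0}
    - {"fingers": 1, "offset": [-6, 0, -14], "yaw": 0}
    - {"fingers": 1, "offset": [-6, 0, -14], "yaw": 0}
    - {"fingers": 1, "offset": [-6, 0, -14], "yaw": 0}
    - {"fingers": 1, "offset": [-6, 0, -14], "yaw": 0}
    - {"fingers": 1, "offset": [-6, 0, -14], "yaw": 0}
    - {"fingers": 1, "offset": [-6, 0, -14], "yaw": 0}

```text
time_s: 24.6
tcp_pos: [472.2, -160.9, 223.2]
tcp_rot: [-0.705, 0.706, 0.047, -0.045]
wrist_force: [0.4, -0.2, -4.1]
width: 0.276
```

```bash
python3 - <<'E'
from h import *
todelta([454,-267,200])
c=grab("wrist","wrist12");c=grab("side","side12"); crop(c,225,140,190,170,3.4,"side12z")
E
```

```text
t 24.6 tcp [ 472.2 -160.9  223.2] x-axis [0.992 0.13  0.002] down [ 0.003 -0.002 -1.   ] F [ 0.4 -0.2 -4.1] M [-0.05 -0.01  0.02] w 0.276
tool offset [ -31.9   23.4 -102.8] tool yaw now 7.46
```

View pics/side12z.png

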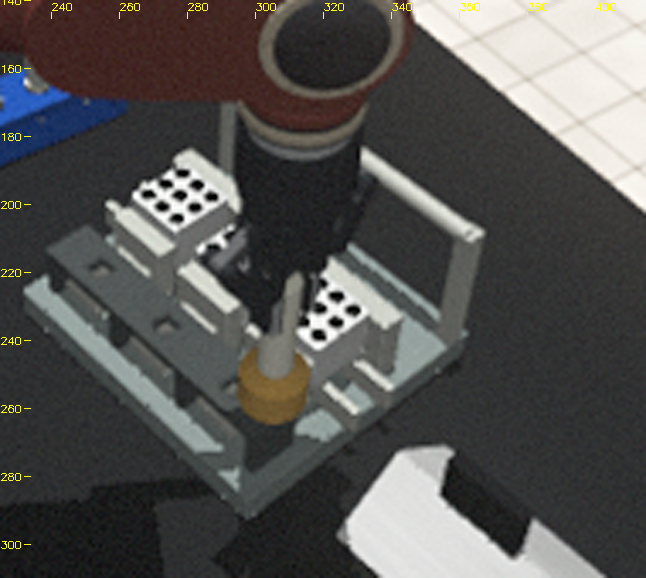

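View pics/wrist12.png

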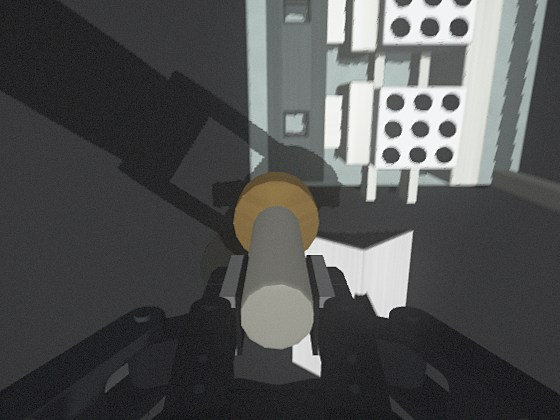

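Call:
carry_out:
  deltas:
    - {"fingers": 1, "offset": [-4, 0, -12], "yaw": 0}
    - {"fingers": 1, "offset": [-4, 0, -12], "yaw": 0}
    - {"fingers": 1, "offset": [-4, 0, -12], "yaw": 0}
    - {"fingers": 1, "offset": [-4, 0, -12], "yaw": 0}
    - {"fingers": 1, "offset": [-4, 0, -12], "yaw": 0}
    - {"fingers": 1, "offset": [-4, 0, -12], "yaw": 0}
    - {"fingers": 1, "offset": [-4, 0, -10], "yaw": 0}
    - {"fingers": 1, "offset": [0, 0, 0], "yaw": 0}
    - {"fingers": 1, "offset": [0, 0, 0], "yaw": 0}

```text
time_s: 25.6
tcp_pos: [451.7, -254.8, 221.8]
tcp_rot: [-0.705, 0.706, 0.045, -0.044]
wrist_force: [0.1, 1.1, -4.2]
width: 0.277
```

```bash
python3 - <<'E'
from h import *
todelta([454,-267,110])
c=grab("wrist","wrist13");c=grab("side","side13"); crop(c,270,250,160,120,4,"side13z");c=grab("scene","scene13"); crop(c,120,135,200,150,4,"scene13z")
E
```

```text
t 25.6 tcp [ 451.7 -254.8  221.8] x-axis [0.992 0.126 0.   ] down [ 0.    -0.001 -1.   ] F [ 0.1  1.1 -4.2] M [0.04 0.06 0.05] w 0.277
tool offset [  0.7 111.8 -12.2] tool yaw now 7.21
```

View pics/side13z.png

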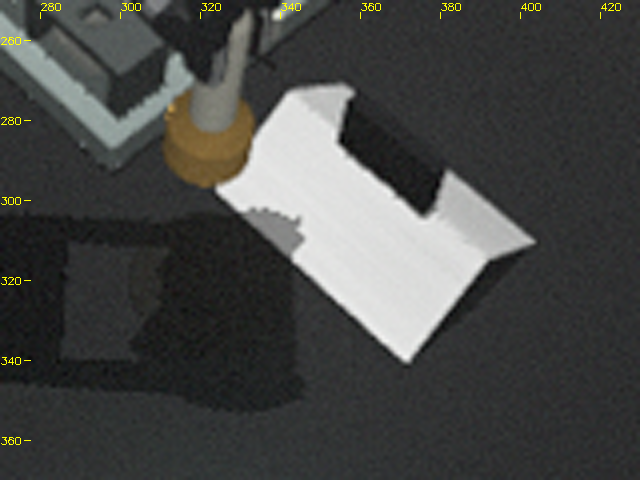

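View pics/wrist13.png

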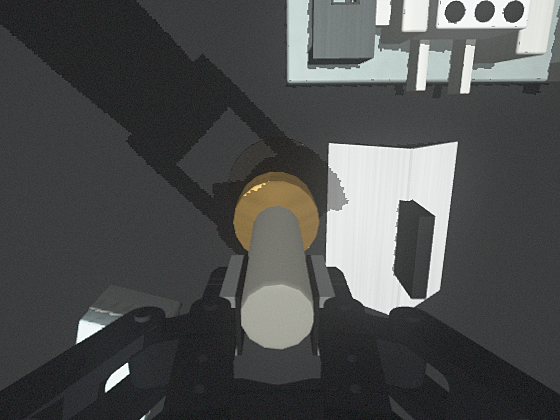

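View pics/scene13z.png

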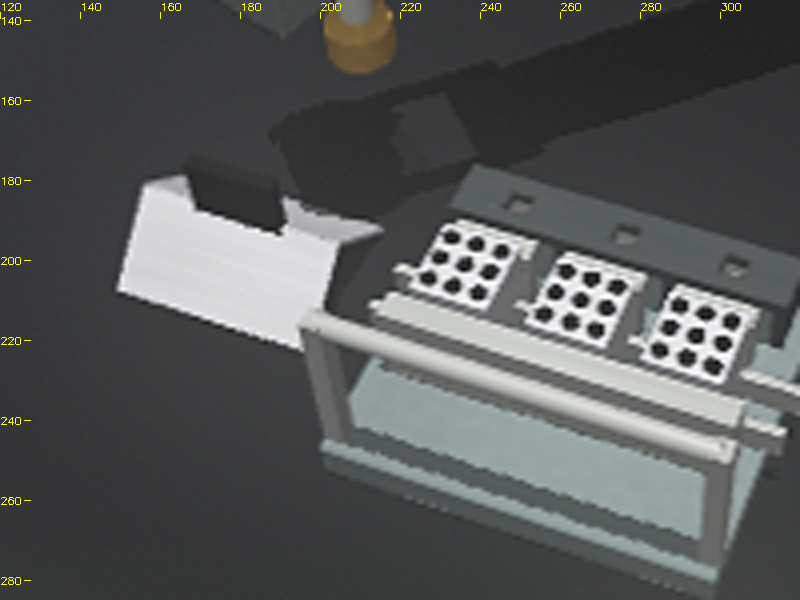

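```bash
python3 - <<'E'
from h import *
def A(*r): return np.array(r,float)
D=load("side13");W=load("wrist13")
P1=A((-62.5,-80,0),(0,80,55),(0,-80,55),(62.5,-80,0),(62.5,80,0)); u1=A((372,340),(343,273),(392.5,315),(403.3,310.5),(357.5,271.3))
P2=A((-62.5,80,0),(0,80,55),(62.5,80,0),(0,-80,55)); u2=A((329,144),(409,148),(457,142),(418,309))
for ob in ([(D,P1,u1)],[(W,P2,u2)],[(D,P1,u1),(W,P2,u2)]):
    g,f,r=fit(ob,[585,-290,.1]); print(g.round(3),r.round(1).tolist())
print("near edge",pose2(*g,A((-62.5,-80,0),(-62.5,80,0))).round(1).tolist())
# mat: edge picks in several wrist views
def circ(pts):
    s=least_squares(lambda p: np.hypot(pts[:,0]-p[0],pts[:,1]-p[1])-50,[454,-267]); return s.x.round(1),s.fun.round(1)
p8=onz(load("wrist8"),A((102,288),(145,261),(188,290),(115,270),(176,270)),3); print(circ(p8))
p2=onz(load("wrist2"),A((227,162),(272,114),(235,135),(300,120),(250,120)),3); print(circ(p2))
p5=onz(load("wrist5"),A((169,190),(180,162),(205,140)),3); print(circ(p5))
p13=onz(W,A((229,180),(272,139),(240,152)),3); print(circ(p13))
print(circ(np.r_[p8,p2,p5,p13]))
E
```

```text
[ 5.70326e+02 -2.88827e+02  1.33000e-01] [-0.4, 1.2, 0.1, -0.9, 0.2, -0.7, 0.8, 0.3, -0.9, 0.0]
[ 5.78563e+02 -2.84872e+02  2.56000e-01] [-0.4, 4.6, 3.4, -1.0, -0.1, -10.1, -0.8, 5.9]
[ 5.71166e+02 -2.87849e+02  1.55000e-01] [0.5, 0.7, -0.3, -0.9, 0.7, -1.7, 0.7, -0.9, -1.7, -0.3, -0.4, -0.4, 3.6, 0.7, -0.3, -2.1, -17.6, 8.4]
near edge [[521.8, -376.6, 0.0], [497.0, -218.5, 0.0]]
(array([ 455.2, -265.2]), array([ 1.3, -1.2, -0.6, -0.7,  2.1]))
(array([ 453.9, -266. ]), array([-0.6, -0.3,  0.1, -0.4,  0.7]))
(array([ 453. , -271.3]), array([-0.1,  0.2, -0.1]))
(array([ 453.1, -268.4]), array([-1. , -0.9,  1.5]))
(array([ 454.7, -266.5]), array([ 1.1, -0. ,  0.2, -0.2,  3.4,  0.3,  0.2,  1. , -0.4,  1.5,  0.7,
       -1.1, -3.4,  0.6, -2.4,  1.7]))
```

Call:
carry_out:
  deltas:
    - {"fingers": 1, "offset": [0, 10, -1], "yaw": 0}
    - {"fingers": 1, "offset": [0, 10, -1], "yaw": 0}
    - {"fingers": 1, "offset": [0, 10, -1], "yaw": 0}
    - {"fingers": 1, "offset": [0, 10, -1], "yaw": 0}
    - {"fingers": 1, "offset": [0, 10, -1], "yaw": 0}
    - {"fingers": 1, "offset": [0, 10, -1], "yaw": 0}
    - {"fingers": 1, "offset": [0, 10, -1], "yaw": 0}
    - {"fingers": 1, "offset": [0, 10, -1], "yaw": 0}
    - {"fingers": 1, "offset": [0, 10, -1], "yaw": 0}
    - {"fingers": 1, "offset": [0, 8, -1], "yaw": 0}
    - {"fingers": 1, "offset": [0, 6, -1], "yaw": 0}
    - {"fingers": 1, "offset": [0, 3, 0], "yaw": 0}
    - {"fingers": 1, "offset": [0, 0, 0], "yaw": 0}

```text
time_s: 27.05
tcp_pos: [452.9, -264.2, 103.3]
tcp_rot: [0.706, -0.705, -0.045, 0.046]
wrist_force: [0.3, 0.2, -3.8]
width: 0.279
```

```bash
python3 - <<'E'
from h import *
todelta([453,-267,91.2])
E
```

```text
t 27.05 tcp [ 452.9 -264.2  103.3] x-axis [ 0.992  0.129 -0.002] down [-0.002  0.001 -1.   ] F [ 0.3  0.2 -3.8] M [-0.06 -0.   -0.08] w 0.279
tool offset [-0.2 12.1 -2.8] tool yaw now 7.4
```

Call:
carry_out:
  deltas:
    - {"fingers": 1, "offset": [0, 4, -1], "yaw": 0}
    - {"fingers": 1, "offset": [0, 3, -1], "yaw": 0}
    - {"fingers": 1, "offset": [0, 3, 0], "yaw": 0}
    - {"fingers": 1, "offset": [0, 2, 0], "yaw": 0}
    - {"fingers": 1, "offset": [0, 2, 0], "yaw": 0}

```text
time_s: 27.55
tcp_pos: [454.5, -267.4, 91.2]
tcp_rot: [-0.705, 0.706, 0.046, -0.045]
wrist_force: [-3.8, 2.6, 10.1]
width: 0.279
```

```bash
python3 - <<'E'
from h import *
todelta([453,-267,91.2])
E
```

```text
t 27.55 tcp [ 454.5 -267.4   91.2] x-axis [0.992 0.129 0.001] down [ 0.001 -0.002 -1.   ] F [-3.8  2.6 10.1] M [ 0.48  0.93 -0.  ] w 0.279
tool offset [-1.4  0.   0.6] tool yaw now 7.41
```

Call:
carry_out:
  deltas:
    - {"fingers": 0.4, "offset": [0, 0, 0], "yaw": 0}
    - {"fingers": 0.4, "offset": [0, 0, 0], "yaw": 0}
    - {"fingers": 0.4, "offset": [0, 0, 0], "yaw": 0}
    - {"fingers": 0.4, "offset": [0, -8, 0], "yaw": 0}
    - {"fingers": 0.4, "offset": [0, -12, 0], "yaw": 0}
    - {"fingers": 0.4, "offset": [0, -12, 0], "yaw": 0}
    - {"fingers": 0.4, "offset": [0, -12, 0], "yaw": 0}
    - {"fingers": 0.4, "offset": [0, -12, 0], "yaw": 0}
    - {"fingers": 0.4, "offset": [0, -12, 0], "yaw": 0}
    - {"fingers": 0.4, "offset": [0, -12, 0], "yaw": 0}
    - {"fingers": 0.4, "offset": [0, -12, 0], "yaw": 0}
    - {"fingers": 0.4, "offset": [0, -12, 0], "yaw": 0}
    - {"fingers": 0.4, "offset": [0, -12, 0], "yaw": 0}
    - {"fingers": 0.4, "offset": [0, -12, 0], "yaw": 0}
    - {"fingers": 0.4, "offset": [0, 0, 0], "yaw": 0}

```text
time_s: 29.05
tcp_pos: [456.7, -268.9, 237.0]
tcp_rot: [-0.702, 0.709, 0.049, -0.042]
wrist_force: [0.5, -0.1, -0.0]
width: 0.602
```

```bash
python3 - <<'E'
from h import *
todelta([445,306,240])
c=grab("wrist","wrist14");c=grab("side","side14")
E
```

```text
t 29.05 tcp [ 456.7 -268.9  237. ] x-axis [0.992 0.129 0.009] down [ 0.01  -0.009 -1.   ] F [ 0.5 -0.1 -0. ] M [-0.02  0.03  0.02] w 0.602
tool offset [ 62.7  -8.2 571.5] tool yaw now 7.42
```

View pics/side14.png

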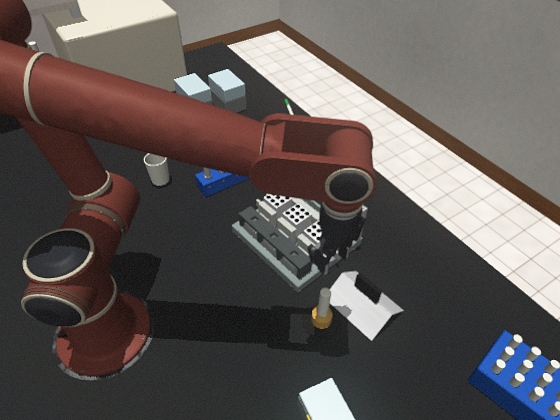

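View pics/wrist14.png

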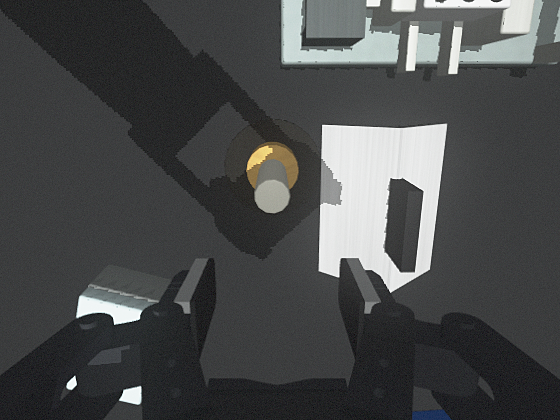

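Call:
carry_out:
  deltas:
    - {"fingers": 0.4, "offset": [0, 0, 0], "yaw": -8}
    - {"fingers": 0.4, "offset": [0, 0, 0], "yaw": -8}
    - {"fingers": 0.4, "offset": [0, 0, 0], "yaw": -8}
    - {"fingers": 0.4, "offset": [0, 0, 0], "yaw": -8}
    - {"fingers": 0.4, "offset": [0, 0, 0], "yaw": -8}
    - {"fingers": 0.4, "offset": [0, 0, 0], "yaw": -8}
    - {"fingers": 0.4, "offset": [0, 0, 0], "yaw": -8}
    - {"fingers": 0.4, "offset": [0, 0, 0], "yaw": -8}
    - {"fingers": 0.4, "offset": [0, 0, 0], "yaw": -8}
    - {"fingers": 0.4, "offset": [0, 0, 0], "yaw": -8}
    - {"fingers": 0.4, "offset": [0, 0, 0], "yaw": 0}
    - {"fingers": 0.4, "offset": [0, 0, 0], "yaw": 0}

```text
time_s: 30.35
tcp_pos: [450.2, -263.9, 219.4]
tcp_rot: [0.503, -0.492, -0.501, 0.503]
wrist_force: [0.6, -0.1, -1.6]
width: 0.602
```

```bash
python3 - <<'E'
from h import *
todelta([440,302,240]); print(readout.get_obs()["q"].round(2))
E
```

```text
t 30.35 tcp [ 450.2 -263.9  219.4] x-axis [-0.009  1.     0.01 ] down [-0.013  0.01  -1.   ] F [ 0.6 -0.1 -1.6] M [-0.   -0.02  0.07] w 0.602
tool offset [566.1 -15.    5.3] tool yaw now 90.52
[-0.67 -0.18  1.85 -0.    1.48 -2.25]
```

Call:
carry_out:
  deltas:
    - {"fingers": 0.4, "offset": [10, -10, 0], "yaw": 0}
    - {"fingers": 0.4, "offset": [20, -5, 0], "yaw": 0}
    - {"fingers": 0.4, "offset": [30, -2, 0], "yaw": 0}
    - {"fingers": 0.4, "offset": [30, -2, 0], "yaw": 0}
    - {"fingers": 0.4, "offset": [30, -2, 0], "yaw": 0}
    - {"fingers": 0.4, "offset": [30, -2, 0], "yaw": 0}
    - {"fingers": 0.4, "offset": [30, -2, 0], "yaw": 0}
    - {"fingers": 0.4, "offset": [30, -2, 0], "yaw": 0}
    - {"fingers": 0.4, "offset": [30, -2, 0], "yaw": 0}
    - {"fingers": 0.4, "offset": [30, 0, 0], "yaw": 0}
    - {"fingers": 0.4, "offset": [30, 0, 0], "yaw": 0}
    - {"fingers": 0.4, "offset": [30, 0, 0], "yaw": 0}
    - {"fingers": 0.4, "offset": [30, 0, 0], "yaw": 0}
    - {"fingers": 0.4, "offset": [30, 0, 0], "yaw": 0}
    - {"fingers": 0.4, "offset": [30, 0, 0], "yaw": 0}
    - {"fingers": 0.4, "offset": [30, 0, 0], "yaw": 0}
    - {"fingers": 0.4, "offset": [30, 0, 0], "yaw": 0}
    - {"fingers": 0.4, "offset": [20, 0, 0], "yaw": 0}
    - {"fingers": 0.4, "offset": [10, 0, 0], "yaw": 0}
    - {"fingers": 0.4, "offset": [0, 0, 0], "yaw": 0}

```text
time_s: 32.35
tcp_pos: [449.6, 275.5, 271.1]
tcp_rot: [0.509, -0.502, -0.499, 0.49]
wrist_force: [0.0, 0.3, -1.1]
width: 0.596
```

```bash
python3 - <<'E'
from h import *
todelta([440,302,240]); print(readout.get_obs()["q"].round(2))
c=grab("wrist","wrist15")
E
```

```text
t 32.35 tcp [449.6 275.5 271.1] x-axis [0.022 1.    0.015] down [ 0.001  0.015 -1.   ] F [ 0.   0.3 -1.1] M [-0.03 -0.    0.05] w 0.596
tool offset [25.8 31.5 10.2] tool yaw now 88.71
[ 0.4  -0.21  1.8   0.01  1.55 -1.15]
```

View pics/wrist15.png

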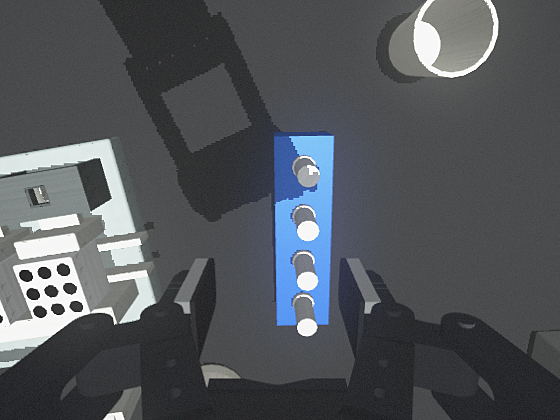

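```bash
python3 - <<'E'
from h import *
def A(*r): return np.array(r,float)
W=load("wrist15")
P=A((-75,0,100),(-25,0,100),(25,0,100),(75,0,100)); u=A((308.5,175),(308,229),(307,279),(307,326))
C=A((-105,-29,50),(-105,29,50)); 
k,f,r=fit([(W,P,u)],[515,303,0]); print(k.round(3),r.round(1)); print(pose2(*k,P).round(1).tolist())
k,f,r=fit([(W,P,u),(W,C,A((274,134),(333,134)))],[515,303,0]); print(k.round(3),r.round(1)); print(pose2(*k,P).round(1).tolist())
c=grab("side","side15"); crop(c,140,130,140,70,5.6,"side15z")
E
```

```text
[ 5.14029e+02  3.04107e+02 -1.00000e-02] [-0.  -0.9 -0.1  0.1  0.3  0.6 -0.2  0.1]
[[439.0, 304.9, 100.0], [489.0, 304.4, 100.0], [539.0, 303.9, 100.0], [589.0, 303.4, 100.0]]
[ 5.14100e+02  3.04055e+02 -1.00000e-02] [-0.1 -0.8 -0.2  0.2  0.3  0.7 -0.2  0.2 -0.3  0.3  0.6 -0.6]
[[439.1, 304.8, 100.0], [489.1, 304.3, 100.0], [539.1, 303.8, 100.0], [589.1, 303.3, 100.0]]
```

View pics/side15z.png

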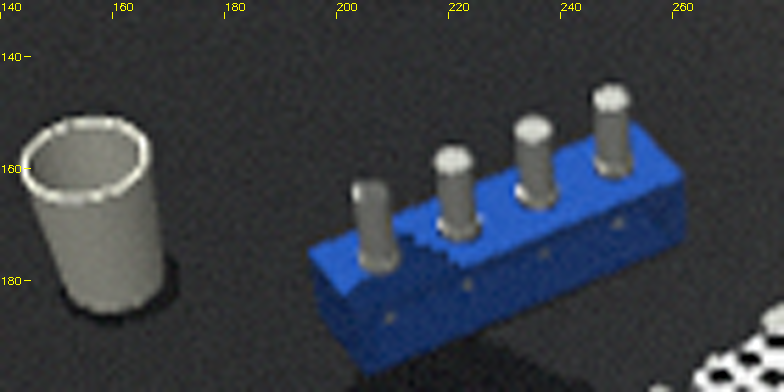

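Call:
carry_out:
  deltas:
    - {"fingers": 0.4, "offset": [3.6, 12, 1.3], "yaw": -0.2}
    - {"fingers": 0.4, "offset": [3.6, 12, 1.3], "yaw": -0.2}
    - {"fingers": 0.4, "offset": [3.6, 12, 1.3], "yaw": -0.2}
    - {"fingers": 0.4, "offset": [3.6, 12, 1.3], "yaw": 0}
    - {"fingers": 0.4, "offset": [3.6, 12, 1.3], "yaw": 0}
    - {"fingers": 0.4, "offset": [3.6, 12, 1.3], "yaw": 0}
    - {"fingers": 0.4, "offset": [3.6, 12, 1.3], "yaw": 0}
    - {"fingers": 0.4, "offset": [2, 12, 1.3], "yaw": 0}
    - {"fingers": 0.4, "offset": [0, 12, 0], "yaw": 0}
    - {"fingers": 0.4, "offset": [0, 8, 0], "yaw": 0}
    - {"fingers": 0.4, "offset": [0, 0, 0], "yaw": 0}
    - {"fingers": 0.4, "offset": [0, 0, 0], "yaw": 0}

```text
time_s: 33.65
tcp_pos: [438.1, 302.1, 142.1]
tcp_rot: [0.508, -0.501, -0.498, 0.493]
wrist_force: [0.1, -0.0, -0.4]
width: 0.598
```

```bash
python3 - <<'E'
from h import *
todelta([439,304.6,64])
c=grab("wrist","wrist16")
E
```

```text
t 33.65 tcp [438.1 302.1 142.1] x-axis [0.018 1.    0.012] down [-0.003  0.012 -1.   ] F [ 0.1 -0.  -0.4] M [-0.04 -0.    0.  ] w 0.598
tool offset [ 1.6 78.1 -1.1] tool yaw now 88.98
```

View pics/wrist16.png

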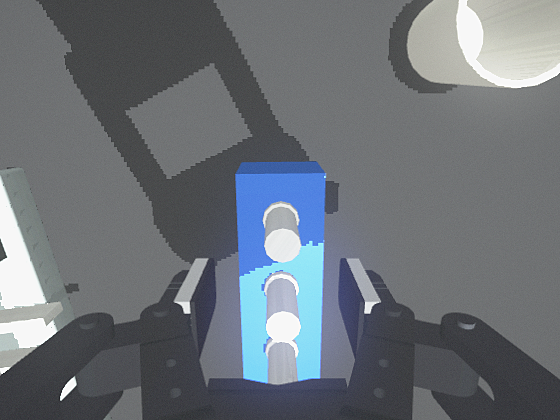

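```bash
python3 - <<'E'
from h import *
print(onz(load("wrist16"),[(282,246),(283,325)],100))
E
```

```text
[[440.80233969 304.52061946 100.        ]
 [489.07945731 304.37622103 100.        ]]
```

Call:
carry_out:
  deltas:
    - {"fingers": 0.4, "offset": [1, 11, -0.5], "yaw": 0}
    - {"fingers": 0.4, "offset": [1, 11, -0.5], "yaw": 0}
    - {"fingers": 0.4, "offset": [0, 11, 0], "yaw": 0}
    - {"fingers": 0.4, "offset": [0, 11, 0], "yaw": 0}
    - {"fingers": 0.4, "offset": [0, 11, 0], "yaw": 0}
    - {"fingers": 0.4, "offset": [0, 6, 0], "yaw": 0}
    - {"fingers": 0.4, "offset": [0, 0, 0], "yaw": 0}
    - {"fingers": 0.4, "offset": [0, 0, 0], "yaw": 0}

```text
time_s: 34.5
tcp_pos: [439.5, 304.9, 76.2]
tcp_rot: [0.508, -0.501, -0.498, 0.493]
wrist_force: [0.1, -0.3, 0.2]
width: 0.597
```

```bash
python3 - <<'E'
from h import *
todelta([439,304.6,64])
E
```

```text
t 34.5 tcp [439.5 304.9  76.2] x-axis [0.018 1.    0.012] down [-0.002  0.012 -1.   ] F [ 0.1 -0.3  0.2] M [-0.01 -0.02 -0.02] w 0.597
tool offset [-0.5 12.2  0.5] tool yaw now 88.95
```

Call:
carry_out:
  deltas:
    - {"fingers": 0.4, "offset": [-0.5, 6, 0], "yaw": 0}
    - {"fingers": 0.4, "offset": [0, 5, 0], "yaw": 0}
    - {"fingers": 1, "offset": [0, 0, 0], "yaw": 0}
    - {"fingers": 1, "offset": [0, 0, 0], "yaw": 0}
    - {"fingers": 1, "offset": [0, 0, 0], "yaw": 0}
    - {"fingers": 1, "offset": [0, 0, 0], "yaw": 0}
    - {"fingers": 1, "offset": [0, 0, 0], "yaw": 0}
    - {"fingers": 1, "offset": [0, 0, 0], "yaw": 0}
  newtons: 100

```text
time_s: 35.3
tcp_pos: [440.5, 305.0, 65.9]
tcp_rot: [0.508, -0.501, -0.499, 0.492]
wrist_force: [0.7, 1.1, -1.9]
width: 0.204
```

```bash
python3 - <<'E'
from h import *
todelta([439,304.6,64])
c=grab("wrist","wrist17")
E
```

```text
t 35.3 tcp [440.5 305.   65.9] x-axis [0.018 1.    0.014] down [ 0.001  0.014 -1.   ] F [ 0.7  1.1 -1.9] M [ 0.01 -0.03 -0.  ] w 0.204
tool offset [-0.5  1.9  1.5] tool yaw now 88.95
```

View pics/wrist17.png

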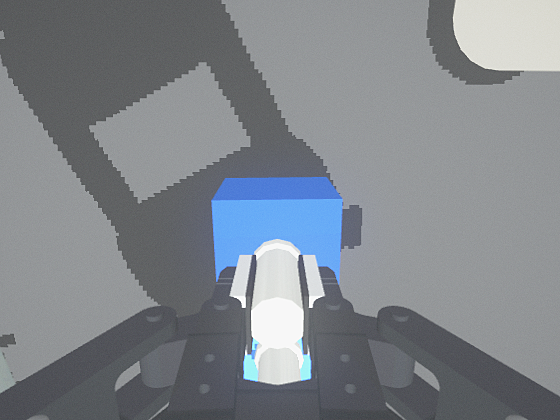

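Call:
carry_out:
  deltas:
    - {"fingers": 1, "offset": [0, -6, 0], "yaw": 0}
    - {"fingers": 1, "offset": [0, -12, 0], "yaw": 0}
    - {"fingers": 1, "offset": [0, -12, 0], "yaw": 0}
    - {"fingers": 1, "offset": [0, -12, 0], "yaw": 0}
    - {"fingers": 1, "offset": [0, -12, 0], "yaw": 0}
    - {"fingers": 1, "offset": [0, -12, 0], "yaw": 0}
    - {"fingers": 1, "offset": [0, -12, 0], "yaw": 0}
    - {"fingers": 1, "offset": [0, -12, 0], "yaw": 0}
    - {"fingers": 1, "offset": [0, -12, 0], "yaw": 0}
    - {"fingers": 1, "offset": [0, -12, 0], "yaw": 0}
    - {"fingers": 1, "offset": [0, -12, 0], "yaw": 0}
    - {"fingers": 1, "offset": [0, -12, 0], "yaw": 0}
    - {"fingers": 1, "offset": [-10, 0, 0], "yaw": -2}
    - {"fingers": 1, "offset": [-18, 0, 0], "yaw": -2}
    - {"fingers": 1, "offset": [-18, 0, 0], "yaw": -2}
    - {"fingers": 1, "offset": [-18, 0, 0], "yaw": -2}
    - {"fingers": 1, "offset": [-18, 0, 0], "yaw": -1}
    - {"fingers": 1, "offset": [-18, 0, 0], "yaw": 0}
    - {"fingers": 1, "offset": [-10, 0, 0], "yaw": 0}
    - {"fingers": 1, "offset": [0, 0, 0], "yaw": 0}

```text
time_s: 37.35
tcp_pos: [450.9, 190.8, 222.2]
tcp_rot: [-0.464, 0.46, 0.541, -0.529]
wrist_force: [-0.7, 0.3, -0.4]
width: 0.201
```

```bash
python3 - <<'E'
from h import *
todelta([458.3,54.8,170])
print(onz(load("wrist17"),[(276,325)],100))
c=grab("wrist","wrist18")
E
```

```text
t 37.35 tcp [450.9 190.8 222.2] x-axis [-0.147  0.989  0.015] down [ 0.007  0.016 -1.   ] F [-0.7  0.3 -0.4] M [ 0.02 -0.01  0.05] w 0.201
tool offset [-136.4   50.    13.1] tool yaw now 98.45
[[441.03005113 303.55115865 100.        ]]
```

View pics/wrist18.png

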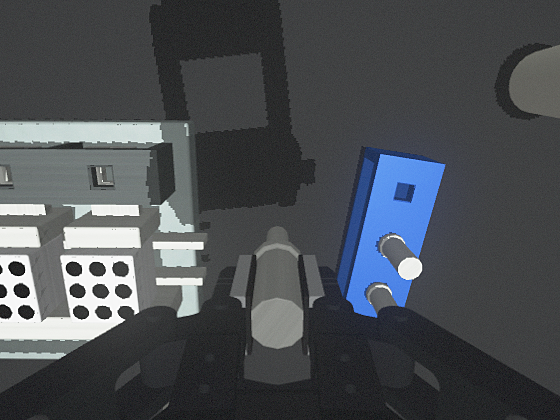

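Call:
carry_out:
  deltas:
    - {"fingers": 1, "offset": [-10, 2, 1.5], "yaw": 0}
    - {"fingers": 1, "offset": [-17, 3, 1.5], "yaw": 0}
    - {"fingers": 1, "offset": [-17, 3, 1.5], "yaw": 0}
    - {"fingers": 1, "offset": [-17, 3, 1.5], "yaw": 0}
    - {"fingers": 1, "offset": [-17, 3, 1.5], "yaw": 0}
    - {"fingers": 1, "offset": [-17, 3, 1.5], "yaw": 0}
    - {"fingers": 1, "offset": [-17, 3, 1.5], "yaw": 0}
    - {"fingers": 1, "offset": [-12, 3, 1], "yaw": 0}
    - {"fingers": 1, "offset": [-6, 0, 1], "yaw": 0}
    - {"fingers": 1, "offset": [0, 0, 0], "yaw": 0}
    - {"fingers": 1, "offset": [0, 0, 0], "yaw": 0}

```text
time_s: 38.5
tcp_pos: [457.2, 58.9, 195.2]
tcp_rot: [-0.462, 0.456, 0.544, -0.532]
wrist_force: [0.4, 0.3, 0.4]
width: 0.202
```

```bash
python3 - <<'E'
from h import *
todelta([458.3,54.8,170])
print("lock2 from w18",onz(load("wrist18"),[(101,176)],78))
c=grab("wrist","wrist19"); c=grab("side","side19"); crop(c,215,160,120,110,5.5,"side19z"); c=grab("scene","scene19"); crop(c,240,130,120,110,5.5,"scene19z")
E
```

```text
t 38.5 tcp [457.2  58.9 195.2] x-axis [-0.156  0.988  0.017] down [ 0.004  0.018 -1.   ] F [0.4 0.3 0.4] M [-0.01  0.03  0.01] w 0.202
tool offset [-4.7 25.1 -0.2] tool yaw now 98.99
lock2 from w18 [[456.35616029  54.20364382  78.        ]]
```

View pics/wrist19.png

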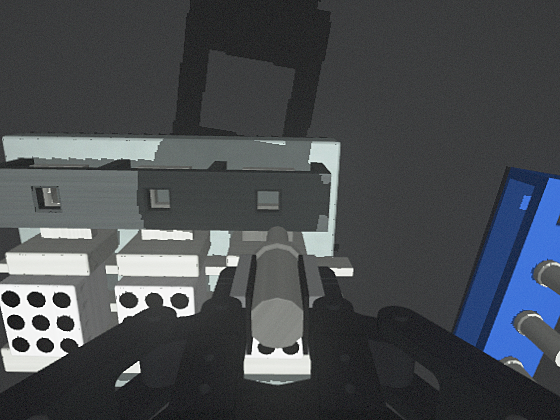

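View pics/side19z.png

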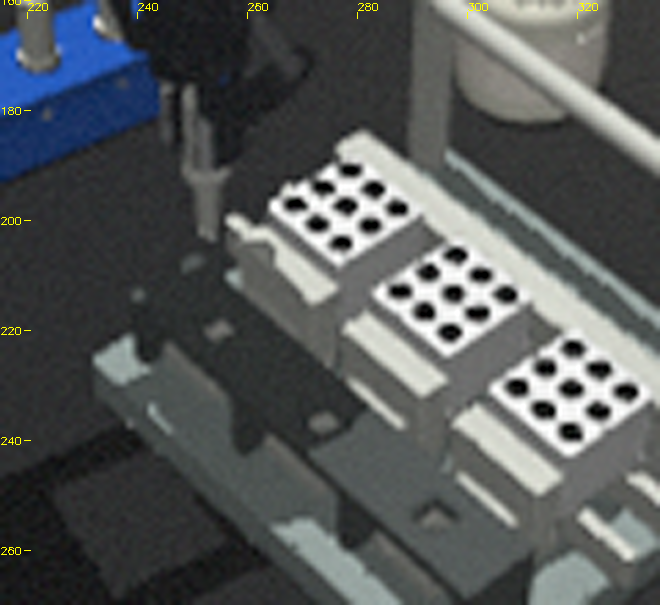

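View pics/scene19z.png

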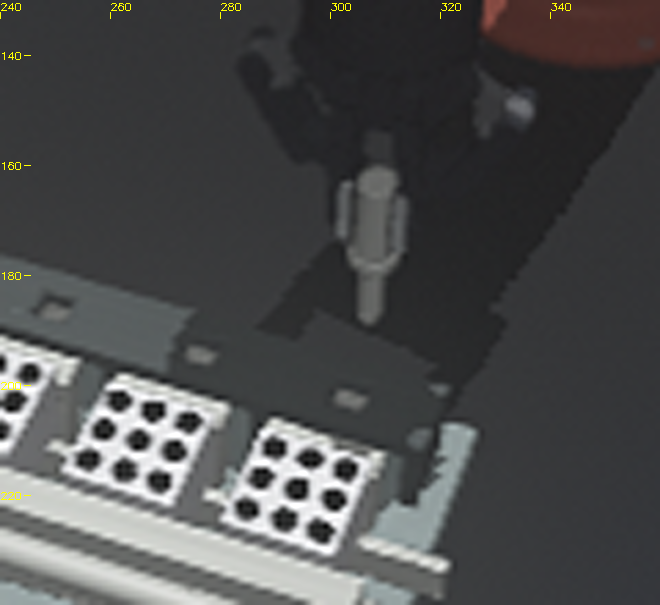

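```bash
python3 - <<'E'
from h import *
def A(*r): return np.array(r,float)
W=load("wrist19"); o,M=st()
tip=lambda a,b: o["tcp_pos"]+M@np.array([a,60.9,b])
for b in (-3,0,3): print("tip proj",b,proj(W,tip(0,b)).round(1), proj(W,o["tcp_pos"]+M@np.array([0,-34.1,b])).round(1))
P=A((-85,80,78),(-85,0,78),(-85,-80,78),(-107,125,78),(-63,125,78)); u=A((268.5,200),(159,198.5),(47,197.5),(328,170),(329,230))
v,f,r=fit([(W,P[:3],u[:3])],[552,-15,.13]); print(v.round(3),r.round(1)); print(pose2(*v,P[:3]).round(1).tolist())
print(onz(W,u[:3],78).round(1).tolist())
crop(W,200,160,160,200,3,"w19z")
E
```

```text
t 38.65 tcp [457.3  59.2 195.3] x-axis [-0.157  0.987  0.017] down [ 0.005  0.018 -1.   ] F [ 0.3  0.1 -1.7] M [ 0.05 -0.02  0.01] w 0.203
tip proj -3 [[278.2 234.7]] [[279.2 332. ]]
tip proj 0 [[278.2 229.8]] [[279.2 324.2]]
tip proj 3 [[278.1 224.9]] [[279.2 316.3]]
[ 5.51001e+02 -1.27330e+01  1.39000e-01] [ 0.8 -0.1 -0.7  0.2 -0.1 -0.1]
[[455.7, 54.7, 78.0], [466.8, -24.5, 78.0], [477.9, -103.8, 78.0]]
[[455.8, 54.1, 78.0], [466.6, -24.1, 78.0], [478.0, -103.7, 78.0]]
```

View pics/w19z.png

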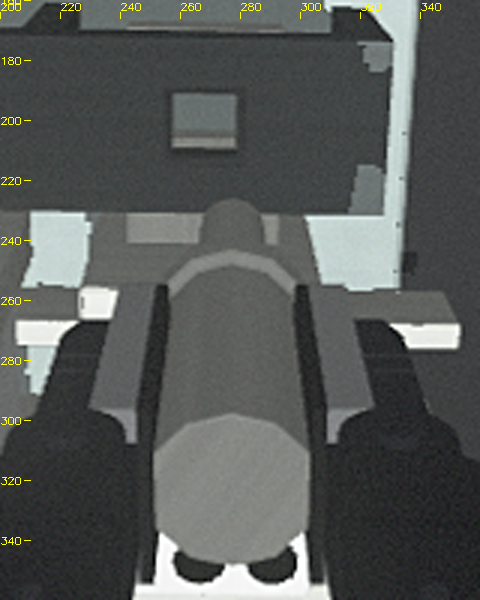

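Call:
carry_out:
  deltas:
    - {"fingers": 1, "offset": [-1, 7, 0], "yaw": 0.3}
    - {"fingers": 1, "offset": [-1, 9, 0], "yaw": 0.3}
    - {"fingers": 1, "offset": [-1, 9, 0], "yaw": 0.3}
    - {"fingers": 1, "offset": [-1, 9, 0], "yaw": 0}
    - {"fingers": 1, "offset": [0, 9, 0], "yaw": 0}
    - {"fingers": 1, "offset": [0, 3, 0], "yaw": 0}
    - {"fingers": 1, "offset": [0, 0, 0], "yaw": 0}
    - {"fingers": 1, "offset": [0, 0, 0], "yaw": 0}

```text
time_s: 39.45
tcp_pos: [457.1, 56.9, 143.6]
tcp_rot: [-0.467, 0.459, 0.54, -0.529]
wrist_force: [-0.4, -0.3, -0.7]
width: 0.2
```

```bash
python3 - <<'E'
from h import *
todelta([456.6,54.6,139])
c=grab("wrist","wrist20"); crop(c,180,130,200,230,2.6,"w20z"); c=grab("side","side20"); crop(c,215,160,90,90,6.5,"side20z"); c=grab("scene","scene20"); crop(c,270,140,90,90,6.5,"scene20z")
E
```

```text
t 39.45 tcp [457.1  56.9 143.6] x-axis [-0.142  0.99   0.018] down [ 0.002  0.019 -1.   ] F [-0.4 -0.3 -0.7] M [-0.03  0.01 -0.05] w 0.2
tool offset [-2.3  4.5  0.8] tool yaw now 98.16
```

View pics/w20z.png

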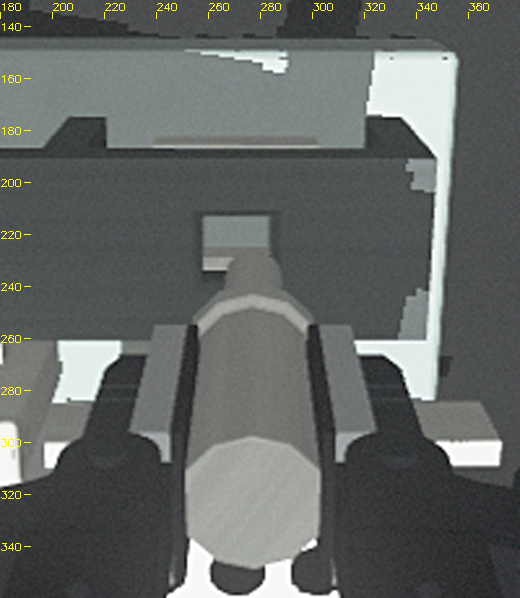

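View pics/side20z.png

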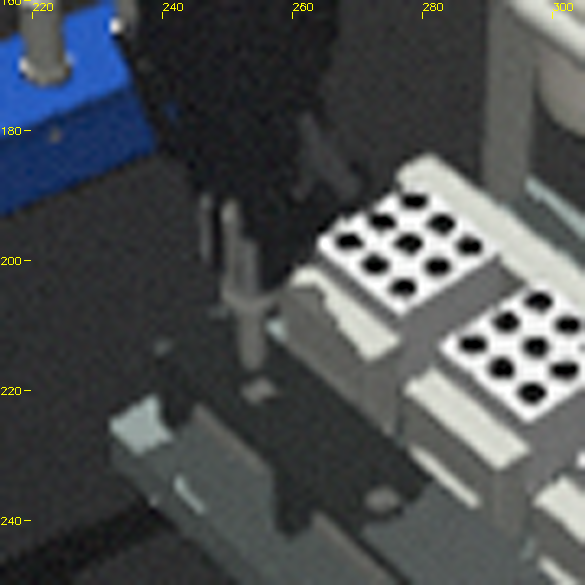

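View pics/scene20z.png

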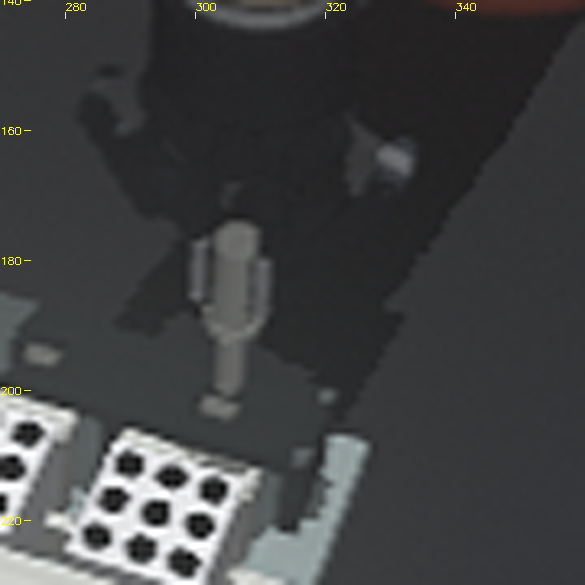

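Call:
carry_out:
  deltas:
    - {"fingers": 1, "offset": [-1.4, 2, 0.3], "yaw": 0}
    - {"fingers": 1, "offset": [-1.4, 3, 0.3], "yaw": 0}
    - {"fingers": 1, "offset": [0, 4, 0], "yaw": 0}
    - {"fingers": 1, "offset": [0, 4, 0], "yaw": 0}

```text
time_s: 40.0
tcp_pos: [458.5, 53.9, 132.0]
tcp_rot: [-0.466, 0.461, 0.541, -0.528]
wrist_force: [-0.8, 0.6, -1.1]
width: 0.2
```

```bash
python3 - <<'E'
from h import *
todelta([456.6,54.6,93.9])
c=grab("wrist","wrist21"); crop(c,180,130,200,230,2.6,"w21z")
E
```

```text
t 40.0 tcp [458.5  53.9 132. ] x-axis [-0.142  0.99   0.017] down [ 0.006  0.018 -1.   ] F [-0.8  0.6 -1.1] M [-0.04 -0.03  0.05] w 0.2
tool offset [ 0.3 38.1  2.1] tool yaw now 98.16
```

View pics/w21z.png

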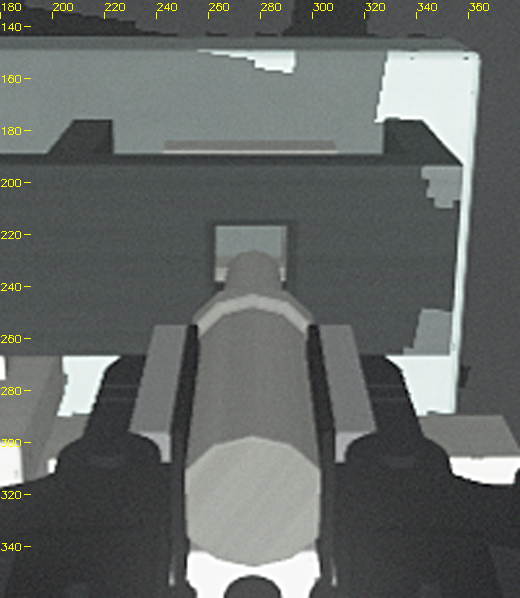

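Call:
carry_out:
  deltas:
    - {"fingers": 1, "offset": [0, 3, 0.8], "yaw": 0}
    - {"fingers": 1, "offset": [0, 4, 0.8], "yaw": 0}
    - {"fingers": 1, "offset": [0, 4, 0.5], "yaw": 0}

```text
time_s: 40.35
tcp_pos: [455.9, 53.9, 119.3]
tcp_rot: [-0.466, 0.46, 0.54, -0.528]
wrist_force: [0.3, -0.1, -0.7]
width: 0.199
```

Call:
carry_out:
  deltas:
    - {"fingers": 1, "offset": [0, 4, 0.5], "yaw": 0}
    - {"fingers": 1, "offset": [0, 4, 0.3], "yaw": 0}
    - {"fingers": 1, "offset": [0, 4, 0.3], "yaw": 0}

```text
time_s: 40.65
tcp_pos: [455.0, 54.0, 106.3]
tcp_rot: [-0.466, 0.46, 0.541, -0.528]
wrist_force: [1.2, 0.1, -0.2]
width: 0.198
```

```bash
python3 - <<'E'
from h import *
todelta([456.6,54.6,93.9])
E
```

```text
t 40.65 tcp [455.   54.  106.3] x-axis [-0.142  0.99   0.017] down [ 0.006  0.018 -1.   ] F [ 1.2  0.1 -0.2] M [ 0.04 -0.19 -0.02] w 0.198
tool offset [ 0.1 12.4 -1.6] tool yaw now 98.17
```

Call:
carry_out:
  deltas:
    - {"fingers": 1, "offset": [0, 4, -0.6], "yaw": 0}
    - {"fingers": 1, "offset": [0, 4, -0.3], "yaw": 0}
    - {"fingers": 1, "offset": [0, 4, 0], "yaw": 0}
    - {"fingers": 1, "offset": [0, 3, 0], "yaw": 0}
    - {"fingers": 1, "offset": [0, 3, 0], "yaw": 0}

```text
time_s: 41.15
tcp_pos: [457.5, 54.4, 93.6]
tcp_rot: [-0.466, 0.46, 0.54, -0.529]
wrist_force: [-6.0, 0.8, 16.1]
width: 0.2
```

```bash
python3 - <<'E'
from h import *
todelta([456.6,54.6,93.9])
c=grab("scene","scene22"); crop(c,270,140,90,90,6.5,"scene22z")
E
```

```text
t 41.15 tcp [457.5  54.4  93.6] x-axis [-0.143  0.99   0.017] down [ 0.005  0.018 -1.   ] F [-6.   0.8 16.1] M [-0.1   1.24  0.  ] w 0.2
tool offset [ 0.3 -0.3  0.9] tool yaw now 98.2
```

View pics/scene22z.png

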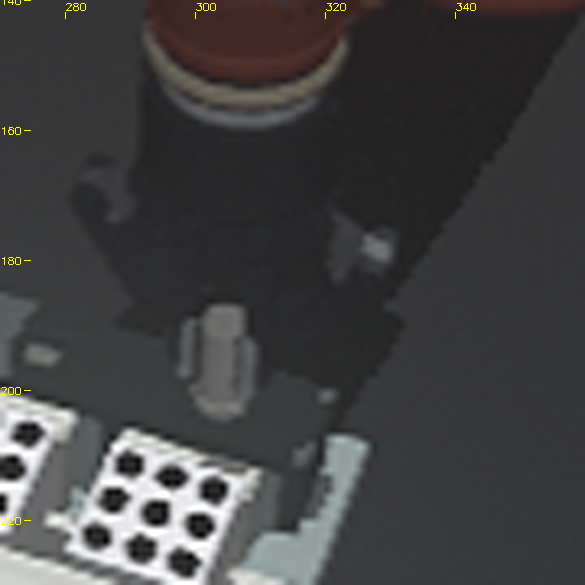

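Call:
carry_out:
  deltas:
    - {"fingers": 0.5, "offset": [0, 0, 0], "yaw": 0}
    - {"fingers": 0.5, "offset": [0, 0, 0], "yaw": 0}
    - {"fingers": 0.5, "offset": [0, 0, 0], "yaw": 0}
    - {"fingers": 0.5, "offset": [0, -8, 0], "yaw": 0}
    - {"fingers": 0.5, "offset": [0, -12, 0], "yaw": 0}
    - {"fingers": 0.5, "offset": [0, -12, 0], "yaw": 0}
    - {"fingers": 0.5, "offset": [0, -12, 0], "yaw": 0}
    - {"fingers": 0.5, "offset": [0, -12, 0], "yaw": 0}
    - {"fingers": 0.5, "offset": [0, -12, 0], "yaw": 0}
    - {"fingers": 0.5, "offset": [0, -12, 0], "yaw": 0}
    - {"fingers": 0.5, "offset": [0, -12, 0], "yaw": 0}
    - {"fingers": 0.5, "offset": [0, 0, 0], "yaw": 0}

```text
time_s: 42.4
tcp_pos: [458.6, 52.5, 196.3]
tcp_rot: [-0.464, 0.462, 0.542, -0.527]
wrist_force: [0.4, -0.7, -0.3]
width: 0.504
```

Call:
carry_out:
  deltas:
    - {"fingers": 0.4, "offset": [10, 0, -2], "yaw": 0.6}
    - {"fingers": 0.4, "offset": [17, 0, -3.4], "yaw": 0.6}
    - {"fingers": 0.4, "offset": [17, 0, -3.4], "yaw": 0.6}
    - {"fingers": 0.4, "offset": [17, 0, -3.4], "yaw": 0.6}
    - {"fingers": 0.4, "offset": [17, 0, -3.4], "yaw": 0.6}
    - {"fingers": 0.4, "offset": [17, 0, -3.4], "yaw": 0.6}
    - {"fingers": 0.4, "offset": [17, 0, -3.4], "yaw": 0.6}
    - {"fingers": 0.4, "offset": [17, 0, -3.4], "yaw": 0.6}
    - {"fingers": 0.4, "offset": [17, 0, -3.4], "yaw": 0.6}
    - {"fingers": 0.4, "offset": [17, 0, -3.4], "yaw": 0.6}
    - {"fingers": 0.4, "offset": [17, 0, -3.4], "yaw": 0.6}
    - {"fingers": 0.4, "offset": [17, 0, -3.4], "yaw": 0.6}
    - {"fingers": 0.4, "offset": [17, 0, -3.4], "yaw": 0.6}
    - {"fingers": 0.4, "offset": [17, 0, -3.4], "yaw": 0.6}
    - {"fingers": 0.4, "offset": [10, 0, -3], "yaw": 0.6}
    - {"fingers": 0.4, "offset": [0, 0, 0], "yaw": 0}

```text
time_s: 44.0
tcp_pos: [488.9, 304.1, 192.5]
tcp_rot: [0.51, -0.502, -0.496, 0.492]
wrist_force: [0.9, 0.2, -0.3]
width: 0.603
```

```bash
python3 - <<'E'
from h import *
todelta([489.3,304.4,64])
c=grab("wrist","wrist23"); c=grab("side","side23"); crop(c,200,140,160,150,4,"side23z")
E
```

```text
t 44.0 tcp [488.9 304.1 192.5] x-axis [0.023 1.    0.012] down [-0.004  0.012 -1.   ] F [ 0.9  0.2 -0.3] M [-0.02  0.01  0.03] w 0.603
tool offset [ -1.2 128.5  -0.9] tool yaw now 88.7
```

View pics/wrist23.png

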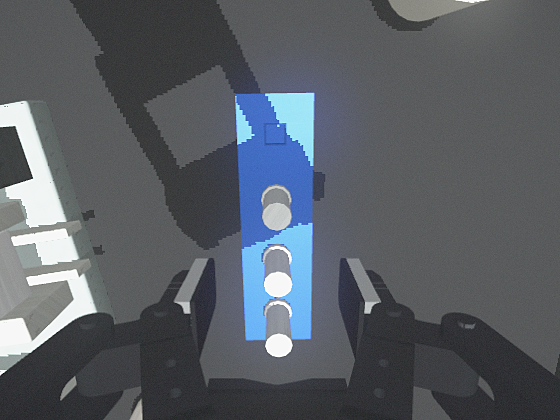

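View pics/side23z.png

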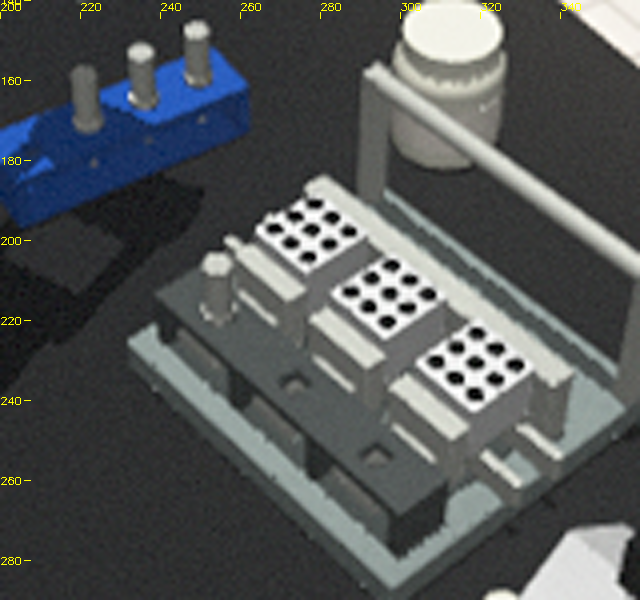

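Call:
carry_out:
  deltas:
    - {"fingers": 0.4, "offset": [0, 8, -0.2], "yaw": 0}
    - {"fingers": 0.4, "offset": [0, 11, -0.2], "yaw": 0}
    - {"fingers": 0.4, "offset": [0, 11, -0.2], "yaw": 0}
    - {"fingers": 0.4, "offset": [0, 11, -0.2], "yaw": 0}
    - {"fingers": 0.4, "offset": [0, 11, 0], "yaw": 0}
    - {"fingers": 0.4, "offset": [0, 11, 0], "yaw": 0}
    - {"fingers": 0.4, "offset": [0, 11, 0], "yaw": 0}
    - {"fingers": 0.4, "offset": [0, 11, 0], "yaw": 0}
    - {"fingers": 0.4, "offset": [0, 11, 0], "yaw": 0}
    - {"fingers": 0.4, "offset": [0, 10, 0], "yaw": 0}
    - {"fingers": 0.4, "offset": [0, 4, 0], "yaw": 0}
    - {"fingers": 0.4, "offset": [0, 0, 0], "yaw": 0}
    - {"fingers": 0.4, "offset": [0, 0, 0], "yaw": 0}

```text
time_s: 45.4
tcp_pos: [487.5, 301.4, 70.3]
tcp_rot: [0.511, -0.502, -0.494, 0.493]
wrist_force: [-0.4, 0.3, 0.7]
width: 0.605
```

```bash
python3 - <<'E'
from h import *
todelta([489.3,304.4,65.5])
E
```

```text
t 45.4 tcp [487.5 301.4  70.3] x-axis [0.026 1.    0.009] down [-0.008  0.01  -1.   ] F [-0.4  0.3  0.7] M [-0.01  0.02  0.02] w 0.605
tool offset [ 3.   4.8 -1.7] tool yaw now 88.51
```

Correct, then grip, check, lift and carry partway.

Call:
carry_out:
  deltas:
    - {"fingers": 0.4, "offset": [1.5, 2, -0.8], "yaw": 0}
    - {"fingers": 0.4, "offset": [1.5, 2, -0.8], "yaw": 0}
    - {"fingers": 1, "offset": [0, 0, 0], "yaw": 0}
    - {"fingers": 1, "offset": [0, 0, 0], "yaw": 0}
    - {"fingers": 1, "offset": [0, 0, 0], "yaw": 0}
    - {"fingers": 1, "offset": [0, 0, 0], "yaw": 0}
    - {"fingers": 1, "offset": [0, 0, 0], "yaw": 0}
    - {"fingers": 1, "offset": [0, 0, 0], "yaw": 0}

```text
time_s: 46.2
tcp_pos: [491.0, 305.4, 68.5]
tcp_rot: [0.51, -0.503, -0.496, 0.491]
wrist_force: [0.3, 0.2, -0.2]
width: 0.205
```

```bash
python3 - <<'E'
from h import *
st(); c=grab("wrist","wrist24")
E
```

```text
t 46.2 tcp [491.  305.4  68.5] x-axis [0.026 1.    0.012] down [-0.003  0.012 -1.   ] F [ 0.3  0.2 -0.2] M [-0.08 -0.01 -0.03] w 0.205
```

View pics/wrist24.png

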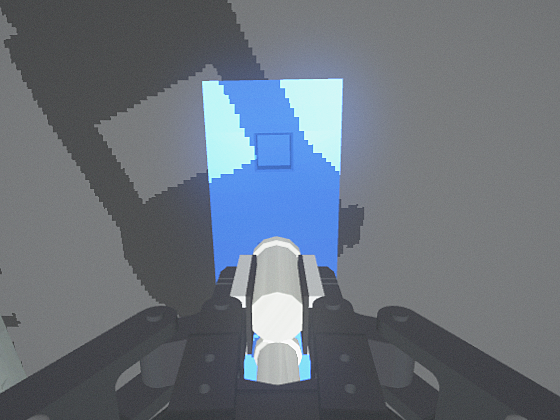

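Call:
carry_out:
  deltas:
    - {"fingers": 1, "offset": [0, -6, 0], "yaw": 0}
    - {"fingers": 1, "offset": [0, -12, 0], "yaw": 0}
    - {"fingers": 1, "offset": [0, -12, 0], "yaw": 0}
    - {"fingers": 1, "offset": [0, -12, 0], "yaw": 0}
    - {"fingers": 1, "offset": [0, -12, 0], "yaw": 0}
    - {"fingers": 1, "offset": [0, -12, 0], "yaw": 0}
    - {"fingers": 1, "offset": [0, -12, 0], "yaw": 0}
    - {"fingers": 1, "offset": [0, -12, 0], "yaw": 0}
    - {"fingers": 1, "offset": [0, -12, 0], "yaw": 0}
    - {"fingers": 1, "offset": [0, -12, 0], "yaw": 0}
    - {"fingers": 1, "offset": [0, -12, 0], "yaw": 0}
    - {"fingers": 1, "offset": [0, -12, 0], "yaw": 0}
    - {"fingers": 1, "offset": [0, -12, 0], "yaw": 0}
    - {"fingers": 1, "offset": [0, -8, 0], "yaw": 0}
    - {"fingers": 1, "offset": [0, 0, 0], "yaw": 0}

```text
time_s: 47.75
tcp_pos: [491.9, 303.6, 242.9]
tcp_rot: [0.51, -0.503, -0.497, 0.49]
wrist_force: [1.1, 0.3, -1.2]
width: 0.197
```

Call:
carry_out:
  deltas:
    - {"fingers": 1, "offset": [-10, 0, 2], "yaw": -0.6}
    - {"fingers": 1, "offset": [-17, 0, 2.5], "yaw": -0.6}
    - {"fingers": 1, "offset": [-17, 0, 2.5], "yaw": -0.6}
    - {"fingers": 1, "offset": [-17, 0, 2.5], "yaw": -0.6}
    - {"fingers": 1, "offset": [-17, 0, 2.5], "yaw": -0.6}
    - {"fingers": 1, "offset": [-17, 0, 2.5], "yaw": -0.6}
    - {"fingers": 1, "offset": [-17, 0, 2.5], "yaw": -0.6}
    - {"fingers": 1, "offset": [-17, 0, 2.5], "yaw": -0.6}
    - {"fingers": 1, "offset": [-17, 0, 2.5], "yaw": -0.6}
    - {"fingers": 1, "offset": [-17, 0, 2.5], "yaw": -0.6}
    - {"fingers": 1, "offset": [-17, 0, 2.5], "yaw": -0.6}
    - {"fingers": 1, "offset": [-17, 0, 2.5], "yaw": -0.6}
    - {"fingers": 1, "offset": [-17, 0, 2.5], "yaw": -0.6}
    - {"fingers": 1, "offset": [-17, 0, 2.5], "yaw": -0.6}
    - {"fingers": 1, "offset": [-17, 0, 2.5], "yaw": -0.6}
    - {"fingers": 1, "offset": [-17, 0, 2.5], "yaw": -0.6}
    - {"fingers": 1, "offset": [-17, 0, 2.5], "yaw": 0}
    - {"fingers": 1, "offset": [-17, 0, 2.5], "yaw": 0}
    - {"fingers": 1, "offset": [-12, 0, 2], "yaw": 0}
    - {"fingers": 1, "offset": [0, 0, 0], "yaw": 0}

```text
time_s: 49.75
tcp_pos: [452.8, -31.6, 221.0]
tcp_rot: [0.47, -0.45, -0.531, 0.543]
wrist_force: [-1.1, -0.5, -0.8]
width: 0.201
```

```bash
python3 - <<'E'
from h import *
todelta([468.4,-24.8,146])
c=grab("wrist","wrist25")
E
```

```text
t 49.75 tcp [452.8 -31.6 221. ] x-axis [-0.154  0.988  0.011] down [-0.033  0.006 -0.999] F [-1.1 -0.5 -0.8] M [-0.03 -0.04  0.01] w 0.201
tool offset [  3.5  74.5 -18.8] tool yaw now 98.83
```

View pics/wrist25.png

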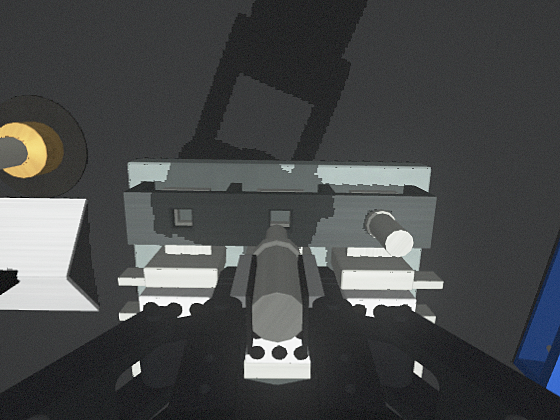

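Call:
carry_out:
  deltas:
    - {"fingers": 1, "offset": [0.7, 6, -3], "yaw": 0.2}
    - {"fingers": 1, "offset": [0.7, 10, -3], "yaw": 0.2}
    - {"fingers": 1, "offset": [0.7, 10, -3], "yaw": 0.2}
    - {"fingers": 1, "offset": [0.7, 10, -3], "yaw": 0.2}
    - {"fingers": 1, "offset": [0.7, 10, -3], "yaw": 0}
    - {"fingers": 1, "offset": [0.7, 10, -3], "yaw": 0}
    - {"fingers": 1, "offset": [0, 7, -2], "yaw": 0}
    - {"fingers": 1, "offset": [0, 0, 0], "yaw": 0}
    - {"fingers": 1, "offset": [0, 0, 0], "yaw": 0}

```text
time_s: 50.7
tcp_pos: [470.0, -19.7, 149.1]
tcp_rot: [0.475, -0.451, -0.528, 0.541]
wrist_force: [-0.4, -0.3, -1.2]
width: 0.204
```

```bash
python3 - <<'E'
from h import *
todelta([470,-24.2,142])
c=grab("wrist","wrist26"); crop(c,180,130,200,230,2.6,"w26z")
c=grab("side","side26"); crop(c,225,180,90,90,6.5,"side26z")
E
```

```text
t 50.7 tcp [470.  -19.7 149.1] x-axis [-0.143  0.99   0.013] down [-0.037  0.008 -0.999] F [-0.4 -0.3 -1.2] M [-0.01 -0.06 -0.  ] w 0.204
tool offset [-4.5  7.1  0.4] tool yaw now 98.24
```

View pics/w26z.png

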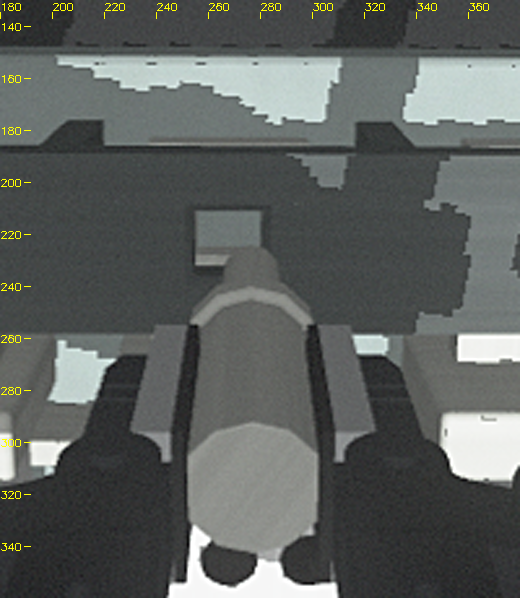

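View pics/side26z.png

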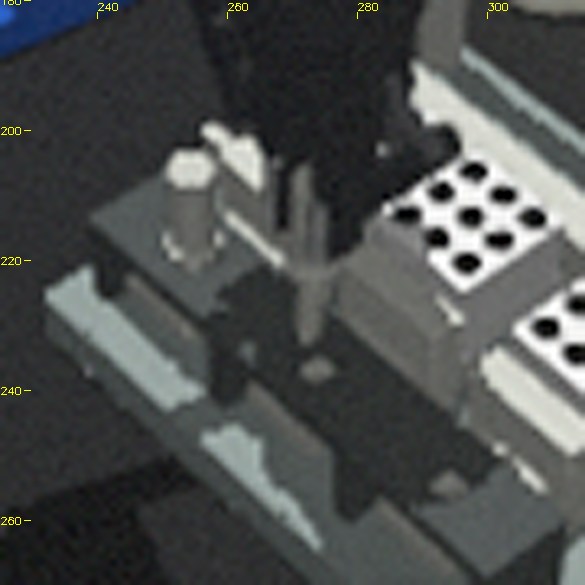

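Call:
carry_out:
  deltas:
    - {"fingers": 1, "offset": [-1.6, 1, -0.2], "yaw": 0}
    - {"fingers": 1, "offset": [-1.6, 2, -0.2], "yaw": 0}
    - {"fingers": 1, "offset": [-1.2, 3, -0.2], "yaw": 0}
    - {"fingers": 1, "offset": [0, 0, 0], "yaw": 0}

```text
time_s: 51.2
tcp_pos: [472.2, -24.8, 144.9]
tcp_rot: [0.473, -0.452, -0.529, 0.54]
wrist_force: [-0.8, -0.0, -0.1]
width: 0.198
```

```bash
python3 - <<'E'
from h import *
todelta([470,-24.2,130])
c=grab("wrist","wrist27"); crop(c,180,130,200,230,2.6,"w27z")
E
```

```text
t 51.2 tcp [472.2 -24.8 144.9] x-axis [-0.143  0.99   0.012] down [-0.033  0.007 -0.999] F [-0.8 -0.  -0.1] M [ 0.01 -0.04  0.02] w 0.198
tool offset [ 0.8 14.9  1.6] tool yaw now 98.21
```

View pics/w27z.png

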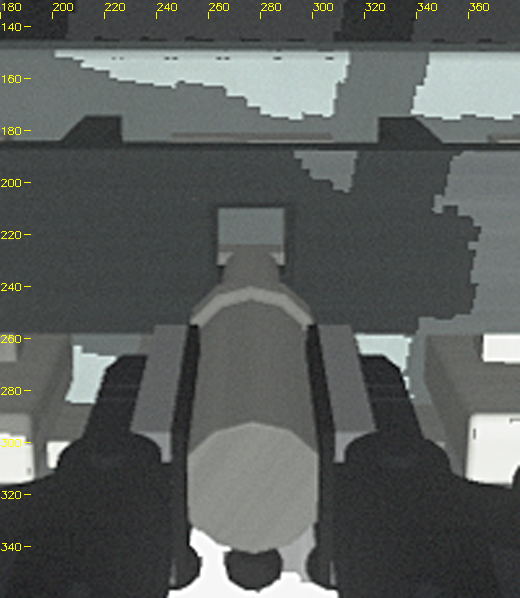

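Call:
carry_out:
  deltas:
    - {"fingers": 1, "offset": [0, 4, 0.3], "yaw": 0}
    - {"fingers": 1, "offset": [0, 4, 0.3], "yaw": 0}
    - {"fingers": 1, "offset": [0, 4, 0], "yaw": 0}

```text
time_s: 51.55
tcp_pos: [471.8, -25.0, 133.0]
tcp_rot: [0.473, -0.453, -0.529, 0.54]
wrist_force: [-0.4, -0.2, -1.0]
width: 0.202
```

Call:
carry_out:
  deltas:
    - {"fingers": 1, "offset": [0, 4, 0], "yaw": 0}
    - {"fingers": 1, "offset": [0, 4, 0], "yaw": 0}

```text
time_s: 51.75
tcp_pos: [471.3, -24.8, 124.0]
tcp_rot: [0.473, -0.453, -0.529, 0.54]
wrist_force: [0.1, 0.3, -1.1]
width: 0.202
```

```bash
python3 - <<'E'
from h import *
todelta([470,-24.2,96.5])
c=grab("side","side28"); crop(c,225,180,90,90,6.5,"side28z")
E
```

```text
t 51.75 tcp [471.3 -24.8 124. ] x-axis [-0.143  0.99   0.011] down [-0.032  0.007 -0.999] F [ 0.1  0.3 -1.1] M [-0.03 -0.    0.  ] w 0.202
tool offset [ 0.5 27.5  0.3] tool yaw now 98.21
```

View pics/side28z.png

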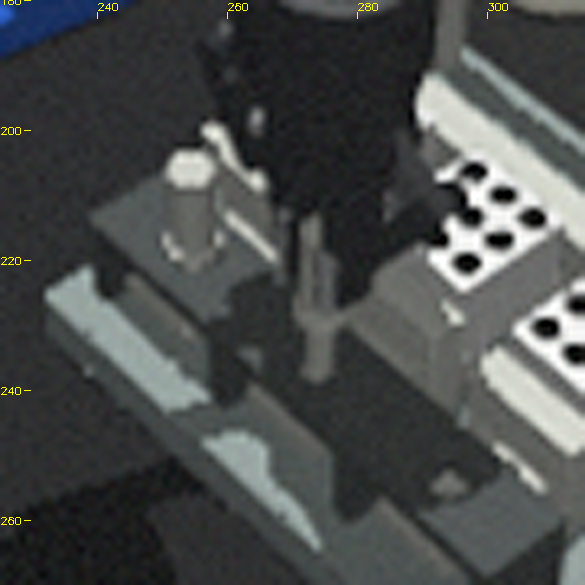

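It is in the bridge hole (tip at about 60 mm). Continue down, then press.

Call:
carry_out:
  deltas:
    - {"fingers": 1, "offset": [0, 4, -0.3], "yaw": 0}
    - {"fingers": 1, "offset": [0, 4, -0.3], "yaw": 0}
    - {"fingers": 1, "offset": [0, 4, -0.3], "yaw": 0}

```text
time_s: 52.1
tcp_pos: [471.4, -24.5, 110.4]
tcp_rot: [0.473, -0.452, -0.529, 0.54]
wrist_force: [-0.4, 0.4, -1.3]
width: 0.198
```

Call:
carry_out:
  deltas:
    - {"fingers": 1, "offset": [0, 4, -0.2], "yaw": 0}
    - {"fingers": 1, "offset": [0, 4, -0.2], "yaw": 0}

```text
time_s: 52.3
tcp_pos: [471.4, -24.3, 101.6]
tcp_rot: [0.473, -0.452, -0.529, 0.54]
wrist_force: [-0.9, -0.1, -0.3]
width: 0.198
```

```bash
python3 - <<'E'
from h import *
todelta([470,-24.2,96.5])
E
```

```text
t 52.3 tcp [471.4 -24.3 101.6] x-axis [-0.143  0.99   0.012] down [-0.033  0.007 -0.999] F [-0.9 -0.1 -0.3] M [-0.03  0.12 -0.01] w 0.198
tool offset [0.3 5.1 1.3] tool yaw now 98.22
```

Call:
carry_out:
  deltas:
    - {"fingers": 1, "offset": [0, 3, 0.2], "yaw": 0}
    - {"fingers": 1, "offset": [0, 3, 0], "yaw": 0}
    - {"fingers": 1, "offset": [0, 3, 0], "yaw": 0}
    - {"fingers": 1, "offset": [0, 4, 0], "yaw": 0}

```text
time_s: 52.7
tcp_pos: [471.6, -24.4, 96.5]
tcp_rot: [0.474, -0.451, -0.528, 0.541]
wrist_force: [-14.4, 2.1, 26.8]
width: 0.199
```

```bash
python3 - <<'E'
from h import *
todelta([540,303.9,200])
E
```

```text
t 52.7 tcp [471.6 -24.4  96.5] x-axis [-0.144  0.99   0.013] down [-0.038  0.008 -0.999] F [-14.4   2.1  26.8] M [0.38 2.58 0.02] w 0.199
tool offset [ 316.3 -103.5 -111.2] tool yaw now 98.25
```

Call:
carry_out:
  deltas:
    - {"fingers": 0.5, "offset": [0, 0, 0], "yaw": 0}
    - {"fingers": 0.5, "offset": [0, 0, 0], "yaw": 0}
    - {"fingers": 0.5, "offset": [0, 0, 0], "yaw": 0}
    - {"fingers": 0.5, "offset": [0, -8, 0], "yaw": 0}
    - {"fingers": 0.5, "offset": [0, -12, 0], "yaw": 0}
    - {"fingers": 0.5, "offset": [0, -12, 0], "yaw": 0}
    - {"fingers": 0.5, "offset": [0, -12, 0], "yaw": 0}
    - {"fingers": 0.5, "offset": [0, -12, 0], "yaw": 0}
    - {"fingers": 0.5, "offset": [0, -12, 0], "yaw": 0}
    - {"fingers": 0.5, "offset": [0, -12, 0], "yaw": 0}
    - {"fingers": 0.5, "offset": [0, -12, 0], "yaw": 0}
    - {"fingers": 0.5, "offset": [0, -12, 0], "yaw": 0}
    - {"fingers": 0.5, "offset": [0, -8, 0], "yaw": 0}
    - {"fingers": 0.5, "offset": [0, 0, 0], "yaw": 0}

```text
time_s: 54.1
tcp_pos: [478.0, -25.6, 222.1]
tcp_rot: [0.472, -0.453, -0.529, 0.54]
wrist_force: [0.5, 0.6, -0.6]
width: 0.494
```

Call:
carry_out:
  deltas:
    - {"fingers": 0.4, "offset": [10, 0, -3], "yaw": 0.5}
    - {"fingers": 0.4, "offset": [17, 0, -4.6], "yaw": 0.5}
    - {"fingers": 0.4, "offset": [17, 0, -4.6], "yaw": 0.5}
    - {"fingers": 0.4, "offset": [17, 0, -4.6], "yaw": 0.5}
    - {"fingers": 0.4, "offset": [17, 0, -4.6], "yaw": 0.5}
    - {"fingers": 0.4, "offset": [17, 0, -4.6], "yaw": 0.5}
    - {"fingers": 0.4, "offset": [17, 0, -4.6], "yaw": 0.5}
    - {"fingers": 0.4, "offset": [17, 0, -4.6], "yaw": 0.5}
    - {"fingers": 0.4, "offset": [17, 0, -4.6], "yaw": 0.5}
    - {"fingers": 0.4, "offset": [17, 0, -4.6], "yaw": 0.5}
    - {"fingers": 0.4, "offset": [17, 0, -4.6], "yaw": 0.5}
    - {"fingers": 0.4, "offset": [17, 0, -4.6], "yaw": 0.5}
    - {"fingers": 0.4, "offset": [17, 0, -4.6], "yaw": 0.5}
    - {"fingers": 0.4, "offset": [17, 0, -4.6], "yaw": 0.5}
    - {"fingers": 0.4, "offset": [17, 0, -4.6], "yaw": 0.5}
    - {"fingers": 0.4, "offset": [17, 0, -4.6], "yaw": 0.5}
    - {"fingers": 0.4, "offset": [17, 0, -4.6], "yaw": 0.5}
    - {"fingers": 0.4, "offset": [17, 0, -4.6], "yaw": 0.5}
    - {"fingers": 0.4, "offset": [10, 0, -3], "yaw": 0}
    - {"fingers": 0.4, "offset": [0, 0, 0], "yaw": 0}

```text
time_s: 56.1
tcp_pos: [538.1, 298.7, 205.2]
tcp_rot: [0.519, -0.491, -0.48, 0.509]
wrist_force: [-0.0, -0.2, 1.1]
width: 0.599
```

```bash
python3 - <<'E'
from h import *
todelta([539.2,303.9,65.5])
c=grab("wrist","wrist29"); c=grab("side","side29"); crop(c,200,140,160,150,4,"side29z")
E
```

```text
t 56.1 tcp [538.1 298.7 205.2] x-axis [ 0.021  1.    -0.001] down [-0.057  0.001 -0.998] F [-0.  -0.2  1.1] M [-0.   -0.01  0.03] w 0.599
tool offset [  5.4 139.4  -9. ] tool yaw now 88.77
```

View pics/wrist29.png

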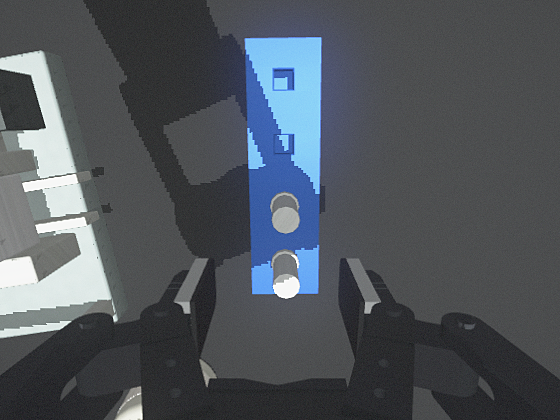

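View pics/side29z.png

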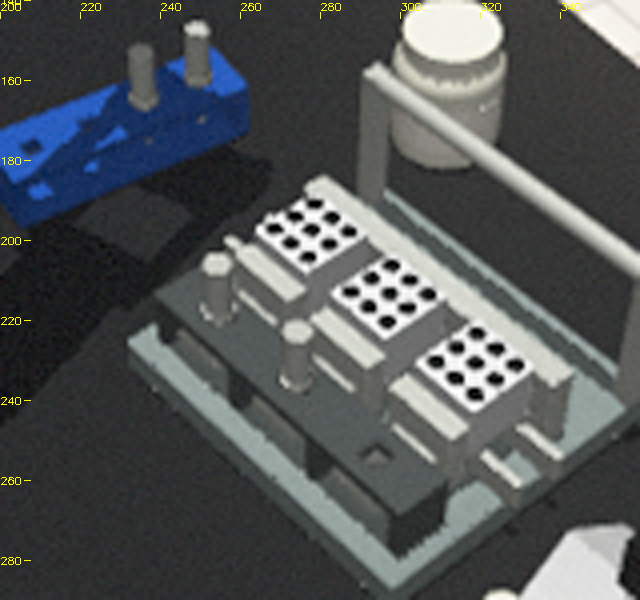

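Call:
carry_out:
  deltas:
    - {"fingers": 0.4, "offset": [0.5, -11, -0.5], "yaw": 0}
    - {"fingers": 0.4, "offset": [0.5, -11, -0.5], "yaw": 0}
    - {"fingers": 0.4, "offset": [0.5, -11, -0.5], "yaw": 0}
    - {"fingers": 0.4, "offset": [0.5, -11, -0.5], "yaw": 0}
    - {"fingers": 0.4, "offset": [0.5, -11, -0.5], "yaw": 0}
    - {"fingers": 0.4, "offset": [0.5, -11, -0.5], "yaw": 0}
    - {"fingers": 0.4, "offset": [0.5, -11, -0.5], "yaw": 0}
    - {"fingers": 0.4, "offset": [0.5, -11, -0.5], "yaw": 0}
    - {"fingers": 0.4, "offset": [0.5, -11, -0.5], "yaw": 0}
    - {"fingers": 0.4, "offset": [0, -11, 0], "yaw": 0}
    - {"fingers": 0.4, "offset": [0, 0, 0], "yaw": 0}
    - {"fingers": 0.4, "offset": [0, 50, 0], "yaw": 0}
    - {"fingers": 0.4, "offset": [0, 50, 0], "yaw": 0}
    - {"fingers": 0.4, "offset": [0, 50, 0], "yaw": 0}
    - {"fingers": 0.4, "offset": [0, 0, 0], "yaw": 0}
    - {"fingers": 0.4, "offset": [0, 0, 0], "yaw": 0}

```text
time_s: 57.8
tcp_pos: [544.2, 301.2, 178.0]
tcp_rot: [0.519, -0.494, -0.483, 0.505]
wrist_force: [0.1, 0.1, 1.8]
width: 0.603
```

```bash
python3 - <<'E'
from h import *
todelta([539.2,303.9,65.5])
print(onz(load("wrist29"),[(286,220),(286,287)],100))
E
```

```text
t 57.8 tcp [544.2 301.2 178. ] x-axis [0.025 1.    0.003] down [-0.047  0.004 -0.999] F [0.1 0.1 1.8] M [ 0.01 -0.06 -0.01] w 0.603
tool offset [  2.3 112.7  -0.2] tool yaw now 88.57
[[540.67788077 304.22756552 100.        ]
 [591.30226232 303.37920021 100.        ]]
```

Call:
carry_out:
  deltas:
    - {"fingers": 0.4, "offset": [1, 42, 0], "yaw": 0}
    - {"fingers": 0.4, "offset": [1, 42, 0], "yaw": 0}
    - {"fingers": 0.4, "offset": [0, 0, 0], "yaw": 0}
    - {"fingers": 0.4, "offset": [0, 0, 0], "yaw": 0}

```text
time_s: 58.2
tcp_pos: [549.1, 307.0, 107.1]
tcp_rot: [0.516, -0.496, -0.489, 0.498]
wrist_force: [-0.3, 0.5, 1.7]
width: 0.602
```

```bash
python3 - <<'E'
from h import *
todelta([539.5,303.9,65.5])
E
```

```text
t 58.2 tcp [549.1 307.  107.1] x-axis [0.025 1.    0.011] down [-0.028  0.011 -1.   ] F [-0.3  0.5  1.7] M [0.02 0.01 0.05] w 0.602
tool offset [-3.7 41.8  8.3] tool yaw now 88.58
```

Call:
carry_out:
  deltas:
    - {"fingers": 0.4, "offset": [-1.2, 2, 2.8], "yaw": 0}
    - {"fingers": 0.4, "offset": [-1.2, 5, 2.8], "yaw": 0}
    - {"fingers": 0.4, "offset": [-1.2, 8, 2.5], "yaw": 0}
    - {"fingers": 0.4, "offset": [0, 8, 0], "yaw": 0}
    - {"fingers": 0.4, "offset": [0, 8, 0], "yaw": 0}
    - {"fingers": 0.4, "offset": [0, 4, 0], "yaw": 0}
    - {"fingers": 0.4, "offset": [0, 0, 0], "yaw": 0}

```text
time_s: 58.9
tcp_pos: [545.2, 305.9, 80.7]
tcp_rot: [0.514, -0.498, -0.495, 0.493]
wrist_force: [-0.1, -0.0, -0.1]
width: 0.596
```

```bash
python3 - <<'E'
from h import *
todelta([539.5,303.9,65.5])
E
```

```text
t 58.9 tcp [545.2 305.9  80.7] x-axis [0.025 1.    0.017] down [-0.013  0.017 -1.   ] F [-0.1 -0.  -0.1] M [-0.04  0.    0.04] w 0.596
tool offset [-2.4 15.3  5.5] tool yaw now 88.58
```

Call:
carry_out:
  deltas:
    - {"fingers": 0.4, "offset": [-1, 5, 2], "yaw": 0}
    - {"fingers": 0.4, "offset": [-1, 5, 2], "yaw": 0}
    - {"fingers": 0.4, "offset": [0, 3, 1.5], "yaw": 0}
    - {"fingers": 0.4, "offset": [0, 0, 0], "yaw": 0}

```text
time_s: 59.3
tcp_pos: [538.6, 304.0, 65.9]
tcp_rot: [0.514, -0.498, -0.494, 0.493]
wrist_force: [-0.7, 0.5, 0.4]
width: 0.601
```

```bash
python3 - <<'E'
from h import *
todelta([539.5,303.9,65.5]); c=grab("wrist","wrist30")
E
```

```text
t 59.3 tcp [538.6 304.   65.9] x-axis [0.025 1.    0.016] down [-0.015  0.016 -1.   ] F [-0.7  0.5  0.4] M [-0.02 -0.04 -0.01] w 0.601
tool offset [-0.1  0.4 -0.9] tool yaw now 88.58
```

View pics/wrist30.png

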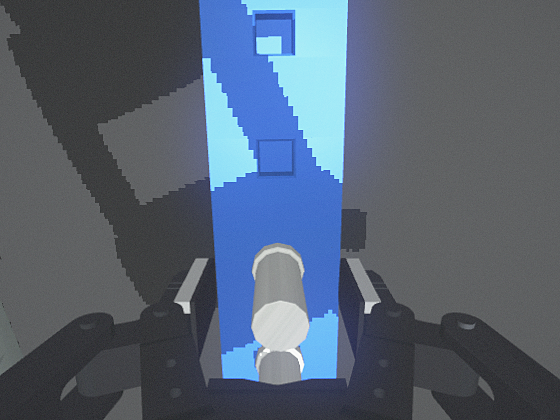

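Aligned. Grip, lift.

Call:
carry_out:
  deltas:
    - {"fingers": 1, "offset": [0, 0, 0], "yaw": 0}
    - {"fingers": 1, "offset": [0, 0, 0], "yaw": 0}
    - {"fingers": 1, "offset": [0, 0, 0], "yaw": 0}
    - {"fingers": 1, "offset": [0, 0, 0], "yaw": 0}
    - {"fingers": 1, "offset": [0, 0, 0], "yaw": 0}
    - {"fingers": 1, "offset": [0, 0, 0], "yaw": 0}

```text
time_s: 59.95
tcp_pos: [539.5, 304.3, 67.0]
tcp_rot: [0.514, -0.499, -0.495, 0.493]
wrist_force: [-0.5, 0.4, -0.6]
width: 0.203
```

```bash
python3 - <<'E'
from h import *
st()
E
```

```text
t 59.95 tcp [539.5 304.3  67. ] x-axis [0.025 1.    0.017] down [-0.013  0.017 -1.   ] F [-0.5  0.4 -0.6] M [-0.03  0.01 -0.01] w 0.203
```

Call:
carry_out:
  deltas:
    - {"fingers": 1, "offset": [0, -6, 0], "yaw": 0}
    - {"fingers": 1, "offset": [0, -11, 0], "yaw": 0}
    - {"fingers": 1, "offset": [0, -11, 0], "yaw": 0}
    - {"fingers": 1, "offset": [0, -11, 0], "yaw": 0}
    - {"fingers": 1, "offset": [0, -11, 0], "yaw": 0}
    - {"fingers": 1, "offset": [0, -11, 0], "yaw": 0}
    - {"fingers": 1, "offset": [0, -11, 0], "yaw": 0}
    - {"fingers": 1, "offset": [0, -11, 0], "yaw": 0}
    - {"fingers": 1, "offset": [0, -11, 0], "yaw": 0}
    - {"fingers": 1, "offset": [0, -11, 0], "yaw": 0}
    - {"fingers": 1, "offset": [0, -11, 0], "yaw": 0}
    - {"fingers": 1, "offset": [0, -11, 0], "yaw": 0}
    - {"fingers": 1, "offset": [0, -11, 0], "yaw": 0}
    - {"fingers": 1, "offset": [0, -11, 0], "yaw": 0}
    - {"fingers": 1, "offset": [0, -11, 0], "yaw": 0}
    - {"fingers": 1, "offset": [0, 0, 0], "yaw": 0}

```text
time_s: 61.55
tcp_pos: [542.3, 301.5, 243.7]
tcp_rot: [0.513, -0.499, -0.496, 0.492]
wrist_force: [1.2, -0.1, -1.6]
width: 0.197
```

```bash
python3 - <<'E'
from h import *
todelta([479.5,-104,220])
E
```

```text
t 61.55 tcp [542.3 301.5 243.7] x-axis [0.025 1.    0.018] down [-0.01   0.018 -1.   ] F [ 1.2 -0.1 -1.6] M [ 0.01 -0.04  0.04] w 0.197
tool offset [-407.3   16.8   52.6] tool yaw now 88.58
```

Call:
carry_out:
  deltas:
    - {"fingers": 1, "offset": [-8, 0, 2], "yaw": -0.5}
    - {"fingers": 1, "offset": [-14, 0, 3], "yaw": -0.5}
    - {"fingers": 1, "offset": [-14, 0, 3], "yaw": -0.5}
    - {"fingers": 1, "offset": [-14, 0, 3], "yaw": -0.5}
    - {"fingers": 1, "offset": [-14, 0, 3], "yaw": -0.5}
    - {"fingers": 1, "offset": [-14, 0, 3], "yaw": -0.5}
    - {"fingers": 1, "offset": [-14, 0, 3], "yaw": -0.5}
    - {"fingers": 1, "offset": [-14, 0, 3], "yaw": -0.5}
    - {"fingers": 1, "offset": [-14, 0, 3], "yaw": -0.5}
    - {"fingers": 1, "offset": [-14, 0, 3], "yaw": -0.5}
    - {"fingers": 1, "offset": [-14, 0, 3], "yaw": -0.5}
    - {"fingers": 1, "offset": [-14, 0, 3], "yaw": -0.5}
    - {"fingers": 1, "offset": [-14, 0, 3], "yaw": -0.5}
    - {"fingers": 1, "offset": [-14, 0, 3], "yaw": -0.5}
    - {"fingers": 1, "offset": [-14, 0, 3], "yaw": -0.5}
    - {"fingers": 1, "offset": [-14, 0, 3], "yaw": -0.5}
    - {"fingers": 1, "offset": [-14, 0, 3], "yaw": -0.5}
    - {"fingers": 1, "offset": [-14, 0, 3], "yaw": -0.5}
    - {"fingers": 1, "offset": [-14, 0, 3], "yaw": 0}
    - {"fingers": 1, "offset": [-14, 0, 3], "yaw": 0}

```text
time_s: 63.55
tcp_pos: [481.6, -2.9, 221.8]
tcp_rot: [0.477, -0.451, -0.527, 0.54]
wrist_force: [0.3, -0.5, -0.5]
width: 0.202
```

```bash
python3 - <<'E'
from h import *
todelta([479.5,-104,200])
E
```

```text
t 63.55 tcp [481.6  -2.9 221.8] x-axis [-0.139  0.99   0.015] down [-0.04   0.009 -0.999] F [ 0.3 -0.5 -0.5] M [ 0.02  0.   -0.02] w 0.202
tool offset [-100.1   20.9   15.4] tool yaw now 98.01
```

Call:
carry_out:
  deltas:
    - {"fingers": 1, "offset": [-14, 2, 2], "yaw": 0}
    - {"fingers": 1, "offset": [-14, 3, 2], "yaw": 0}
    - {"fingers": 1, "offset": [-14, 3, 2], "yaw": 0}
    - {"fingers": 1, "offset": [-14, 3, 2], "yaw": 0}
    - {"fingers": 1, "offset": [-14, 3, 2], "yaw": 0}
    - {"fingers": 1, "offset": [-10, 3, 1], "yaw": 0}
    - {"fingers": 1, "offset": [-5, 3, 1], "yaw": 0}
    - {"fingers": 1, "offset": [0, 3, 0], "yaw": 0}
    - {"fingers": 1, "offset": [0, 0, 0], "yaw": 0}
    - {"fingers": 1, "offset": [0, 0, 0], "yaw": 0}

```text
time_s: 64.55
tcp_pos: [471.1, -96.5, 189.9]
tcp_rot: [0.481, -0.448, -0.524, 0.541]
wrist_force: [0.2, -0.1, -0.7]
width: 0.201
```

```bash
python3 - <<'E'
from h import *
todelta([479.6,-103.3,150])
E
```

```text
t 64.55 tcp [471.1 -96.5 189.9] x-axis [-0.135  0.991  0.019] down [-0.051  0.012 -0.999] F [ 0.2 -0.1 -0.7] M [ 0.01 -0.03  0.08] w 0.201
tool offset [-8.6 39.3 -9.5] tool yaw now 97.76
```

Call:
carry_out:
  deltas:
    - {"fingers": 1, "offset": [-1, -11, -1], "yaw": 0}
    - {"fingers": 1, "offset": [-1, -11, -1], "yaw": 0}
    - {"fingers": 1, "offset": [-1, -11, -1], "yaw": 0}
    - {"fingers": 1, "offset": [-1, -11, -1], "yaw": 0}
    - {"fingers": 1, "offset": [-1, -11, -1], "yaw": 0}
    - {"fingers": 1, "offset": [-1, -11, -1], "yaw": 0}
    - {"fingers": 1, "offset": [0, -11, 0], "yaw": 0}
    - {"fingers": 1, "offset": [0, 0, 0], "yaw": 0}
    - {"fingers": 1, "offset": [0, 45, 0], "yaw": 0}
    - {"fingers": 1, "offset": [0, 45, 0], "yaw": 0}
    - {"fingers": 1, "offset": [0, 5, 0], "yaw": 0}
    - {"fingers": 1, "offset": [0, 0, 0], "yaw": 0}
    - {"fingers": 1, "offset": [0, 0, 0], "yaw": 0}
    - {"fingers": 1, "offset": [0, 0, 0], "yaw": 0}

```text
time_s: 65.95
tcp_pos: [482.8, -102.4, 185.6]
tcp_rot: [0.476, -0.452, -0.526, 0.54]
wrist_force: [-0.2, -0.4, -0.8]
width: 0.199
```

```bash
python3 - <<'E'
from h import *
todelta([479.6,-103.3,150])
c=grab("wrist","wrist31"); crop(c,150,120,230,240,2.5,"w31z")
E
```

```text
t 65.95 tcp [ 482.8 -102.4  185.6] x-axis [-0.138  0.99   0.012] down [-0.038  0.007 -0.999] F [-0.2 -0.4 -0.8] M [-0.   -0.06  0.  ] w 0.199
tool offset [-0.9 35.7  2. ] tool yaw now 97.93
```

View pics/w31z.png

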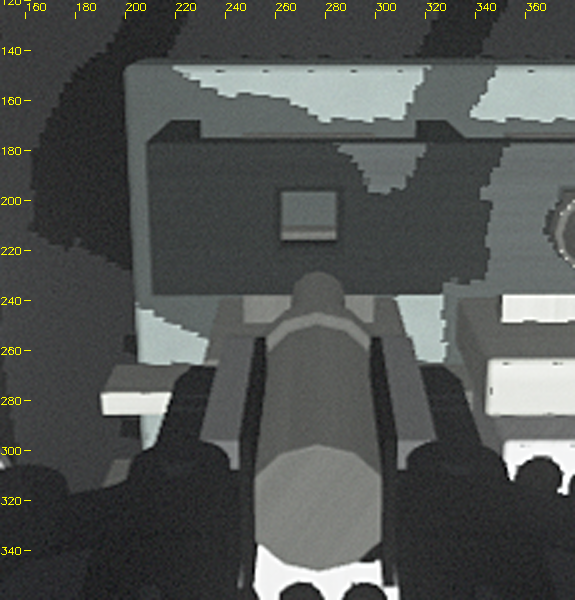

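Call:
carry_out:
  deltas:
    - {"fingers": 1, "offset": [-0.3, 6, 0.4], "yaw": 0}
    - {"fingers": 1, "offset": [-0.3, 9, 0.4], "yaw": 0}
    - {"fingers": 1, "offset": [-0.3, 9, 0.4], "yaw": 0}
    - {"fingers": 1, "offset": [0, 9, 0.4], "yaw": 0}
    - {"fingers": 1, "offset": [0, 4, 0], "yaw": 0}
    - {"fingers": 1, "offset": [0, 0, 0], "yaw": 0}

```text
time_s: 66.6
tcp_pos: [481.4, -104.0, 148.6]
tcp_rot: [0.474, -0.454, -0.527, 0.54]
wrist_force: [-0.0, 0.3, -1.8]
width: 0.203
```

```bash
python3 - <<'E'
from h import *
todelta([479.6,-103.3,140])
c=grab("wrist","wrist32"); crop(c,180,130,200,230,2.6,"w32z")
c=grab("side","side32"); crop(c,245,195,90,90,6.5,"side32z")
E
```

```text
t 66.6 tcp [ 481.4 -104.   148.6] x-axis [-0.138  0.99   0.009] down [-0.033  0.005 -0.999] F [-0.   0.3 -1.8] M [ 0.01  0.01 -0.04] w 0.203
tool offset [0.9 8.7 1.5] tool yaw now 97.92
```

View pics/w32z.png

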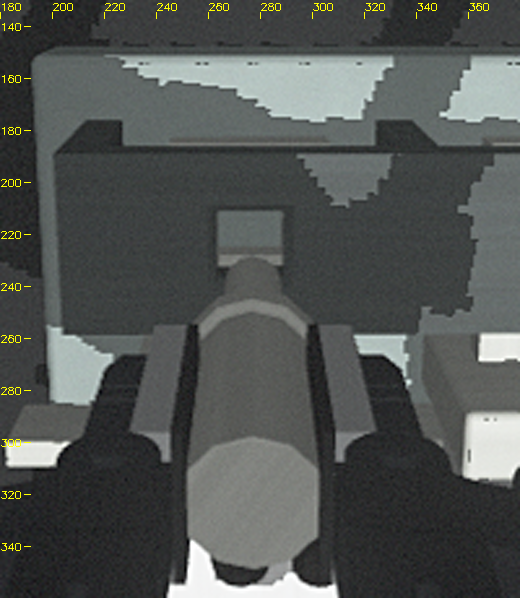

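View pics/side32z.png

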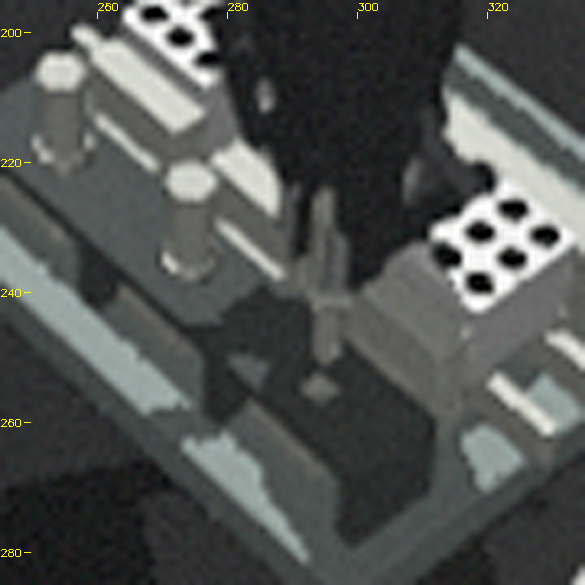

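Call:
carry_out:
  deltas:
    - {"fingers": 1, "offset": [0, 4, 0.4], "yaw": 0}
    - {"fingers": 1, "offset": [0, 4, 0.4], "yaw": 0}
    - {"fingers": 1, "offset": [0, 4, 0.2], "yaw": 0}
    - {"fingers": 1, "offset": [0, 4, 0], "yaw": 0}

```text
time_s: 67.1
tcp_pos: [481.4, -104.6, 133.9]
tcp_rot: [0.473, -0.456, -0.528, 0.539]
wrist_force: [-0.7, 0.8, -1.3]
width: 0.201
```

Call:
carry_out:
  deltas:
    - {"fingers": 1, "offset": [0, 4, 0], "yaw": 0}
    - {"fingers": 1, "offset": [0, 4, 0], "yaw": 0}

```text
time_s: 67.3
tcp_pos: [481.0, -104.6, 125.2]
tcp_rot: [0.473, -0.456, -0.528, 0.539]
wrist_force: [-0.1, -0.1, 0.2]
width: 0.205
```

```bash
python3 - <<'E'
from h import *
todelta([479.6,-103.3,95])
E
```

```text
t 67.3 tcp [ 481.  -104.6  125.2] x-axis [-0.138  0.99   0.007] down [-0.029  0.003 -1.   ] F [-0.1 -0.1  0.2] M [-0.03  0.01  0.02] w 0.205
tool offset [ 1.2 30.2  0.3] tool yaw now 97.94
```

Call:
carry_out:
  deltas:
    - {"fingers": 1, "offset": [0.2, 4, 0], "yaw": 0}
    - {"fingers": 1, "offset": [0.2, 4, 0], "yaw": 0}
    - {"fingers": 1, "offset": [0, 4, 0], "yaw": 0}

```text
time_s: 67.6
tcp_pos: [480.5, -104.0, 111.9]
tcp_rot: [0.473, -0.456, -0.528, 0.539]
wrist_force: [0.5, -0.1, -0.1]
width: 0.203
```

Call:
carry_out:
  deltas:
    - {"fingers": 1, "offset": [0, 4, 0], "yaw": 0}
    - {"fingers": 1, "offset": [0, 4, 0], "yaw": 0}
    - {"fingers": 1, "offset": [0, 3, 0], "yaw": 0}

```text
time_s: 67.9
tcp_pos: [480.1, -103.9, 99.7]
tcp_rot: [0.473, -0.455, -0.528, 0.539]
wrist_force: [-0.5, 0.1, -1.7]
width: 0.2
```

Call:
carry_out:
  deltas:
    - {"fingers": 1, "offset": [0, 3, 0], "yaw": 0}
    - {"fingers": 1, "offset": [0, 3, 0], "yaw": 0}
    - {"fingers": 1, "offset": [0, 4, 0], "yaw": 0}

```text
time_s: 68.2
tcp_pos: [480.5, -104.0, 94.7]
tcp_rot: [0.473, -0.455, -0.527, 0.54]
wrist_force: [-14.7, 5.1, 33.4]
width: 0.202
```

```bash
python3 - <<'E'
from h import *
todelta([479.6,-103.3,95])
c=grab("scene","scene33"); crop(c,200,140,160,110,5,"scene33z")
E
```

```text
t 68.2 tcp [ 480.5 -104.    94.7] x-axis [-0.138  0.99   0.009] down [-0.031  0.005 -0.999] F [-14.7   5.1  33.4] M [ 1.07  2.72 -0.02] w 0.202
tool offset [ 0.8 -0.2  0.8] tool yaw now 97.95
```

View pics/scene33z.png

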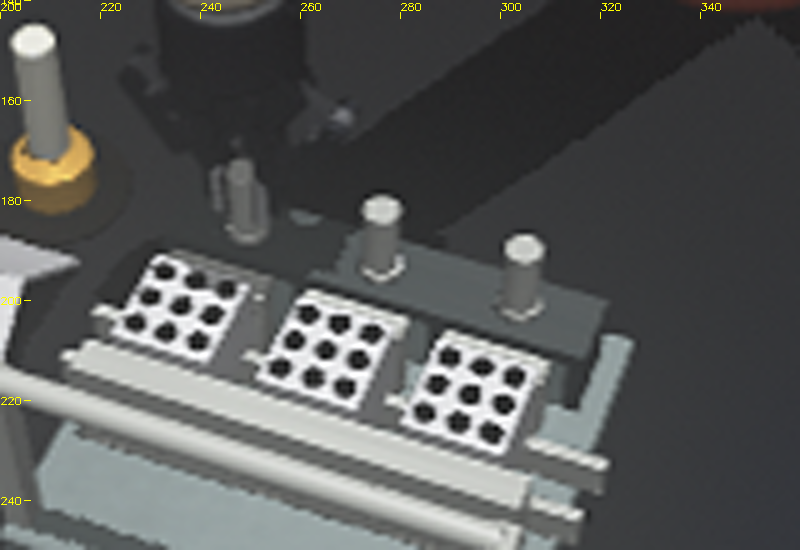

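Call:
carry_out:
  deltas:
    - {"fingers": 0.5, "offset": [0, 0, 0], "yaw": 0}
    - {"fingers": 0.5, "offset": [0, 0, 0], "yaw": 0}
    - {"fingers": 0.5, "offset": [0, 0, 0], "yaw": 0}
    - {"fingers": 0.5, "offset": [0, -8, 0], "yaw": 0}
    - {"fingers": 0.5, "offset": [0, -12, 0], "yaw": 0}
    - {"fingers": 0.5, "offset": [0, -12, 0], "yaw": 0}
    - {"fingers": 0.5, "offset": [0, -12, 0], "yaw": 0}
    - {"fingers": 0.5, "offset": [0, -12, 0], "yaw": 0}
    - {"fingers": 0.5, "offset": [0, -12, 0], "yaw": 0}
    - {"fingers": 0.5, "offset": [0, -12, 0], "yaw": 0}
    - {"fingers": 0.5, "offset": [0, -12, 0], "yaw": 0}
    - {"fingers": 0.5, "offset": [0, -12, 0], "yaw": 0}
    - {"fingers": 0.5, "offset": [0, -12, 0], "yaw": 0}
    - {"fingers": 0.5, "offset": [0, -12, 0], "yaw": 0}
    - {"fingers": 0.5, "offset": [0, 0, 0], "yaw": 0}

```text
time_s: 69.75
tcp_pos: [486.4, -105.2, 237.9]
tcp_rot: [0.471, -0.457, -0.528, 0.539]
wrist_force: [0.0, -0.5, 1.8]
width: 0.498
```

Call:
carry_out:
  deltas:
    - {"fingers": 0.4, "offset": [0, 0, 0], "yaw": 6}
    - {"fingers": 0.4, "offset": [0, 0, 0], "yaw": 6}
    - {"fingers": 0.4, "offset": [0, 0, 0], "yaw": 6}
    - {"fingers": 0.4, "offset": [0, 0, 0], "yaw": 6}
    - {"fingers": 0.4, "offset": [0, 0, 0], "yaw": 6}
    - {"fingers": 0.4, "offset": [0, 0, 0], "yaw": 6}
    - {"fingers": 0.4, "offset": [0, 0, 0], "yaw": 6}
    - {"fingers": 0.4, "offset": [0, 0, 0], "yaw": 6}
    - {"fingers": 0.4, "offset": [0, 0, 0], "yaw": 6}
    - {"fingers": 0.4, "offset": [0, 0, 0], "yaw": 6}
    - {"fingers": 0.4, "offset": [0, 0, 0], "yaw": 6}
    - {"fingers": 0.4, "offset": [0, 0, 0], "yaw": 6}
    - {"fingers": 0.4, "offset": [0, 0, 0], "yaw": 6}
    - {"fingers": 0.4, "offset": [0, 0, 0], "yaw": 6}
    - {"fingers": 0.4, "offset": [0, 0, 0], "yaw": 4}
    - {"fingers": 0.4, "offset": [0, 0, 0], "yaw": 0}
    - {"fingers": 0.4, "offset": [0, 0, 0], "yaw": 0}

```text
time_s: 71.45
tcp_pos: [481.6, -103.5, 228.2]
tcp_rot: [0.71, -0.702, -0.024, 0.054]
wrist_force: [0.8, 0.4, -0.1]
width: 0.603
```

```bash
python3 - <<'E'
from h import *
todelta([571,-288,220])
c=grab("wrist","wrist34"); c=grab("side","side34"); 
E
```

```text
t 71.45 tcp [ 481.6 -103.5  228.2] x-axis [ 0.993  0.111 -0.042] down [-0.043  0.009 -0.999] F [ 0.8  0.4 -0.1] M [-0.07 -0.03 -0.03] w 0.603
tool offset [  68.7    2.7 -193.3] tool yaw now 6.35
```

View pics/side34.png

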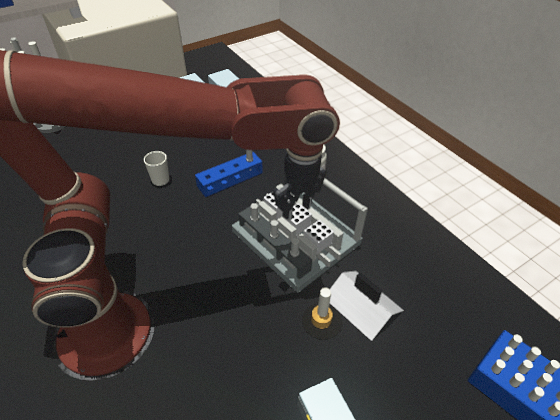

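View pics/wrist34.png

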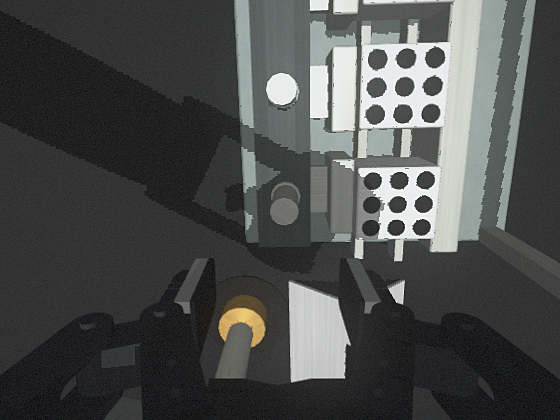

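Call:
carry_out:
  deltas:
    - {"fingers": 0.4, "offset": [3, -2, -8], "yaw": 0}
    - {"fingers": 0.4, "offset": [5, -2, -14], "yaw": -0.2}
    - {"fingers": 0.4, "offset": [5, -2, -14], "yaw": -0.2}
    - {"fingers": 0.4, "offset": [5, -2, -14], "yaw": -0.2}
    - {"fingers": 0.4, "offset": [5, -2, -14], "yaw": -0.2}
    - {"fingers": 0.4, "offset": [5, -2, -14], "yaw": -0.2}
    - {"fingers": 0.4, "offset": [5, -2, -14], "yaw": -0.2}
    - {"fingers": 0.4, "offset": [5, -2, -14], "yaw": -0.2}
    - {"fingers": 0.4, "offset": [5, -2, -14], "yaw": 0}
    - {"fingers": 0.4, "offset": [5, -2, -14], "yaw": 0}
    - {"fingers": 0.4, "offset": [5, -2, -14], "yaw": 0}
    - {"fingers": 0.4, "offset": [5, -2, -14], "yaw": 0}
    - {"fingers": 0.4, "offset": [5, -2, -14], "yaw": 0}
    - {"fingers": 0.4, "offset": [4, 0, -8], "yaw": 0}
    - {"fingers": 0.4, "offset": [0, 0, 0], "yaw": 0}
    - {"fingers": 0.4, "offset": [0, 0, 0], "yaw": 0}

```text
time_s: 73.15
tcp_pos: [581.1, -297.6, 248.8]
tcp_rot: [0.71, -0.701, -0.033, 0.063]
wrist_force: [-0.3, 0.5, 0.6]
width: 0.599
```

```bash
python3 - <<'E'
from h import *
todelta([571,-288,220])
c=grab("wrist","wrist35"); c=grab("side","side35"); crop(c,290,240,160,120,5,"side35z")
E
```

```text
t 73.15 tcp [ 581.1 -297.6  248.8] x-axis [ 0.99   0.136 -0.042] down [-0.044  0.009 -0.999] F [-0.3  0.5  0.6] M [-0.01 -0.06 -0.02] w 0.599
tool offset [-7.5 29.3 10.5] tool yaw now 7.82
```

View pics/wrist35.png

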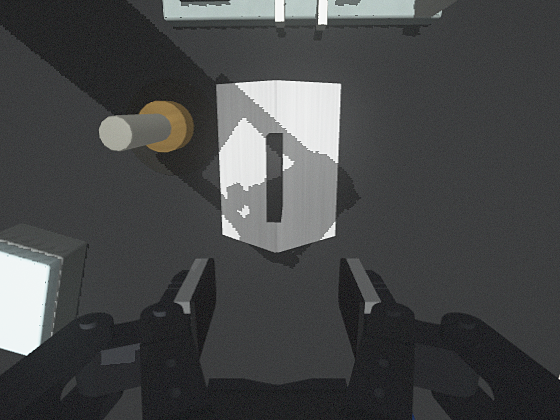

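View pics/side35z.png

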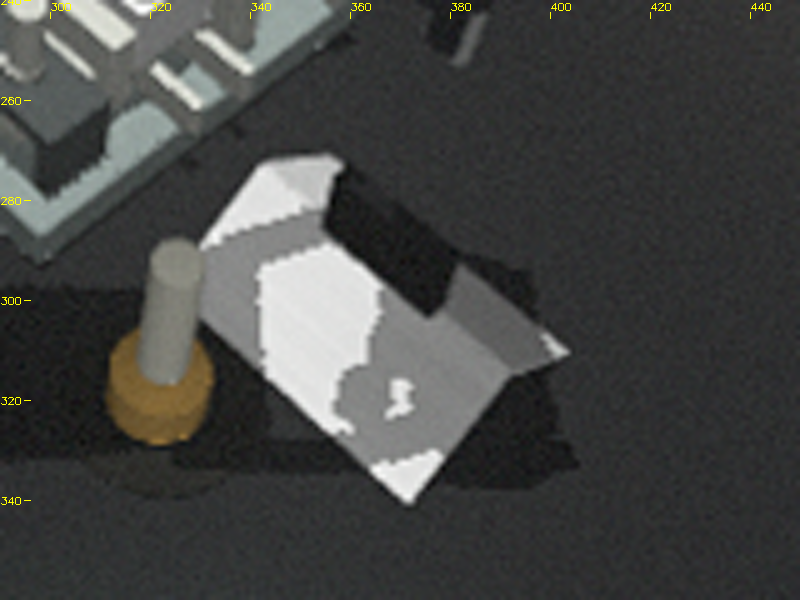

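```bash
python3 - <<'E'
from h import *
def A(*r): return np.array(r,float)
W=load("wrist35")
P=A((-62.5,80,0),(0,80,55),(62.5,80,0),(-62.5,-80,0),(0,-80,55),(62.5,-80,0)); u=A((217,83),(277,80),(341,84),(223,236),(277,252),(335,235))
g,f,r=fit([(W,P,u)],[571,-288,.13]); print(g.round(3),r.round(1).tolist(), np.degrees(g[2]))
print("fin top centre",onz(W,[(274.5,177.5)],99))
todelta([g[0],g[1],66])
E
```

```text
[ 5.70269e+02 -2.87954e+02  1.36000e-01] [0.4, 1.1, -0.5, -0.1, 0.3, -0.3, 0.4, -2.6, -0.3, 0.7, -0.1, -0.1] 7.792497240242661
fin top centre [[ 570.13515016 -285.40790701   99.        ]]
t 73.25 tcp [ 580.9 -297.2  248.9] x-axis [ 0.99   0.136 -0.042] down [-0.044  0.009 -0.999] F [-0.5 -0.4  0.5] M [0.05 0.03 0.01] w 0.603
tool offset [ -1.6 183.3   7.9] tool yaw now 7.84
```

Call:
carry_out:
  deltas:
    - {"fingers": 0.4, "offset": [-2, -11, 2], "yaw": 0}
    - {"fingers": 0.4, "offset": [-2, -11, 2], "yaw": 0}
    - {"fingers": 0.4, "offset": [-2, -11, 2], "yaw": 0}
    - {"fingers": 0.4, "offset": [-2, -11, 2], "yaw": 0}
    - {"fingers": 0.4, "offset": [0, 0, 0], "yaw": 0}
    - {"fingers": 0.4, "offset": [0, 45, 0], "yaw": 0}
    - {"fingers": 0.4, "offset": [0, 45, 0], "yaw": 0}
    - {"fingers": 0.4, "offset": [0, 45, 0], "yaw": 0}
    - {"fingers": 0.4, "offset": [0, 0, 0], "yaw": 0}
    - {"fingers": 0.4, "offset": [0, 0, 0], "yaw": 0}
    - {"fingers": 0.4, "offset": [0, 0, 0], "yaw": 0}

```text
time_s: 74.35
tcp_pos: [571.1, -289.5, 170.0]
tcp_rot: [0.706, -0.705, -0.039, 0.06]
wrist_force: [0.3, -0.2, -0.0]
width: 0.6
```

```bash
python3 - <<'E'
from h import *
todelta([570.3,-287,65])
E
```

```text
t 74.35 tcp [ 571.1 -289.5  170. ] x-axis [ 0.99   0.138 -0.03 ] down [-0.03  0.   -1.  ] F [ 0.3 -0.2 -0. ] M [0.01 0.02 0.01] w 0.6
tool offset [  2.7 104.9   2.1] tool yaw now 7.96
```

Call:
carry_out:
  deltas:
    - {"fingers": 0.4, "offset": [1, 30, 1], "yaw": 0}
    - {"fingers": 0.4, "offset": [1, 30, 1], "yaw": 0}
    - {"fingers": 0.4, "offset": [0, 0, 0], "yaw": 0}
    - {"fingers": 0.4, "offset": [0, 0, 0], "yaw": 0}

```text
time_s: 74.75
tcp_pos: [578.6, -292.0, 123.7]
tcp_rot: [-0.701, 0.709, 0.045, -0.053]
wrist_force: [-0.2, 0.1, 0.2]
width: 0.604
```

```bash
python3 - <<'E'
from h import *
todelta([570.3,-287,65])
E
```

```text
t 74.75 tcp [ 578.6 -292.   123.7] x-axis [ 0.99   0.138 -0.013] down [-0.011 -0.012 -1.   ] F [-0.2  0.1  0.2] M [-0.06 -0.01  0.  ] w 0.604
tool offset [-6.8 58.7  6.7] tool yaw now 7.95
```

Tilt is small now. Slow descent with corrections.

Call:
carry_out:
  deltas:
    - {"fingers": 0.4, "offset": [-2, 5, 2], "yaw": 0}
    - {"fingers": 0.4, "offset": [-2, 7, 2], "yaw": 0}
    - {"fingers": 0.4, "offset": [-2, 9, 2], "yaw": 0}
    - {"fingers": 0.4, "offset": [-1, 9, 0.5], "yaw": 0}
    - {"fingers": 0.4, "offset": [0, 9, 0], "yaw": 0}
    - {"fingers": 0.4, "offset": [0, 6, 0], "yaw": 0}
    - {"fingers": 0.4, "offset": [0, 2, 0], "yaw": 0}
    - {"fingers": 0.4, "offset": [0, 0, 0], "yaw": 0}

```text
time_s: 75.55
tcp_pos: [572.6, -288.7, 79.6]
tcp_rot: [-0.699, 0.711, 0.047, -0.051]
wrist_force: [0.4, 0.7, -0.1]
width: 0.601
```

```bash
python3 - <<'E'
from h import *
todelta([570.3,-287,65])
c=grab("wrist","wrist36")
E
```

```text
t 75.55 tcp [ 572.6 -288.7   79.6] x-axis [ 0.99   0.138 -0.006] down [-0.004 -0.017 -1.   ] F [ 0.4  0.7 -0.1] M [ 0.01 -0.    0.06] w 0.601
tool offset [-1.9 14.5  2.3] tool yaw now 7.95
```

View pics/wrist36.png

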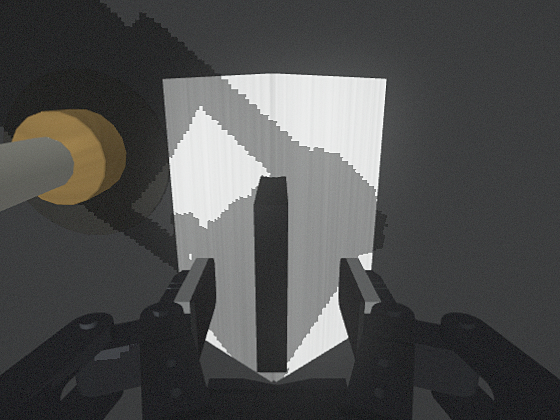

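Call:
carry_out:
  deltas:
    - {"fingers": 0.4, "offset": [-1, 5, 1], "yaw": 0}
    - {"fingers": 0.4, "offset": [-1, 6, 1], "yaw": 0}
    - {"fingers": 0.4, "offset": [0, 1, 0], "yaw": 0}
    - {"fingers": 1, "offset": [0, 0, 0], "yaw": 0}
    - {"fingers": 1, "offset": [0, 0, 0], "yaw": 0}
    - {"fingers": 1, "offset": [0, 0, 0], "yaw": 0}
    - {"fingers": 1, "offset": [0, 0, 0], "yaw": 0}
    - {"fingers": 1, "offset": [0, 0, 0], "yaw": 0}
    - {"fingers": 1, "offset": [0, 0, 0], "yaw": 0}
    - {"fingers": 1, "offset": [0, 0, 0], "yaw": 0}
  newtons: 110

```text
time_s: 76.6
tcp_pos: [570.8, -287.5, 67.8]
tcp_rot: [-0.699, 0.712, 0.048, -0.05]
wrist_force: [0.0, 0.6, -0.4]
width: 0.119
```

```bash
python3 - <<'E'
from h import *
st(); c=grab("wrist","wrist37")
E
```

```text
t 76.6 tcp [ 570.8 -287.5   67.8] x-axis [ 0.99   0.138 -0.004] down [-0.002 -0.018 -1.   ] F [ 0.   0.6 -0.4] M [ 0.01 -0.03  0.05] w 0.119
```

View pics/wrist37.png

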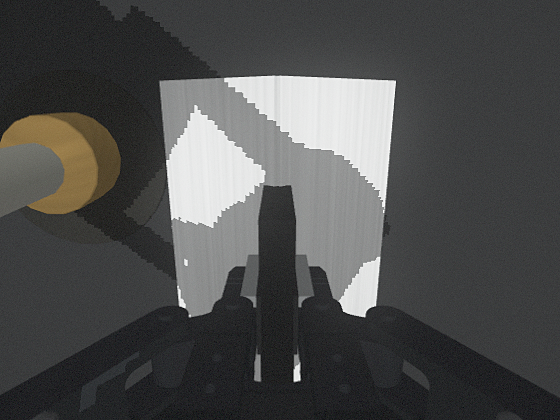

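Call:
carry_out:
  deltas:
    - {"fingers": 1, "offset": [0, -6, 0], "yaw": 0}
    - {"fingers": 1, "offset": [0, -12, 0], "yaw": 0}
    - {"fingers": 1, "offset": [0, -12, 0], "yaw": 0}
    - {"fingers": 1, "offset": [0, -12, 0], "yaw": 0}
    - {"fingers": 1, "offset": [0, -12, 0], "yaw": 0}
    - {"fingers": 1, "offset": [0, -12, 0], "yaw": 0}
    - {"fingers": 1, "offset": [0, -12, 0], "yaw": 0}
    - {"fingers": 1, "offset": [0, -12, 0], "yaw": 0}
    - {"fingers": 1, "offset": [0, -12, 0], "yaw": 0}
    - {"fingers": 1, "offset": [0, -12, 0], "yaw": 0}
    - {"fingers": 1, "offset": [0, -12, 0], "yaw": 0}
    - {"fingers": 1, "offset": [0, -12, 0], "yaw": 0}
    - {"fingers": 1, "offset": [0, -12, 0], "yaw": 0}
    - {"fingers": 1, "offset": [0, -12, 0], "yaw": 0}
    - {"fingers": 1, "offset": [0, -12, 0], "yaw": 0}
    - {"fingers": 1, "offset": [0, -12, 0], "yaw": 0}
    - {"fingers": 1, "offset": [0, -12, 0], "yaw": 0}
    - {"fingers": 1, "offset": [0, 0, 0], "yaw": 0}

```text
time_s: 78.45
tcp_pos: [571.3, -283.7, 285.3]
tcp_rot: [-0.699, 0.712, 0.049, -0.049]
wrist_force: [1.6, 0.8, -1.8]
width: 0.122
```

```bash
python3 - <<'E'
from h import *
todelta([659.5,2,255]); c=grab("side","side38"); c=grab("wrist","wrist38")
E
```

```text
t 78.45 tcp [ 571.3 -283.7  285.3] x-axis [ 0.99   0.138 -0.003] down [ 0.    -0.019 -1.   ] F [ 1.6  0.8 -1.8] M [ 0.   -0.02  0.03] w 0.122
tool offset [126.9  24.8 271.3] tool yaw now 7.95
```

View pics/side38.png

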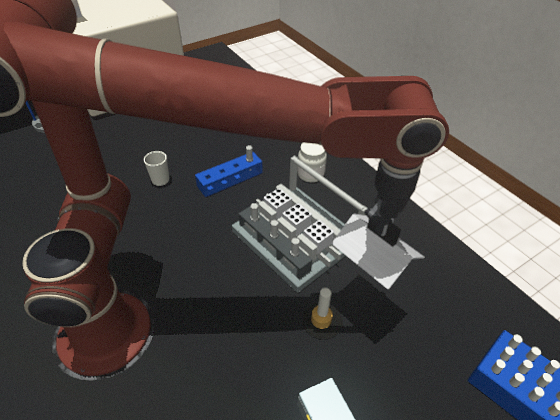

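Call:
carry_out:
  deltas:
    - {"fingers": 1, "offset": [4, 0, 8], "yaw": 0}
    - {"fingers": 1, "offset": [6, 0, 13], "yaw": 0}
    - {"fingers": 1, "offset": [6, 0, 13], "yaw": 0}
    - {"fingers": 1, "offset": [6, 0, 13], "yaw": 0}
    - {"fingers": 1, "offset": [6, 0, 13], "yaw": 0}
    - {"fingers": 1, "offset": [6, 0, 13], "yaw": 0}
    - {"fingers": 1, "offset": [6, 0, 13], "yaw": 0}
    - {"fingers": 1, "offset": [6, 0, 13], "yaw": 0}
    - {"fingers": 1, "offset": [6, 0, 13], "yaw": 0}
    - {"fingers": 1, "offset": [6, 0, 13], "yaw": 0}
    - {"fingers": 1, "offset": [6, 0, 13], "yaw": 0}
    - {"fingers": 1, "offset": [6, 0, 13], "yaw": 0}
    - {"fingers": 1, "offset": [6, 0, 13], "yaw": 0}
    - {"fingers": 1, "offset": [6, 0, 13], "yaw": 0}
    - {"fingers": 1, "offset": [6, 0, 13], "yaw": 0}
    - {"fingers": 1, "offset": [6, 0, 13], "yaw": 0}
    - {"fingers": 1, "offset": [6, 0, 13], "yaw": 0}
    - {"fingers": 1, "offset": [6, 0, 13], "yaw": 0}
    - {"fingers": 1, "offset": [6, 0, 13], "yaw": 0}
    - {"fingers": 1, "offset": [0, 0, 0], "yaw": 0}

```text
time_s: 80.55
tcp_pos: [653.6, -1.9, 274.0]
tcp_rot: [-0.701, 0.71, 0.047, -0.053]
wrist_force: [-0.2, 0.0, -2.4]
width: 0.12
```

```bash
python3 - <<'E'
from h import *
todelta([659.5,2,240]); c=grab("side","side39"); crop(c,260,120,150,120,5,"side39z"); c=grab("wrist","wrist39");c=grab("scene","scene39"); crop(c,180,160,140,120,5,"scene39z")
E
```

```text
t 80.55 tcp [653.6  -1.9 274. ] x-axis [ 0.99   0.141 -0.01 ] down [-0.008 -0.013 -1.   ] F [-0.2  0.  -2.4] M [0.02 0.02 0.02] w 0.12
tool offset [ 6.7 33.9  3.4] tool yaw now 8.1
```

View pics/wrist39.png

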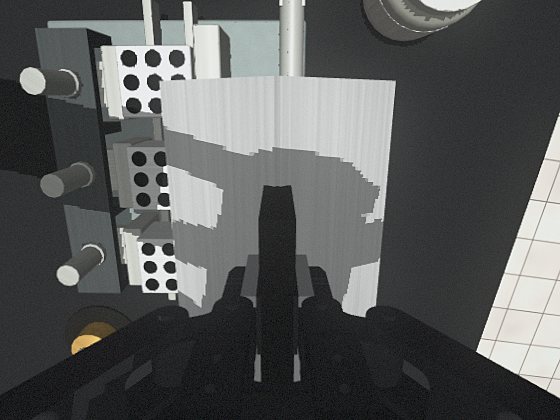

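View pics/side39z.png

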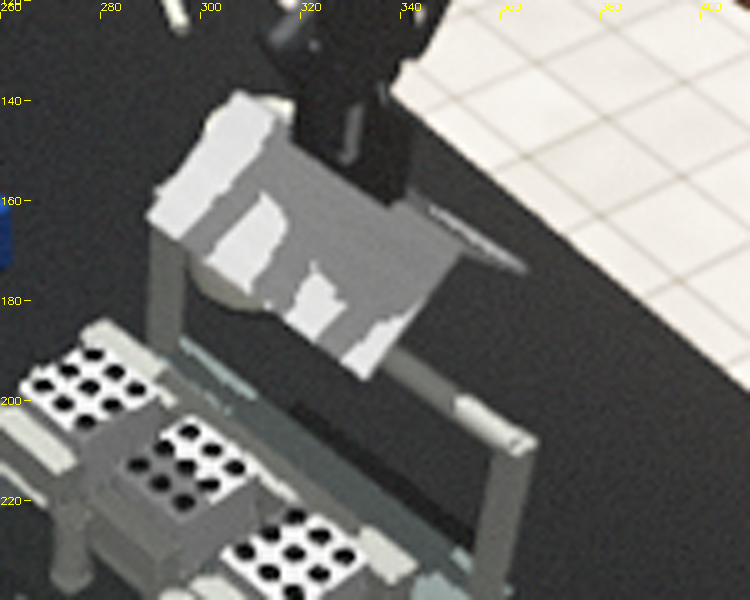

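View pics/scene39z.png

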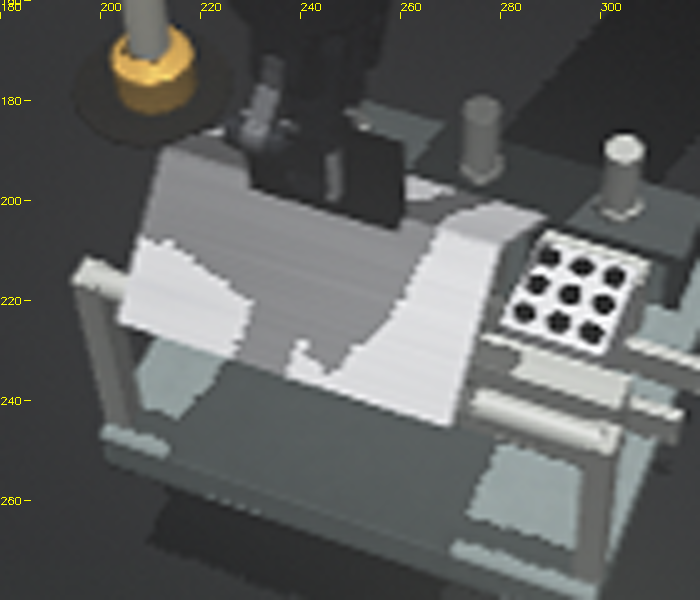

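```bash
python3 - <<'E'
from h import *
W=load("wrist39"); o,M=st()
p=onz(W,[(291.5,10),(292.5,70)],150); print(p.round(1)); th=.139
n=np.array([np.cos(th),np.sin(th)]); yv=np.array([-np.sin(th),np.cos(th)])
for v in p: print("along n from TCP",((v[:2]-o["tcp_pos"][:2])@n).round(1))
w1=load("wrist1"); 
q=onz(w1,[(314,20),(330,200)],150); print("w1 rail",q.round(1), [ (a[:2]-[551.7,-12.9])@n for a in q])
# post end tops
print("TCP y along rel rail mid", (np.array([659,2.1])-o["tcp_pos"][:2])@yv, (np.array([659,2.1])-o["tcp_pos"][:2])@n)
crop(W,240,0,100,90,6,"w39z")
E
```

```text
t 80.7 tcp [653.2  -4.1 274. ] x-axis [ 0.99   0.139 -0.01 ] down [-0.008 -0.014 -1.   ] F [-0.1  0.6 -2.3] M [-0.01  0.01 -0.  ] w 0.121
[[643.1 122.6 150. ]
 [649.2  86.5 150. ]]
along n from TCP 7.5
along n from TCP 8.6
w1 rail [[644.2 113.  150. ]
 [656.8  10.9 150. ]] [np.float64(109.07060373815878), np.float64(107.43751217719822)]
TCP y along rel rail mid 5.295675674498466 6.613821542944822
```

View pics/w39z.png

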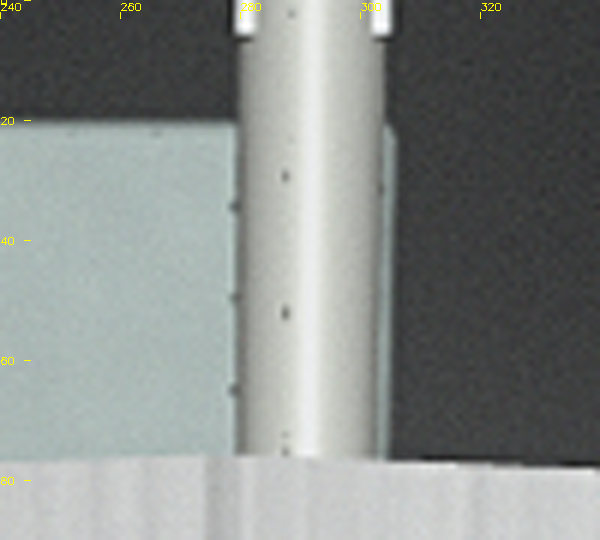

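Call:
carry_out:
  deltas:
    - {"fingers": 1, "offset": [1.8, 5, 1.5], "yaw": 0}
    - {"fingers": 1, "offset": [1.8, 9, 1.5], "yaw": 0}
    - {"fingers": 1, "offset": [1.8, 9, 1.5], "yaw": 0}
    - {"fingers": 1, "offset": [1.8, 9, 1], "yaw": 0}
    - {"fingers": 1, "offset": [0, 9, 0], "yaw": 0}
    - {"fingers": 1, "offset": [0, 9, 0], "yaw": 0}
    - {"fingers": 1, "offset": [0, 9, 0], "yaw": 0}
    - {"fingers": 1, "offset": [0, 7, 0], "yaw": 0}
    - {"fingers": 1, "offset": [0, 4, 0], "yaw": 0}
    - {"fingers": 1, "offset": [0, 0, 0], "yaw": 0}

```text
time_s: 81.7
tcp_pos: [657.9, -0.7, 195.2]
tcp_rot: [-0.701, 0.71, 0.043, -0.053]
wrist_force: [-1.1, 0.3, -1.5]
width: 0.122
```

```bash
python3 - <<'E'
from h import *
todelta([659.8,2,177.8]); c=grab("side","side40"); crop(c,260,120,150,120,5,"side40z"); c=grab("wrist","wrist40")
W=c; crop(W,220,0,120,110,6,"w40z")
E
```

```text
t 81.7 tcp [657.9  -0.7 195.2] x-axis [ 0.991  0.135 -0.014] down [-0.012 -0.014 -1.   ] F [-1.1  0.3 -1.5] M [ 0.03 -0.03 -0.03] w 0.122
tool offset [ 2.4 17.3  2.6] tool yaw now 7.77
```

View pics/w40z.png

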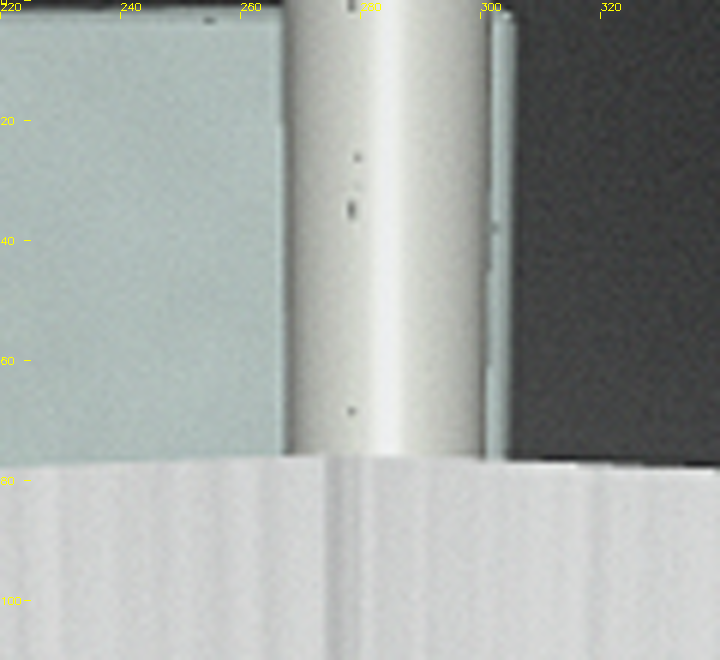

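View pics/side40z.png

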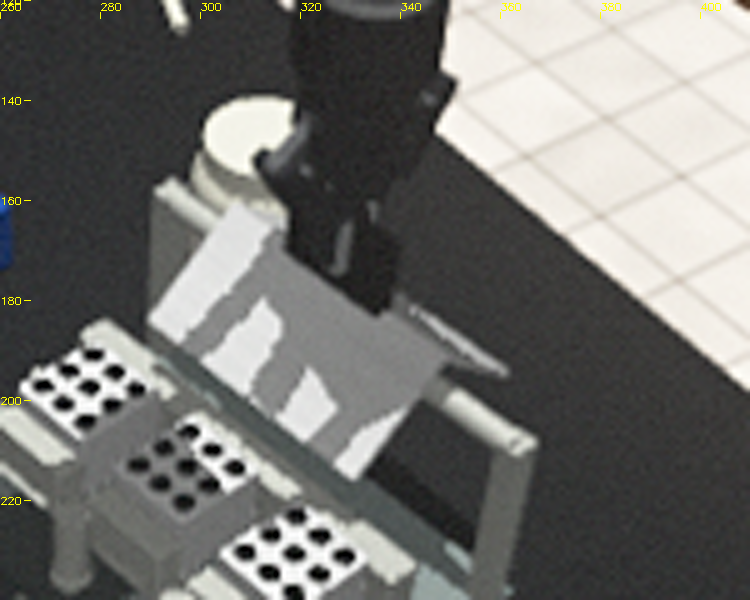

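Call:
carry_out:
  deltas:
    - {"fingers": 1, "offset": [1.5, 2, 1], "yaw": 0}
    - {"fingers": 1, "offset": [1.2, 4, 1], "yaw": 0}
    - {"fingers": 1, "offset": [0.8, 4, 0], "yaw": 0}
    - {"fingers": 1, "offset": [0, 3, 0], "yaw": 0}

```text
time_s: 82.2
tcp_pos: [663.2, 1.7, 185.1]
tcp_rot: [-0.7, 0.711, 0.046, -0.05]
wrist_force: [-0.2, -0.7, -2.6]
width: 0.12
```

Call:
carry_out:
  deltas:
    - {"fingers": 1, "offset": [0, 2, 0], "yaw": 0}
    - {"fingers": 1, "offset": [0, 1.5, 0], "yaw": 0}

```text
time_s: 82.4
tcp_pos: [663.1, 1.7, 180.8]
tcp_rot: [-0.7, 0.711, 0.045, -0.051]
wrist_force: [-0.2, -0.1, -0.8]
width: 0.127
```

```bash
python3 - <<'E'
from h import *
todelta([660.5,2,177.8]); c=grab("side","side41"); crop(c,260,120,150,120,5,"side41z"); c=grab("wrist","wrist41")
W=c; crop(W,220,0,120,110,6,"w41z")
E
```

```text
t 82.4 tcp [663.1   1.7 180.8] x-axis [ 0.991  0.136 -0.008] down [-0.006 -0.015 -1.   ] F [-0.2 -0.1 -0.8] M [0.01 0.01 0.03] w 0.127
tool offset [-2.5  3.   0.6] tool yaw now 7.79
```

View pics/w41z.png

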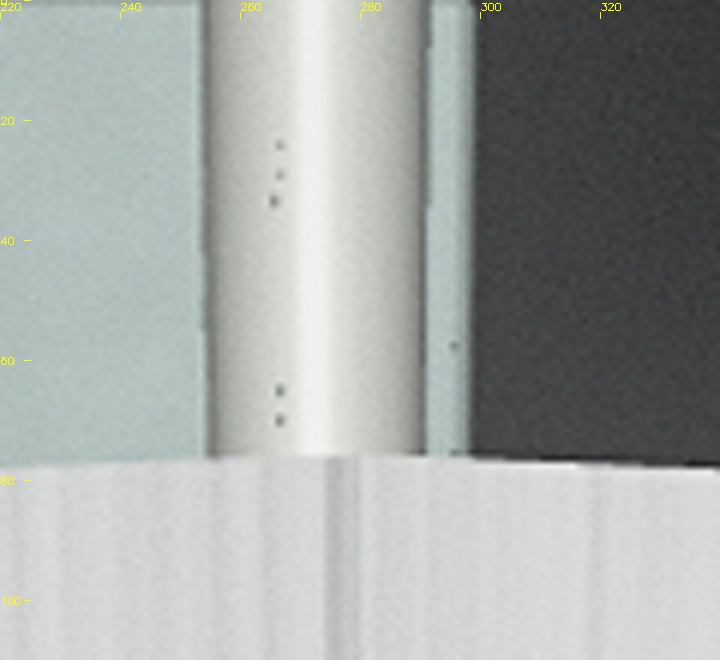

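Call:
carry_out:
  deltas:
    - {"fingers": 1, "offset": [-1, 1, 0], "yaw": 0}
    - {"fingers": 1, "offset": [-0.6, 1, 0], "yaw": 0}
    - {"fingers": 1, "offset": [0, 1, 0], "yaw": 0}
    - {"fingers": 1, "offset": [0, 1, 0], "yaw": 0}

```text
time_s: 82.9
tcp_pos: [661.4, 1.4, 178.3]
tcp_rot: [-0.7, 0.711, 0.045, -0.05]
wrist_force: [-1.6, 0.2, 4.0]
width: 0.125
```

```bash
python3 - <<'E'
from h import *
todelta([660.5,2,177.8]); c=grab("side","side42"); crop(c,260,120,150,120,5,"side42z"); c=grab("wrist","wrist42")
W=c; crop(W,220,0,120,110,6,"w42z")
E
```

```text
t 82.9 tcp [661.4   1.4 178.3] x-axis [ 0.991  0.135 -0.008] down [-0.006 -0.015 -1.   ] F [-1.6  0.2  4. ] M [-0.03  0.55 -0.06] w 0.125
tool offset [-0.8  0.5  0.8] tool yaw now 7.77
```

View pics/side42z.png

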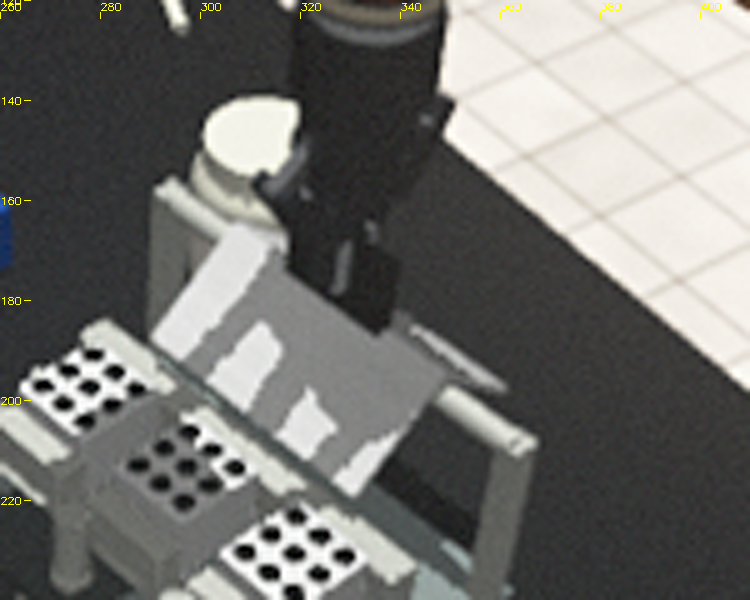

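Call:
carry_out:
  deltas:
    - {"fingers": 1, "offset": [0, 1, 0], "yaw": 0}
    - {"fingers": 0.6, "offset": [0, 0, 0], "yaw": 0}
    - {"fingers": 0.6, "offset": [0, 0, 0], "yaw": 0}
    - {"fingers": 0.6, "offset": [0, 0, 0], "yaw": 0}
    - {"fingers": 0.6, "offset": [0, 0, 0], "yaw": 0}

```text
time_s: 83.5
tcp_pos: [662.5, 1.2, 177.8]
tcp_rot: [-0.7, 0.711, 0.047, -0.049]
wrist_force: [1.0, 0.0, 0.7]
width: 0.399
```

```bash
python3 - <<'E'
from h import *
st(); c=grab("side","side43"); crop(c,260,120,150,120,5,"side43z"); c=grab("wrist","wrist43")
E
```

```text
t 83.5 tcp [662.5   1.2 177.8] x-axis [ 0.991  0.135 -0.005] down [-0.002 -0.015 -1.   ] F [1.  0.  0.7] M [-0.04  0.01  0.02] w 0.399
```

View pics/wrist43.png

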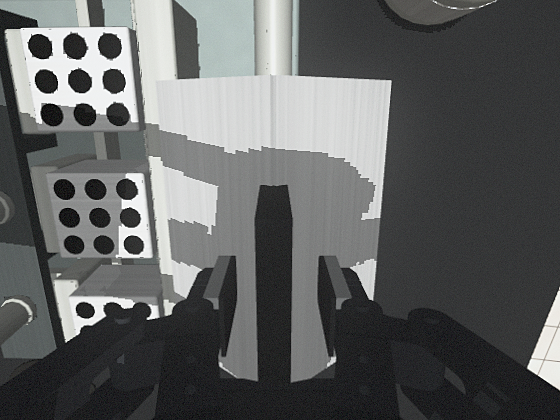

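Guard hangs upright, fingers clear. Retreat upward.

Call:
carry_out:
  deltas:
    - {"fingers": 0.6, "offset": [-1, -4, 0], "yaw": 0}
    - {"fingers": 0.6, "offset": [0, -8, 0], "yaw": 0}
    - {"fingers": 0.6, "offset": [0, -10, 0], "yaw": 0}
    - {"fingers": 0.6, "offset": [0, -10, 0], "yaw": 0}
    - {"fingers": 0.6, "offset": [0, -10, 0], "yaw": 0}
    - {"fingers": 0.6, "offset": [0, -12, 0], "yaw": 0}
    - {"fingers": 0.6, "offset": [0, -12, 0], "yaw": 0}
    - {"fingers": 0.6, "offset": [0, -12, 0], "yaw": 0}
    - {"fingers": 0.6, "offset": [0, -12, 0], "yaw": 0}
    - {"fingers": 0.6, "offset": [0, -12, 0], "yaw": 0}
    - {"fingers": 0.6, "offset": [0, -12, 0], "yaw": 0}
    - {"fingers": 0.6, "offset": [0, -12, 0], "yaw": 0}
    - {"fingers": 0.6, "offset": [-12, -12, 0], "yaw": 0}
    - {"fingers": 0.6, "offset": [-12, -8, 0], "yaw": 0}
    - {"fingers": 0.6, "offset": [0, 0, 0], "yaw": 0}
    - {"fingers": 0.6, "offset": [0, 0, 0], "yaw": 0}

```text
time_s: 85.2
tcp_pos: [637.8, 0.0, 340.2]
tcp_rot: [-0.7, 0.711, 0.049, -0.047]
wrist_force: [-0.1, 0.6, -0.7]
width: 0.397
```

```bash
python3 - <<'E'
from h import *
st(); c=grab("side","side44"); crop(c,220,130,190,200,3,"side44z"); c=grab("wrist","wrist44"); c=grab("scene","scene44"); crop(c,150,130,200,150,4,"scene44z")
E
```

```text
t 85.2 tcp [637.8   0.  340.2] x-axis [0.991 0.135 0.001] down [ 0.003 -0.016 -1.   ] F [-0.1  0.6 -0.7] M [ 0.04  0.02 -0.03] w 0.397
```

View pics/side44z.png

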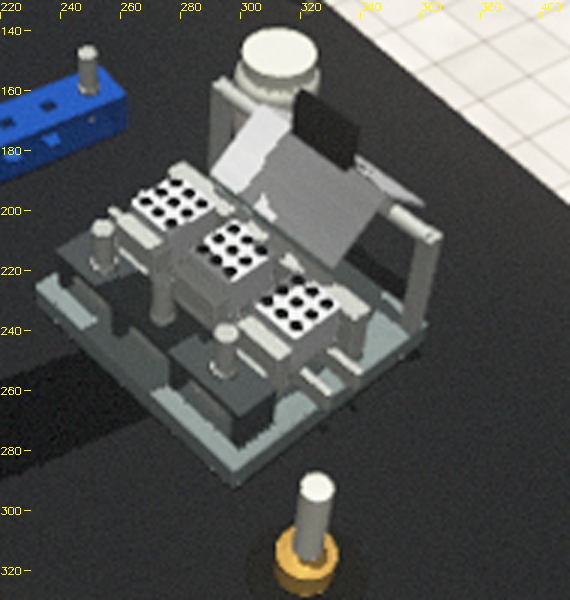

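View pics/scene44z.png

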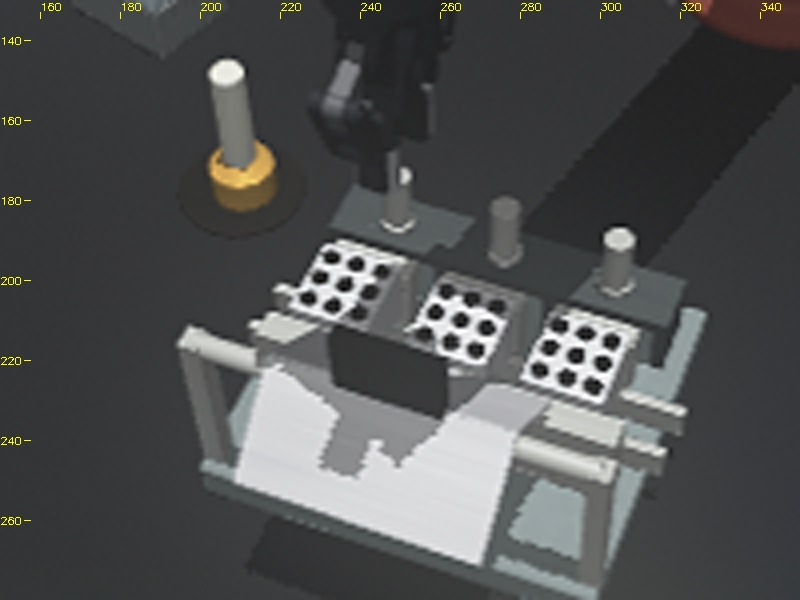

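View pics/wrist44.png

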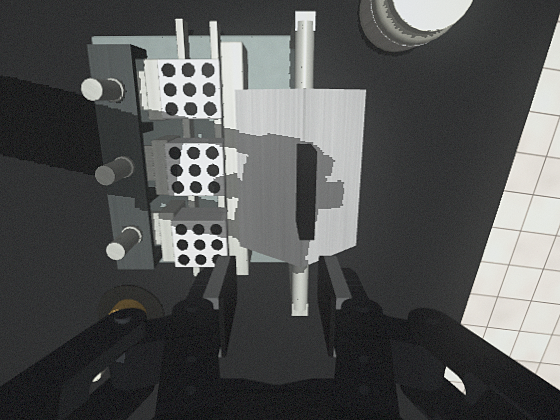

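```bash
python3 - <<'E'
from station import workorder, readout
print(readout.get_obs()["time_s"], workorder.hand_in())
E
```

```text
the job is handed in; nothing more can be done
85.35 None
```

The job is done and handed in at 85 s of the 210 s allowed; `hand_in` reported no verdict.

- **Blocks:** All three stations held a block. I pressed each one down with the drift only. Each stopped dead at a TCP height of about 192 mm under roughly 50 N, which is where the bedded height put it.
- **Drift:** It was set back standing on its mat. In the last pictures it is upright and roughly centred there.
- **Lock pins:** Three pins from the rack went through the bridge and tongue at stations 2, 1 and 0, in that order. Each stopped within 0.3 mm of the calculated home height, with 16–33 N against the collar. In the last pictures all three stand upright; the collars of two can be seen on the bridge. The fourth pin stays in the rack as a spare.
- **Chip guard:** It had been knocked aside a little during the run, so I measured its pose again before gripping it. It now hangs upright astride the rail between the posts, and the gripper is about 160 mm above it.
- **Bystanders:** The arm never worked near the jar, tip box or beaker. I did not measure their final positions.

**Disagreements:** The scene camera placed things about 6 mm off in y compared with the side and wrist cameras, so I relied on the latter two. The tool picked up up to 0.06 rad of tilt on faster moves. I corrected part of it and allowed for the rest when lining up the pins.

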